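# Isolate the rivet press, load its bracket tray, set it live again

## Task

Isolate the press: swing all three levers of the interlocked bank from home, leaning towards the robot, fully over to the far side, in the one order that the interlock permits; find it by feel and do not force a blocked lever. Only then lay every bracket that is on the bench flat in the tray, lug up, each alone in a compartment of its own shape, and when all are laid swing the three levers fully back home. Leave the other things on the bench alone.

Things in the scene. Friction and masses are not known exactly. Their poses are not given: they have to be found in the camera images.
- bank: Lever bank: grey housing 150 x 270 mm, 34 mm tall, fixed left or right on the bench. Origin: centre of its underside; +x of its frame points away from the robot, square to the row of levers; +y to the left. The levers' permitted order differs from start to start and cannot be seen: a blocked one comes free once the right other lever is fully thrown; on the way back they come free in reverse order.
- tray: Aluminium loading tray, 144 x 254 mm, fixed on the bench on the other half. Floor 3 mm thick, walls and partitions 4 mm thick, 15 mm tall from the bench. Three long compartments (136 mm along its x, 48 mm along its y) side by side, and next to them towards its +y two wide ones (66 mm along its x, 90 mm along its y). Origin: centre of its underside.
- lever_left (a joint): Angle of the left (+y) lever of the bank, rad: 0 = home, leaning 0.45 rad towards the robot (bank -x); 0.9 = fully thrown, leaning 0.45 rad away. The lever stays where it is left; it takes about 2.5 N at the knob when free. Its hinge lies along the bank's y at y = 80 mm, 40 mm above the bench. A blocked lever gives about 0.1 rad, then stops hard.
- lever_left_knob (a point): Centre of the rounded top end of the left (+y) lever's black grip (a 24 mm round bar, its axis along the lever, 40 mm long below this point, with a 12 mm steel rod beneath), 105 mm from the hinge; about 135 mm above the bench at either end of the swing.
- lever_mid (a joint): Angle of the middle lever of the bank, rad: 0 = home, leaning 0.45 rad towards the robot (bank -x); 0.9 = fully thrown, leaning 0.45 rad away. The lever stays where it is left; it takes about 2.5 N at the knob when free. Its hinge lies along the bank's y at y = 0 mm, 40 mm above the bench. A blocked lever gives about 0.1 rad, then stops hard.
- lever_mid_knob (a point): Centre of the rounded top end of the middle lever's black grip (a 24 mm round bar, its axis along the lever, 40 mm long below this point, with a 12 mm steel rod beneath), 105 mm from the hinge; about 135 mm above the bench at either end of the swing.
- lever_right (a joint): Angle of the right (-y) lever of the bank, rad: 0 = home, leaning 0.45 rad towards the robot (bank -x); 0.9 = fully thrown, leaning 0.45 rad away. The lever stays where it is left; it takes about 2.5 N at the knob when free. Its hinge lies along the bank's y at y = -80 mm, 40 mm above the bench. A blocked lever gives about 0.1 rad, then stops hard.
- lever_right_knob (a point): Centre of the rounded top end of the right (-y) lever's black grip (a 24 mm round bar, its axis along the lever, 40 mm long below this point, with a 12 mm steel rod beneath), 105 mm from the hinge; about 135 mm above the bench at either end of the swing.
- long1_mid (a point): Long bracket, about 210 g: flat steel base 120 x 34 mm, 6 mm thick, with an upright grey nylon lug on its middle (40 mm along the base's long side, 10 mm thick, top 42 mm above the underside). The point is the bracket's centre, 21 mm above its underside; x along the base's long side, y across the lug, z up. May be absent.
- long2_mid (a point): Long bracket, about 210 g: flat steel base 120 x 34 mm, 6 mm thick, with an upright grey nylon lug on its middle (40 mm along the base's long side, 10 mm thick, top 42 mm above the underside). The point is the bracket's centre, 21 mm above its underside; x along the base's long side, y across the lug, z up. May be absent.
- long3_mid (a point): Long bracket, about 210 g: flat steel base 120 x 34 mm, 6 mm thick, with an upright grey nylon lug on its middle (40 mm along the base's long side, 10 mm thick, top 42 mm above the underside). The point is the bracket's centre, 21 mm above its underside; x along the base's long side, y across the lug, z up. May be absent.
- wide1_mid (a point): Wide bracket, about 210 g: flat steel base 76 x 52 mm, 6 mm thick, with an upright grey nylon lug on its middle (40 mm along the base's long side, 10 mm thick, top 42 mm above the underside). The point is the bracket's centre, 21 mm above its underside; x along the base's long side, y across the lug, z up. May be absent.
- wide2_mid (a point): Wide bracket, about 210 g: flat steel base 76 x 52 mm, 6 mm thick, with an upright grey nylon lug on its middle (40 mm along the base's long side, 10 mm thick, top 42 mm above the underside). The point is the bracket's centre, 21 mm above its underside; x along the base's long side, y across the lug, z up. May be absent.
- long_slot1 (a point): Centre of the floor of long compartment 1 of the tray, 3 mm above the bench; axes as the tray's. A long bracket lies in it with about 7 mm to spare on each side, long side along the tray's x.
- long_slot2 (a point): Centre of the floor of long compartment 2 of the tray, 3 mm above the bench; axes as the tray's. A long bracket lies in it with about 7 mm to spare on each side, long side along the tray's x.
- long_slot3 (a point): Centre of the floor of long compartment 3 of the tray, 3 mm above the bench; axes as the tray's. A long bracket lies in it with about 7 mm to spare on each side, long side along the tray's x.
- wide_slot1 (a point): Centre of the floor of wide compartment 1 of the tray, 3 mm above the bench; axes as the tray's. A wide bracket lies in it with about 7 mm to spare on each side, long side along the tray's y.
- wide_slot2 (a point): Centre of the floor of wide compartment 2 of the tray, 3 mm above the bench; axes as the tray's. A wide bracket lies in it with about 7 mm to spare on each side, long side along the tray's y.
- tin: Bystander, to be left alone: low round steel tin, 72 mm across, 30 mm tall, lying among the brackets.
- wrench: Bystander, to be left alone: wrench 180 mm long, lying to the right.
- jar: Bystander, to be left alone: glass jar 64 mm across, 85 mm tall.
- hammer: Bystander, to be left alone: hammer 250 mm long.
- oil: Bystander, to be left alone: bottle 56 mm across, 150 mm tall.
There are look-alikes about, which are no part of the job. What is shaped like the part that bears long2_mid but red or turquoise is not meant.

How it is judged:
By the outcome, as a careful person would: the job done as asked, in the order asked, and still so for the second after the job is handed in, with the robot touching nothing.
Of long1, long2, long3, wide1, wide2 only 3 to 5 are there at a start; the rules pass over those that are not, and their reading is None.
At some moment in a run one of long1, long2, long3, wide1, wide2 may be knocked a few centimetres aside while the robot is not near it.
It also fails if it takes over 210 s, if anything falls off the work surface, if the arm or the gripper's body presses on something with over 40 N, if the wrist force passes 120 N, or if a joint passes its speed limit or range.

## Robot

A 6-joint arm with a two-finger parallel gripper is mounted at the origin on the work surface. World frame = base frame: x ahead of the robot, y to its left, z up, the work surface at z = 0. Lengths are in m, angles in rad, forces in N, time in s.
With the tool pointing down it reaches from about 0.4 to 0.825 m from the base axis. Payload 7 kg.
Tool frame: the origin (TCP) lies at the centre of the arm's flange, where the gripper is bolted on; the fingertips stand 178 mm ahead of it and the grasp point (between the pads) lies 159 mm ahead of it; x points along the fingers, z is the direction in which the jaws open and shut, and the axes are right-handed (so a half turn about x gives the same grasp; the last joint's range is limited). The gripper opens to 88 mm and grips with 3 to 60 N. Pads are 19 mm wide; open, the fingers measure 130 mm over their backs; the gripper's body (78 mm by 193 mm) begins 47 mm behind the grasp point.
Start: joints at [-0.912, 0.359, 0.012, 0, -1.224, -0.288], TCP at [0.245, -0.629, 0.405] pointing down, gripper open.
Joint ranges: [-3.07, 3.07], [-1.43, 2.12], [-1.02, 1.25], [-3.03, 1.67], [-3.05, -0], [-3.03, 3.03]. Speed limits (rad/s): [2.39, 2.39, 3.01, 3.14, 3.14, 3.14].

## Interface

Orientations are given as [roll, pitch, yaw] about the fixed x, y, z axes, in that order (R = Rz(yaw) Ry(pitch) Rx(roll)).
In Python, from station import telemetry, optics, job_done, finder gives the robot as it stands.
- The arm moves only by the tool play_rows, never from a script. Its argument "steps" is a list of rows, each an object of numbers: "gripper": the opening, from 0 (shut) to 1 (fully open); "tx", "ty", "tz": the shift along the tool's x, y, z in units of 25 mm (1.0 is 25 mm); "ax", "ay", "az": the turn, a rotation vector about the tool's x, y, z in units of 6 degrees (1.0 is 6 degrees). In form: [{"gripper": .., "tx": .., "ty": .., "tz": .., "ax": .., "ay": .., "az": ..}, ...]. A call has 1 to 20 rows; each row shifts and turns the commanded pose from where the row before left it, along the tool's axes as they then stand; what a row does not reach is not made up. A row lasts 1/12 s, in which the tool goes at most 41.7 mm and 7.16 degrees, less where a joint would pass 70% of its speed; a pose out of reach is approached as far as the arm can. A call is refused whole if a number of a shift passes 1 or a number of a turn 1, either way. A call with a gripper value outside its range is refused whole. The fingers move at their own pace and stop on an object; "newtons" is the grip in N (left out, the last holds). Time passes only in rows, so rows that do not move let the fingers close. It gives the time, the measured TCP pose, the force and the opening at its end, in the units of the state.
- telemetry.get_state(): the state, without advancing time (a new reading comes with each control period).
- optics.grab_frame(name): name is "side" or "top" or "wrist"; returns the picture (420x560x3 uint8, red, green, blue); there is no depth.
- optics.calibration(name): a dict with "fx", "fy", "cx", "cy" (pixels), "k1" (the pictures are not rectified: a ray, as slopes to the right and down, at radius r is drawn at 1 + k1 r^2 times it, then the intrinsics apply), "T" (4x4, takes a point from camera to world coordinates); the wrist camera has in their place "mount" (4x4, takes a point from camera to tool coordinates, whose origin is the TCP and whose axes are the tool frame's). Camera axes: x right, y down, z forward; pixel columns grow to the right and rows downward; lengths in m; the calibration is good to about 2 mm. A picture is of the moment at which its call begins: read the wrist's pose just before it. calibration takes no time and is no camera call.
- job_done(): hands the job in, once; it reports no verdict.
Trained networks look in the newest picture that a camera, given by its name, has taken for a name from the list of things; names that differ only in an ending like _2 or _b are one class to them, and where a whole thing is asked for, a point or a joint stands for the part that bears it (a point fixed in the world has none). Each returns a list of dicts, best first, with "confidence" (0 to 1); they miss things now and then, are a little off and sometimes report something else, mostly with a low value. They report only what shows in the picture. A call takes as long as a camera call. They do not tell look-alikes from the thing itself.
- finder.look_for(query, camera): "extent" ([left, top, right, bottom] in pixels, round what is visible of it).
- finder.silhouettes(query, camera): "pixels" (420x560 bool, what is visible of it) and "extent" ([left, top, right, bottom] in pixels, round what is visible of it).
- finder.pinpoint(query, camera): "location" ([row, column] in pixels: a listed point, or the origin of a listed thing).
The state is a dict: "t": time; "q": joint angles; "qd": joint speeds; "joint_efforts": joint torques, N m; "eef_pos": TCP position; "ee_rot": TCP orientation; "force": force on the tool from outside, world axes, zero at the start; "moment": the same for the moment, N m; "width": finger opening in m.
Only numpy, scipy, OpenCV 4.12 (cv2) and the standard library are available. Lean on these libraries where they do the work, as an engineer would, in place of code of your own. Each camera call takes 0.05 s, during which the arm holds its last target.

## Working session

There is one attempt and no reset: what is moved stays moved. The work goes in short steps, Python scripts to look and compute and a tool call to move; the robot and the scene stay as the last step left them, time stands still between calls to the robot, and variables do not carry over. Pictures are saved under pics/ and viewed, and the job is handed in when it is done.

Besides the shell and the picture viewer there is one more tool, called after "Call:" by a JSON object that holds its "name" and its "arguments". play_rows: Moves the arm, as the interface text tells. Its arguments: {"type":"object","properties":{"steps":{"type":"array"},"newtons":{"type":"number"}},"required":["steps"]}

```bash
ls; mkdir -p pics; python3 - <<'E'
from station import telemetry, optics, finder
import cv2,numpy as np
s=telemetry.get_state()
print({k:np.round(v,3).tolist() for k,v in s.items()})
np.set_printoptions(precision=4,suppress=True)
for n in ["side","top","wrist"]:
    im=optics.grab_frame(n); cv2.imwrite(f"pics/{n}0.png",im[:,:,::-1])
    print(n,optics.calibration(n))
E
```

```text
pics
{'t': 0.0, 'q': [-0.912, 0.359, 0.011, -0.0, -1.224, -0.288], 'qd': [0.001, -0.002, 0.001, -0.002, 0.0, -0.001], 'joint_efforts': [-0.0, -58.271, 29.305, 6.997, 0.007, -0.0], 'eef_pos': [0.245, -0.629, 0.404], 'ee_rot': [0.093, 1.569, 2.034], 'force': [0.196, -0.526, -1.179], 'moment': [0.01, -0.022, 0.048], 'width': 0.088}
side {'fx': 449.09103998767915, 'fy': 449.09103998767915, 'cx': 277.96330134042995, 'cy': 206.65157277509655, 'k1': 0.044912533108446145, 'T': array([[-0.9793, -0.1192,  0.1638,  0.3115],
       [-0.2025,  0.5777, -0.7907,  0.9267],
       [-0.0004, -0.8075, -0.5898,  0.8768],
       [ 0.    ,  0.    ,  0.    ,  1.    ]])}
top {'fx': 456.0258702364147, 'fy': 456.0258702364147, 'cx': 282.2080078124125, 'cy': 213.12338515081646, 'k1': 0.029541641150827073, 'T': array([[-0.0228, -0.9983,  0.0527,  0.4578],
       [-0.9996,  0.0236,  0.0148, -0.0938],
       [-0.016 , -0.0523, -0.9985,  1.4868],
       [ 0.    ,  0.    ,  0.    ,  1.    ]])}
wrist {'fx': 343.7723333273708, 'fy': 343.7723333273708, 'cx': 276.35103745950767, 'cy': 211.61702848258403, 'k1': -0.045947594623792505, 'mount': array([[ 0.0014, -0.2748,  0.9615,  0.0201],
       [ 0.0003, -0.9615, -0.2748,  0.0728],
       [ 1.    ,  0.0007, -0.0012,  0.0009],
       [ 0.    ,  0.    ,  0.    ,  1.    ]])}
```

View pics/top0.png

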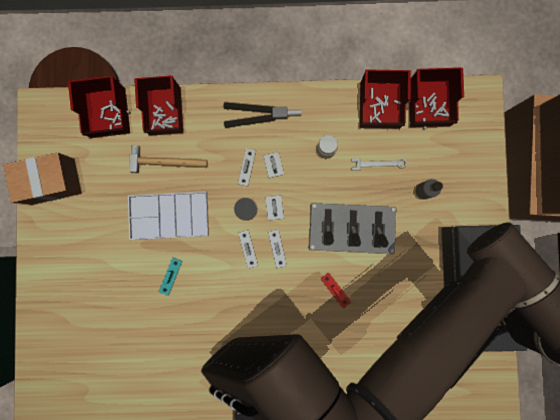

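View pics/side0.png

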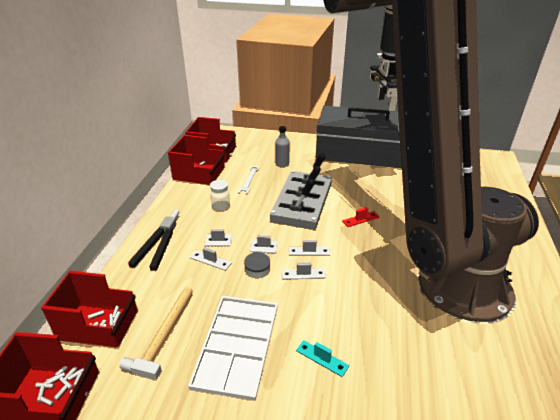

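View pics/wrist0.png

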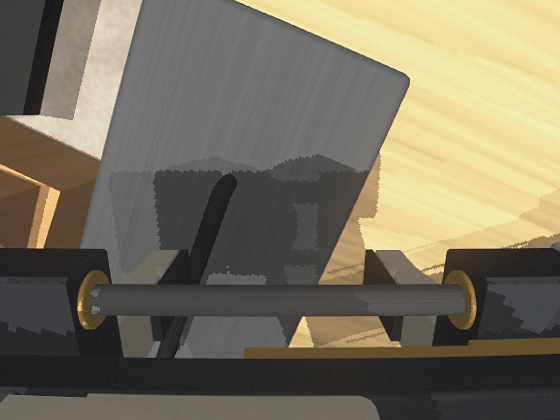

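```bash
cat > h.py <<'E'
import numpy as np, cv2
from scipy.spatial.transform import Rotation as R
from station import telemetry, optics, finder
np.set_printoptions(precision=4,suppress=True)
def toolT(s=None):
    s=s or telemetry.get_state()
    T=np.eye(4);T[:3,:3]=R.from_euler('xyz',s['ee_rot']).as_matrix();T[:3,3]=s['eef_pos'];return T
class Cam:
    def __init__(c,name,T=None):
        k=optics.calibration(name);c.k=k
        c.T=k['T'] if 'T' in k else (toolT() if T is None else T)@k['mount']
    def proj(c,P):
        P=np.atleast_2d(P);p=(P-c.T[:3,3])@c.T[:3,:3]
        s=p[:,:2]/p[:,2:];r2=(s**2).sum(1,keepdims=True);s=s*(1+c.k['k1']*r2)
        return s*[c.k['fx'],c.k['fy']]+[c.k['cx'],c.k['cy']]   # col,row
    def ray(c,uv):
        uv=np.atleast_2d(uv).astype(float);d=(uv-[c.k['cx'],c.k['cy']])/[c.k['fx'],c.k['fy']]
        s=d.copy()
        for _ in range(15): s=d/(1+c.k['k1']*(s**2).sum(1,keepdims=True))
        return np.c_[s,np.ones(len(s))]@c.T[:3,:3].T
    def plane(c,uv,z):
        r=c.ray(uv);o=c.T[:3,3];return o+r*((z-o[2])/r[:,2:])
def snap(name,tag):
    s=telemetry.get_state();im=optics.grab_frame(name)
    cv2.imwrite(f"pics/{tag}.png",im[:,:,::-1]);return im,Cam(name,toolT(s))
def goto(p,yaw_z=None,R_t=None):
    """units to go from current to p; with target orientation"""
    T=toolT();
    d=T[:3,:3].T@(np.array(p)-T[:3,3])/0.025
    print('pos',T[:3,3],'t-units (tool now)',d)
    if yaw_z is not None:
        z=np.array([np.cos(yaw_z),np.sin(yaw_z),0]);x=np.array([0,0,-1.]);y=np.cross(z,x)
        Rt=np.c_[x,y,z]
        rv=R.from_matrix(T[:3,:3].T@Rt).as_rotvec();print('rot units',np.degrees(rv)/6)
        print('t-units in target axes',Rt.T@(np.array(p)-T[:3,3])/0.025)
E
python3 - <<'E'
from h import *
names=['bank','tray','lever_left_knob','lever_mid_knob','lever_right_knob','long1_mid','wide1_mid','long_slot1','long_slot2','long_slot3','wide_slot1','wide_slot2','tin']
zs=dict(bank=0,tray=0,long1_mid=.021,wide1_mid=.021,tin=0)
for cn in ['top','side']:
    im,c=snap(cn,cn+'1')
    for n in names:
        z=zs.get(n,.135 if 'knob' in n else .003)
        for d in finder.pinpoint(n,cn):
            if d['confidence']<.3: continue
            uv=d['location'][::-1]
            print(cn,n,round(d['confidence'],2),np.round(uv,1),c.plane(uv,z)[0][:2])
print(telemetry.get_state()['t']);T=toolT();print(T)
E
```

```text
top bank 0.74 [350.9 227.8] [ 0.4832 -0.2939]
top tray 0.74 [169.  214.5] [0.5405 0.2986]
top lever_left_knob 0.56 [327.9 243.3] [ 0.4368 -0.2067]
top lever_left_knob 0.53 [141.  203.6] [0.5675 0.346 ]
top lever_mid_knob 0.66 [357.4 242.6] [ 0.4369 -0.2935]
top lever_right_knob 0.7 [271.2 206.6] [ 0.5493 -0.0416]
top lever_right_knob 0.65 [384.4 244. ] [ 0.4311 -0.3724]
top lever_right_knob 0.37 [324.8 149. ] [ 0.7177 -0.2053]
top long1_mid 0.67 [248.3 165.8] [0.6912 0.0342]
top wide1_mid 0.71 [271.7 165.2] [ 0.6913 -0.0417]
top long_slot1 0.83 [198.5 215.5] [0.5348 0.2015]
top long_slot1 0.8 [170.5 216.4] [0.534 0.293]
top long_slot1 0.65 [184.  212.4] [0.5461 0.2487]
top long_slot1 0.5 [328.6 241.6] [ 0.4402 -0.2201]
top long_slot2 0.83 [198.5 215.5] [0.5348 0.2015]
top long_slot2 0.8 [170.5 216.4] [0.534 0.293]
top long_slot2 0.65 [184.  212.4] [0.5461 0.2487]
top long_slot2 0.5 [328.6 241.6] [ 0.4402 -0.2201]
top long_slot3 0.83 [198.5 215.5] [0.5348 0.2015]
top long_slot3 0.8 [170.5 216.4] [0.534 0.293]
top long_slot3 0.65 [184.  212.4] [0.5461 0.2487]
top long_slot3 0.5 [328.6 
[... 1350 characters left out ...]

side long_slot2 0.74 [240.3 326.6] [0.5437 0.2534]
side long_slot2 0.62 [305.4 246.3] [ 0.435  -0.0674]
side long_slot3 0.89 [235.3 345.7] [0.5403 0.3083]
side long_slot3 0.79 [245.4 307.5] [0.5472 0.1935]
side long_slot3 0.74 [240.3 326.6] [0.5437 0.2534]
side long_slot3 0.62 [305.4 246.3] [ 0.435  -0.0674]
side wide_slot1 0.7 [209.7 369.9] [0.5778 0.3798]
side wide_slot1 0.6 [242.4 377.1] [0.5029 0.3824]
side wide_slot2 0.7 [209.7 369.9] [0.5778 0.3798]
side wide_slot2 0.6 [242.4 377.1] [0.5029 0.3824]
side tin 0.92 [257.6 270.3] [0.5496 0.0553]
1.55
[[-0.     -0.9321 -0.3623  0.2446]
 [-0.     -0.3623  0.9321 -0.6291]
 [-1.      0.      0.      0.4047]
 [ 0.      0.      0.      1.    ]]
```

```bash
python3 - <<'E'
from h import *
goto([.37,-.294,.42],np.pi/2)
E
```

```text
pos [ 0.2446 -0.6291  0.4047] t-units (tool now) [-0.6141 -9.5337 10.6764]
rot units [ 3.5405  0.0001 -0.0003]
t-units in target axes [-0.6139 -5.0176 13.4052]
```

Call:
{"name": "play_rows", "arguments": {"steps": [{"gripper": 0, "ax": 0.885, "tx": -0.15}, {"gripper": 0, "ax": 0.885, "tx": -0.15}, {"gripper": 0, "ax": 0.885, "tx": -0.15}, {"gripper": 0, "ax": 0.885, "tx": -0.15}, {"gripper": 0, "ty": -0.36, "tz": 0.957}, {"gripper": 0, "ty": -0.36, "tz": 0.957}, {"gripper": 0, "ty": -0.36, "tz": 0.957}, {"gripper": 0, "ty": -0.36, "tz": 0.957}, {"gripper": 0, "ty": -0.36, "tz": 0.957}, {"gripper": 0, "ty": -0.36, "tz": 0.957}, {"gripper": 0, "ty": -0.36, "tz": 0.957}, {"gripper": 0, "ty": -0.36, "tz": 0.957}, {"gripper": 0, "ty": -0.36, "tz": 0.957}, {"gripper": 0, "ty": -0.36, "tz": 0.957}, {"gripper": 0, "ty": -0.36, "tz": 0.957}, {"gripper": 0, "ty": -0.36, "tz": 0.957}, {"gripper": 0, "ty": -0.36, "tz": 0.957}, {"gripper": 0, "ty": -0.36, "tz": 0.957}, {"gripper": 0}, {"gripper": 0}]}}

```text
invalid input
```

```bash
python3 - <<'E'
from h import *
im,c=snap('wrist','w1')
for n in ['bank','lever_left_knob','lever_mid_knob','lever_right_knob']:
    z=.135 if 'knob' in n else 0
    for d in finder.pinpoint(n,'wrist'):
        uv=d['location'][::-1]; print(n,round(d['confidence'],2),np.round(uv,1),c.plane(uv,z)[0][:2])
E
```

```text
(no output)
```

View pics/w1.png

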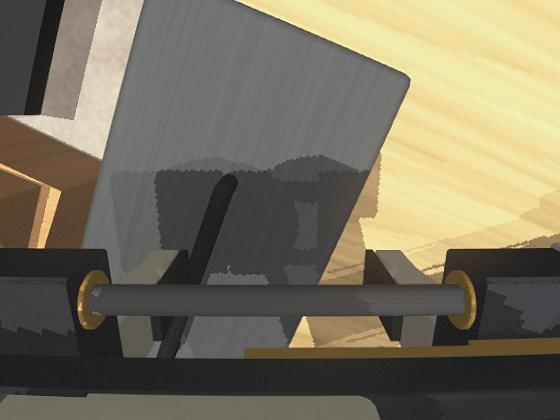

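Call:
{"name": "play_rows", "arguments": {"steps": [{"gripper": 0, "tx": -0.15, "ty": 0, "tz": 0, "ax": 0.885, "ay": 0, "az": 0}, {"gripper": 0, "tx": -0.15, "ty": 0, "tz": 0, "ax": 0.885, "ay": 0, "az": 0}, {"gripper": 0, "tx": -0.15, "ty": 0, "tz": 0, "ax": 0.885, "ay": 0, "az": 0}, {"gripper": 0, "tx": -0.15, "ty": 0, "tz": 0, "ax": 0.885, "ay": 0, "az": 0}, {"gripper": 0, "tx": 0, "ty": -0.36, "tz": 0.957, "ax": 0, "ay": 0, "az": 0}, {"gripper": 0, "tx": 0, "ty": -0.36, "tz": 0.957, "ax": 0, "ay": 0, "az": 0}, {"gripper": 0, "tx": 0, "ty": -0.36, "tz": 0.957, "ax": 0, "ay": 0, "az": 0}, {"gripper": 0, "tx": 0, "ty": -0.36, "tz": 0.957, "ax": 0, "ay": 0, "az": 0}, {"gripper": 0, "tx": 0, "ty": -0.36, "tz": 0.957, "ax": 0, "ay": 0, "az": 0}, {"gripper": 0, "tx": 0, "ty": -0.36, "tz": 0.957, "ax": 0, "ay": 0, "az": 0}, {"gripper": 0, "tx": 0, "ty": -0.36, "tz": 0.957, "ax": 0, "ay": 0, "az": 0}, {"gripper": 0, "tx": 0, "ty": -0.36, "tz": 0.957, "ax": 0, "ay": 0, "az": 0}, {"gripper": 0, "tx": 0, "ty": -0.36, "tz": 0.957, "ax": 0, "ay": 0, "az": 0}, {"gripper": 0, "tx": 0, "ty": -0.36, "tz": 0.957, "ax": 0, "ay": 0, "az": 0}, {"gripper": 0, "tx": 0, "ty": -0.36, "tz": 0.957, "ax": 0, "ay": 0, "az": 0}, {"gripper": 0, "tx": 0, "ty": -0.36, "tz": 0.957, "ax": 0, "ay": 0, "az": 0}, {"gripper": 0, "tx": 0, "ty": -0.36, "tz": 0.957, "ax": 0, "ay": 0, "az": 0}, {"gripper": 0, "tx": 0, "ty": -0.36, "tz": 0.957, "ax": 0, "ay": 0, "az": 0}, {"gripper": 0, "tx": 0, "ty": 0, "tz": 0, "ax": 0, "ay": 0, "az": 0}]}}

```text
t: 3.38
eef_pos: [0.3712, -0.2916, 0.4202]
ee_rot: [-1.452, 1.569, 0.121]
force: [0.4, 1.1, -0.9]
width: 0.0002
```

```bash
python3 - <<'E'
from h import *
im,c=snap('wrist','w1')
for n in ['bank','lever_left_knob','lever_mid_knob','lever_right_knob']:
    z=.135 if 'knob' in n else 0
    for d in finder.pinpoint(n,'wrist'):
        uv=d['location'][::-1]; print(n,round(d['confidence'],2),np.round(uv,1),c.plane(uv,z)[0][:2])
E
```

```text
bank 0.89 [274.4 263.6] [ 0.4818 -0.2928]
lever_mid_knob 0.46 [276.9 287.3] [ 0.442  -0.2898]
lever_mid_knob 0.29 [525.  308.2] [ 0.4643 -0.0663]
```

View pics/w1.png

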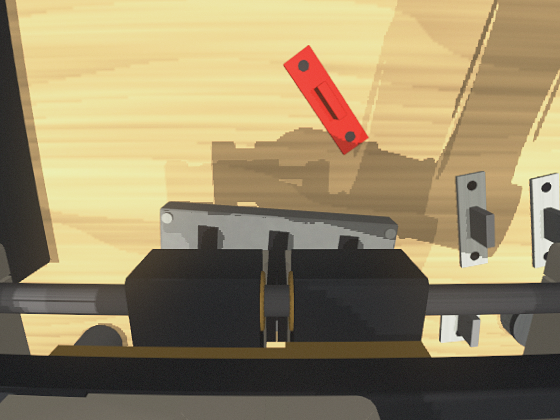

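```bash
python3 - <<'E'
from h import *
c=Cam('wrist')
a=c.plane([[161,202],[398,217],[398,217]],.034)[:2];print(a)
d=a[1]-a[0];L=np.linalg.norm(d);print(L);y=d/L;x=np.array([y[1],-y[0],0]);y3=y
print('yaw',np.degrees(np.arctan2(x[1],x[0])),'ctr',a.mean(0)+x*.075)
im=cv2.imread('pics/top1.png');cv2.imwrite('pics/tc1.png',cv2.resize(im[190:265,295:410],None,fx=6,fy=6,interpolation=cv2.INTER_CUBIC))
E
```

```text
[[ 0.3908 -0.421   0.034 ]
 [ 0.408  -0.1578  0.034 ]]
0.26375580247763625
yaw -3.744039586529891 ctr [ 0.4742 -0.2943  0.034 ]
```

View pics/tc1.png

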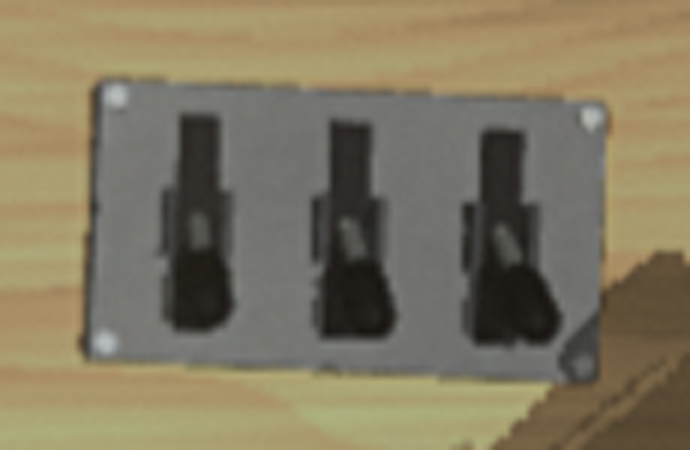

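```bash
python3 - <<'E'
from h import *
c=Cam('top')
q=np.array([[95,80],[608,102],[600,380],[85,358]])/6+[295,190]-.4
a=c.plane(q,.034);print(a,a.mean(0))
for i in range(4):print(np.linalg.norm(a[i]-a[(i+1)%4]))
d=(a[0]-a[1])+(a[3]-a[2]);print(np.degrees(np.arctan2(-d[0],d[1])))
yaw=np.radians(-3.0);ctr=np.array([.481,-.294])
for n,y in (('L',.08),('M',0),('R',-.08)):
    Rz=np.array([[np.cos(yaw),-np.sin(yaw)],[np.sin(yaw),np.cos(yaw)]])
    p=ctr+Rz@[-.0457,y];uv=c.proj([*p,.1346])[0];print(n,p,(uv-[295,190])*6)
E
```

```text
[[ 0.5649 -0.1631  0.034 ]
 [ 0.5467 -0.4338  0.034 ]
 [ 0.4002 -0.4243  0.034 ]
 [ 0.4177 -0.154   0.034 ]] [ 0.4824 -0.2938  0.034 ]
0.27125234637667217
0.14672291177916907
0.27083466590122557
0.14752278103167124
-3.769681862077586
L [ 0.4395 -0.2117] [207.4349 313.8847]
M [ 0.4354 -0.2916] [370.5422 318.8131]
R [ 0.4312 -0.3715] [534.273  323.7952]
```

```bash
cat >> h.py <<'E'
BY=np.radians(-3.75);BC=np.array([.482,-.294])
def bank(x,y,z): 
    c,s=np.cos(BY),np.sin(BY);return [BC[0]+c*x-s*y,BC[1]+s*x+c*y,z]
def inbank(p=None):
    T=toolT();d=T[:2,3]-BC;c,s=np.cos(BY),np.sin(BY);return [c*d[0]+s*d[1],-s*d[0]+c*d[1],T[2,3]]
E
python3 - <<'E'
from h import *
goto(bank(-.1,.08,.293),np.pi/2+BY)
E
```

```text
pos [ 0.3704 -0.2946  0.4197] t-units (tool now) [ 5.0666 -0.6822  3.48  ]
rot units [ 0.6208 -0.0008 -0.0007]
t-units in target axes [ 5.0669 -0.4543  3.5166]
```

Call:
{"name": "play_rows", "arguments": {"steps": [{"gripper": 0, "tx": 0, "ty": 0, "tz": 0, "ax": 0.62, "ay": 0, "az": 0}, {"gripper": 0, "tx": 0.8, "ty": -0.1, "tz": 0.88, "ax": 0, "ay": 0, "az": 0}, {"gripper": 0, "tx": 0.8, "ty": -0.1, "tz": 0.88, "ax": 0, "ay": 0, "az": 0}, {"gripper": 0, "tx": 0.8, "ty": -0.1, "tz": 0.88, "ax": 0, "ay": 0, "az": 0}, {"gripper": 0, "tx": 0.8, "ty": -0.15, "tz": 0.88, "ax": 0, "ay": 0, "az": 0}, {"gripper": 0, "tx": 0.9, "ty": 0, "tz": 0, "ax": 0, "ay": 0, "az": 0}, {"gripper": 0, "tx": 0.97, "ty": 0, "tz": 0, "ax": 0, "ay": 0, "az": 0}, {"gripper": 0, "tx": 0, "ty": 0, "tz": 0, "ax": 0, "ay": 0, "az": 0}, {"gripper": 0, "tx": 0, "ty": 0, "tz": 0, "ax": 0, "ay": 0, "az": 0}]}}

```text
t: 4.38
eef_pos: [0.3871, -0.2077, 0.2924]
ee_rot: [1.673, 1.568, -3.106]
force: [-0.4, -1.0, 0.2]
width: 0.0006
```

```bash
python3 - <<'E'
from h import *
print(inbank(),telemetry.get_state()['force'])
E
```

```text
[np.float64(-0.1002964346915881), np.float64(0.07995662738443823), np.float64(0.2924116208228292)] [-0.4333 -1.0252  0.163 ]
```

Call:
{"name": "play_rows", "arguments": {"steps": [{"gripper": 0, "tx": 0, "ty": -0.5, "tz": 0, "ax": 0, "ay": 0, "az": 0}, {"gripper": 0, "tx": 0, "ty": -0.5, "tz": 0, "ax": 0, "ay": 0, "az": 0}, {"gripper": 0, "tx": 0, "ty": -0.2, "tz": 0, "ax": 0, "ay": 0, "az": 0}, {"gripper": 0, "tx": 0, "ty": -0.2, "tz": 0, "ax": 0, "ay": 0, "az": 0}, {"gripper": 0, "tx": 0, "ty": -0.2, "tz": 0, "ax": 0, "ay": 0, "az": 0}, {"gripper": 0, "tx": 0, "ty": 0, "tz": 0, "ax": 0, "ay": 0, "az": 0}]}}

```text
t: 4.88
eef_pos: [0.4277, -0.2097, 0.2928]
ee_rot: [1.497, 1.569, 3.002]
force: [-1.3, -0.2, -0.0]
width: 0.0004
```

Call:
{"name": "play_rows", "arguments": {"steps": [{"gripper": 0, "tx": 0, "ty": -0.2, "tz": 0, "ax": 0, "ay": 0, "az": 0}, {"gripper": 0, "tx": 0, "ty": 0, "tz": 0, "ax": 0, "ay": 0, "az": 0}]}}

```text
t: 5.05
eef_pos: [0.4322, -0.21, 0.2927]
ee_rot: [1.586, 1.57, 3.092]
force: [-2.6, -0.6, -1.0]
width: 0.0005
```

Call:
{"name": "play_rows", "arguments": {"steps": [{"gripper": 0, "tx": 0, "ty": -0.2, "tz": 0, "ax": 0, "ay": 0, "az": 0}, {"gripper": 0, "tx": 0, "ty": 0, "tz": 0, "ax": 0, "ay": 0, "az": 0}]}}

```text
t: 5.22
eef_pos: [0.4374, -0.2103, 0.2929]
ee_rot: [1.715, 1.57, -3.063]
force: [-2.5, -0.6, -0.2]
width: 0.0001
```

Call:
{"name": "play_rows", "arguments": {"steps": [{"gripper": 0, "tx": 0, "ty": -0.2, "tz": 0, "ax": 0, "ay": 0, "az": 0}, {"gripper": 0, "tx": 0, "ty": 0, "tz": 0, "ax": 0, "ay": 0, "az": 0}]}}

```text
t: 5.38
eef_pos: [0.4425, -0.2106, 0.293]
ee_rot: [-2.558, 1.571, -1.052]
force: [-2.0, -0.1, 1.5]
width: 0.0004
```

Call:
{"name": "play_rows", "arguments": {"steps": [{"gripper": 0, "tx": 0, "ty": -0.2, "tz": 0, "ax": 0, "ay": 0, "az": 0}, {"gripper": 0, "tx": 0, "ty": 0, "tz": 0, "ax": 0, "ay": 0, "az": 0}]}}

```text
t: 5.55
eef_pos: [0.4477, -0.2109, 0.293]
ee_rot: [-1.592, 1.57, -0.086]
force: [-1.7, -0.1, 0.1]
width: 0.0005
```

Call:
{"name": "play_rows", "arguments": {"steps": [{"gripper": 0, "tx": 0, "ty": -0.2, "tz": 0, "ax": 0, "ay": 0, "az": 0}, {"gripper": 0, "tx": 0, "ty": 0, "tz": 0, "ax": 0, "ay": 0, "az": 0}]}}

```text
t: 5.72
eef_pos: [0.4528, -0.2113, 0.2931]
ee_rot: [-1.616, 1.57, -0.109]
force: [-1.3, 0.2, 1.3]
width: 0.0007
```

Call:
{"name": "play_rows", "arguments": {"steps": [{"gripper": 0, "tx": 0, "ty": -0.4, "tz": 0, "ax": 0, "ay": 0, "az": 0}, {"gripper": 0, "tx": 0, "ty": -0.4, "tz": 0, "ax": 0, "ay": 0, "az": 0}, {"gripper": 0, "tx": 0, "ty": -0.4, "tz": 0, "ax": 0, "ay": 0, "az": 0}, {"gripper": 0, "tx": 0, "ty": -0.3, "tz": 0, "ax": 0, "ay": 0, "az": 0}, {"gripper": 0, "tx": 0, "ty": 0, "tz": 0, "ax": 0, "ay": 0, "az": 0}]}}

```text
t: 6.13
eef_pos: [0.4908, -0.2137, 0.2926]
ee_rot: [-2.044, 1.571, -0.538]
force: [-0.5, 0.1, -0.2]
width: 0.0004
```

Call:
{"name": "play_rows", "arguments": {"steps": [{"gripper": 0, "tx": 0, "ty": -0.2, "tz": 0, "ax": 0, "ay": 0, "az": 0}, {"gripper": 0, "tx": 0, "ty": 0, "tz": 0, "ax": 0, "ay": 0, "az": 0}]}}

```text
t: 6.3
eef_pos: [0.4948, -0.2141, 0.2924]
ee_rot: [1.454, 1.57, 2.959]
force: [-2.3, 0.1, -1.2]
width: 0.0003
```

Call:
{"name": "play_rows", "arguments": {"steps": [{"gripper": 0, "tx": 0, "ty": -0.2, "tz": 0, "ax": 0, "ay": 0, "az": 0}, {"gripper": 0, "tx": 0, "ty": 0, "tz": 0, "ax": 0, "ay": 0, "az": 0}]}}

```text
t: 6.47
eef_pos: [0.4997, -0.2144, 0.2926]
ee_rot: [1.427, 1.57, 2.933]
force: [-3.2, 0.1, -1.3]
width: 0.0004
```

Call:
{"name": "play_rows", "arguments": {"steps": [{"gripper": 0, "tx": 0, "ty": -0.2, "tz": 0, "ax": 0, "ay": 0, "az": 0}, {"gripper": 0, "tx": 0, "ty": 0, "tz": 0, "ax": 0, "ay": 0, "az": 0}]}}

```text
t: 6.63
eef_pos: [0.5033, -0.2146, 0.2923]
ee_rot: [1.505, 1.566, 3.01]
force: [-9.2, 1.0, 3.4]
width: 0.0006
```

Call:
{"name": "play_rows", "arguments": {"steps": [{"gripper": 0, "tx": 0, "ty": -0.2, "tz": 0, "ax": 0, "ay": 0, "az": 0}, {"gripper": 0, "tx": 0, "ty": 0, "tz": 0, "ax": 0, "ay": 0, "az": 0}]}}

```text
t: 6.8
eef_pos: [0.5053, -0.2149, 0.2918]
ee_rot: [1.518, 1.558, 3.023]
force: [-21.2, 4.3, 13.5]
width: 0.0005
```

Call:
{"name": "play_rows", "arguments": {"steps": [{"gripper": 0, "tx": 0, "ty": 0.9, "tz": 0, "ax": 0, "ay": 0, "az": 0}, {"gripper": 0, "tx": 0, "ty": 1, "tz": 0, "ax": 0, "ay": 0, "az": 0}, {"gripper": 0, "tx": 0, "ty": 1, "tz": 0, "ax": 0, "ay": 0, "az": 0}, {"gripper": 0, "tx": 0, "ty": 1, "tz": 0, "ax": 0, "ay": 0, "az": 0}, {"gripper": 0, "tx": 0, "ty": 0.8, "tz": 0, "ax": 0, "ay": 0, "az": 0}, {"gripper": 0, "tx": 0, "ty": 0, "tz": -0.8, "ax": 0, "ay": 0, "az": 0}, {"gripper": 0, "tx": 0, "ty": 0, "tz": -0.8, "ax": 0, "ay": 0, "az": 0}, {"gripper": 0, "tx": 0, "ty": 0, "tz": -0.8, "ax": 0, "ay": 0, "az": 0}, {"gripper": 0, "tx": 0, "ty": 0, "tz": -0.8, "ax": 0, "ay": 0, "az": 0}, {"gripper": 0, "tx": 0, "ty": 0, "tz": 0, "ax": 0, "ay": 0, "az": 0}, {"gripper": 0, "tx": 0, "ty": 0, "tz": 0, "ax": 0, "ay": 0, "az": 0}]}}

```text
t: 7.72
eef_pos: [0.3877, -0.288, 0.2933]
ee_rot: [-1.802, 1.568, -0.298]
force: [-0.0, -0.1, -0.3]
width: 0.0005
```

```bash
python3 - <<'E'
from h import *
print(inbank(),telemetry.get_state()['force'])
goto(bank(-.07,0,.293),np.pi/2+BY)
im,c=snap('side','s2');cv2.imwrite('pics/s2c.png',cv2.resize(im[130:240,230:370,::-1],None,fx=5,fy=5))
E
```

```text
[np.float64(-0.09450334515970074), np.float64(-0.0002077578327543319), np.float64(0.29331230022656374)] [-0.0493 -0.0703 -0.2596]
pos [ 0.3877 -0.288   0.2933] t-units (tool now) [ 0.0148 -0.9801  0.0093]
rot units [-0.0097 -0.0053  0.0223]
t-units in target axes [ 0.0125 -0.9801  0.0083]
```

View pics/s2c.png

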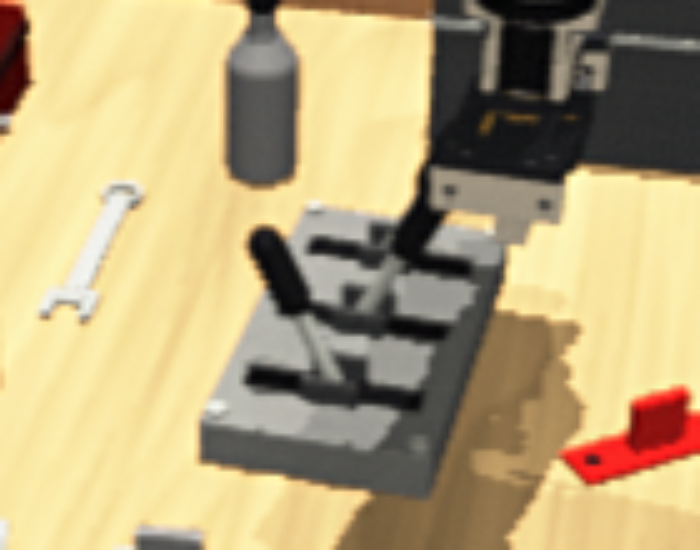

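Call:
{"name": "play_rows", "arguments": {"steps": [{"gripper": 0, "tx": 0, "ty": -0.8, "tz": 0, "ax": 0, "ay": 0, "az": 0}, {"gripper": 0, "tx": 0, "ty": -0.4, "tz": 0, "ax": 0, "ay": 0, "az": 0}, {"gripper": 0, "tx": 0, "ty": -0.4, "tz": 0, "ax": 0, "ay": 0, "az": 0}, {"gripper": 0, "tx": 0, "ty": 0, "tz": 0, "ax": 0, "ay": 0, "az": 0}]}}

```text
t: 8.1
eef_pos: [0.4267, -0.2891, 0.2919]
ee_rot: [1.43, 1.565, 2.936]
force: [-3.8, -0.4, -0.2]
width: 0.0004
```

Call:
{"name": "play_rows", "arguments": {"steps": [{"gripper": 0, "tx": 0, "ty": -0.2, "tz": 0, "ax": 0, "ay": 0, "az": 0}, {"gripper": 0, "tx": 0, "ty": 0, "tz": 0, "ax": 0, "ay": 0, "az": 0}]}}

```text
t: 8.27
eef_pos: [0.4286, -0.2894, 0.2917]
ee_rot: [1.45, 1.559, 2.956]
force: [-16.9, -0.2, 10.5]
width: 0.0005
```

Call:
{"name": "play_rows", "arguments": {"steps": [{"gripper": 0, "tx": 0, "ty": -0.15, "tz": 0, "ax": 0, "ay": 0, "az": 0}, {"gripper": 0, "tx": 0, "ty": 0, "tz": 0, "ax": 0, "ay": 0, "az": 0}]}}

```text
t: 8.43
eef_pos: [0.43, -0.2896, 0.2916]
ee_rot: [1.455, 1.553, 2.961]
force: [-28.6, 1.7, 18.8]
width: 0.0003
```

Call:
{"name": "play_rows", "arguments": {"steps": [{"gripper": 0, "tx": 0, "ty": 0.8, "tz": 0, "ax": 0, "ay": 0, "az": 0}, {"gripper": 0, "tx": 0, "ty": 1, "tz": 0, "ax": 0, "ay": 0, "az": 0}, {"gripper": 0, "tx": 0, "ty": 0.2, "tz": -0.8, "ax": 0, "ay": 0, "az": 0}, {"gripper": 0, "tx": 0, "ty": 0, "tz": -0.8, "ax": 0, "ay": 0, "az": 0}, {"gripper": 0, "tx": 0, "ty": 0, "tz": -0.8, "ax": 0, "ay": 0, "az": 0}, {"gripper": 0, "tx": 0, "ty": 0, "tz": -0.8, "ax": 0, "ay": 0, "az": 0}, {"gripper": 0, "tx": 0, "ty": 0, "tz": 0, "ax": 0, "ay": 0, "az": 0}, {"gripper": 0, "tx": 0, "ty": 0, "tz": 0, "ax": 0, "ay": 0, "az": 0}]}}

```text
t: 9.1
eef_pos: [0.3812, -0.3672, 0.2927]
ee_rot: [-1.413, 1.571, 0.092]
force: [-0.2, 0.5, -0.1]
width: 0.0005
```

```bash
python3 - <<'E'
from h import *
print(inbank(),telemetry.get_state()['force'])
E
```

```text
[np.float64(-0.09581965670034226), np.float64(-0.07966737090474937), np.float64(0.2926758048361382)] [-0.1616  0.4913 -0.087 ]
```

Call:
{"name": "play_rows", "arguments": {"steps": [{"gripper": 0, "tx": 0, "ty": -0.8, "tz": 0, "ax": 0, "ay": 0, "az": 0}, {"gripper": 0, "tx": 0, "ty": -0.4, "tz": 0, "ax": 0, "ay": 0, "az": 0}, {"gripper": 0, "tx": 0, "ty": -0.35, "tz": 0, "ax": 0, "ay": 0, "az": 0}, {"gripper": 0, "tx": 0, "ty": 0, "tz": 0, "ax": 0, "ay": 0, "az": 0}]}}

```text
t: 9.43
eef_pos: [0.4207, -0.3688, 0.2927]
ee_rot: [1.345, 1.57, 2.853]
force: [-0.1, -0.3, -0.4]
width: 0.0004
```

Call:
{"name": "play_rows", "arguments": {"steps": [{"gripper": 0, "tx": 0, "ty": -0.2, "tz": 0, "ax": 0, "ay": 0, "az": 0}, {"gripper": 0, "tx": 0, "ty": 0, "tz": 0, "ax": 0, "ay": 0, "az": 0}]}}

```text
t: 9.6
eef_pos: [0.4246, -0.3693, 0.2926]
ee_rot: [0.986, 1.57, 2.493]
force: [-1.3, 0.0, -0.2]
width: 0.0003
```

Call:
{"name": "play_rows", "arguments": {"steps": [{"gripper": 0, "tx": 0, "ty": -0.2, "tz": 0, "ax": 0, "ay": 0, "az": 0}, {"gripper": 0, "tx": 0, "ty": 0, "tz": 0, "ax": 0, "ay": 0, "az": 0}]}}

```text
t: 9.77
eef_pos: [0.4294, -0.3699, 0.2928]
ee_rot: [0.963, 1.57, 2.469]
force: [-1.1, 0.8, 0.7]
width: -0.0
```

Call:
{"name": "play_rows", "arguments": {"steps": [{"gripper": 0, "tx": 0, "ty": -0.2, "tz": 0, "ax": 0, "ay": 0, "az": 0}, {"gripper": 0, "tx": 0, "ty": 0, "tz": 0, "ax": 0, "ay": 0, "az": 0}]}}

```text
t: 9.93
eef_pos: [0.4345, -0.3703, 0.2929]
ee_rot: [-0.572, 1.571, 0.934]
force: [-2.4, 1.5, 0.6]
width: 0.0005
```

Call:
{"name": "play_rows", "arguments": {"steps": [{"gripper": 0, "tx": 0, "ty": -0.2, "tz": 0, "ax": 0, "ay": 0, "az": 0}, {"gripper": 0, "tx": 0, "ty": 0, "tz": 0, "ax": 0, "ay": 0, "az": 0}]}}

```text
t: 10.1
eef_pos: [0.4396, -0.3707, 0.2931]
ee_rot: [-1.726, 1.57, -0.22]
force: [-1.7, 1.1, 1.8]
width: 0.0008
```

Call:
{"name": "play_rows", "arguments": {"steps": [{"gripper": 0, "tx": 0, "ty": -0.3, "tz": 0, "ax": 0, "ay": 0, "az": 0}, {"gripper": 0, "tx": 0, "ty": -0.3, "tz": 0, "ax": 0, "ay": 0, "az": 0}, {"gripper": 0, "tx": 0, "ty": 0, "tz": 0, "ax": 0, "ay": 0, "az": 0}]}}

```text
t: 10.35
eef_pos: [0.4552, -0.3718, 0.293]
ee_rot: [-1.865, 1.57, -0.359]
force: [-1.1, -0.7, 0.1]
width: 0.0006
```

Call:
{"name": "play_rows", "arguments": {"steps": [{"gripper": 0, "tx": 0, "ty": -0.4, "tz": 0, "ax": 0, "ay": 0, "az": 0}, {"gripper": 0, "tx": 0, "ty": -0.4, "tz": 0, "ax": 0, "ay": 0, "az": 0}, {"gripper": 0, "tx": 0, "ty": -0.4, "tz": 0, "ax": 0, "ay": 0, "az": 0}, {"gripper": 0, "tx": 0, "ty": 0, "tz": 0, "ax": 0, "ay": 0, "az": 0}]}}

```text
t: 10.68
eef_pos: [0.4853, -0.3737, 0.2922]
ee_rot: [1.09, 1.57, 2.596]
force: [-1.2, 1.0, 0.5]
width: 0.0005
```

Call:
{"name": "play_rows", "arguments": {"steps": [{"gripper": 0, "tx": 0, "ty": -0.2, "tz": 0, "ax": 0, "ay": 0, "az": 0}, {"gripper": 0, "tx": 0, "ty": 0, "tz": 0, "ax": 0, "ay": 0, "az": 0}]}}

```text
t: 10.85
eef_pos: [0.4895, -0.374, 0.2924]
ee_rot: [1.063, 1.57, 2.569]
force: [-2.4, 0.7, -0.9]
width: 0.0002
```

Call:
{"name": "play_rows", "arguments": {"steps": [{"gripper": 0, "tx": 0, "ty": -0.15, "tz": 0, "ax": 0, "ay": 0, "az": 0}, {"gripper": 0, "tx": 0, "ty": 0, "tz": 0, "ax": 0, "ay": 0, "az": 0}]}}

```text
t: 11.02
eef_pos: [0.4917, -0.3742, 0.2923]
ee_rot: [1.354, 1.566, 2.86]
force: [-9.3, 1.0, 1.7]
width: 0.0005
```

Call:
{"name": "play_rows", "arguments": {"steps": [{"gripper": 0, "tx": 0, "ty": -0.12, "tz": 0, "ax": 0, "ay": 0, "az": 0}, {"gripper": 0, "tx": 0, "ty": 0, "tz": 0, "ax": 0, "ay": 0, "az": 0}]}}

```text
t: 11.18
eef_pos: [0.4929, -0.3743, 0.2921]
ee_rot: [1.374, 1.562, 2.879]
force: [-15.4, 0.9, 5.9]
width: 0.0002
```

Call:
{"name": "play_rows", "arguments": {"steps": [{"gripper": 0, "tx": 0, "ty": 0.9, "tz": 0, "ax": 0, "ay": 0, "az": 0}, {"gripper": 0, "tx": 0, "ty": 1, "tz": 0, "ax": 0, "ay": 0, "az": 0}, {"gripper": 0, "tx": 0, "ty": 1, "tz": 0, "ax": 0, "ay": 0, "az": 0}, {"gripper": 0, "tx": 0, "ty": 1, "tz": 0, "ax": 0, "ay": 0, "az": 0}, {"gripper": 0, "tx": 0, "ty": 0.6, "tz": 0, "ax": 0, "ay": 0, "az": 0}, {"gripper": 0, "tx": 0, "ty": 0, "tz": 0.8, "ax": 0, "ay": 0, "az": 0}, {"gripper": 0, "tx": 0, "ty": 0, "tz": 0.8, "ax": 0, "ay": 0, "az": 0}, {"gripper": 0, "tx": 0, "ty": 0, "tz": 0.8, "ax": 0, "ay": 0, "az": 0}, {"gripper": 0, "tx": 0, "ty": 0, "tz": 0.8, "ax": 0, "ay": 0, "az": 0}, {"gripper": 0, "tx": 0, "ty": 0, "tz": 0, "ax": 0, "ay": 0, "az": 0}, {"gripper": 0, "tx": 0, "ty": 0, "tz": 0, "ax": 0, "ay": 0, "az": 0}]}}

```text
t: 12.1
eef_pos: [0.3899, -0.2868, 0.2938]
ee_rot: [-1.79, 1.568, -0.282]
force: [0.2, 0.5, -0.6]
width: 0.0007
```

```bash
python3 - <<'E'
from h import *
print(inbank(),telemetry.get_state()['force'])
im,c=snap('side','s3');cv2.imwrite('pics/s3c.png',cv2.resize(im[130:240,230:370,::-1],None,fx=5,fy=5))
E
```

```text
[np.float64(-0.09236545055441903), np.float64(0.0011384450441461712), np.float64(0.2937645696234825)] [ 0.2153  0.5118 -0.6418]
```

View pics/s3c.png

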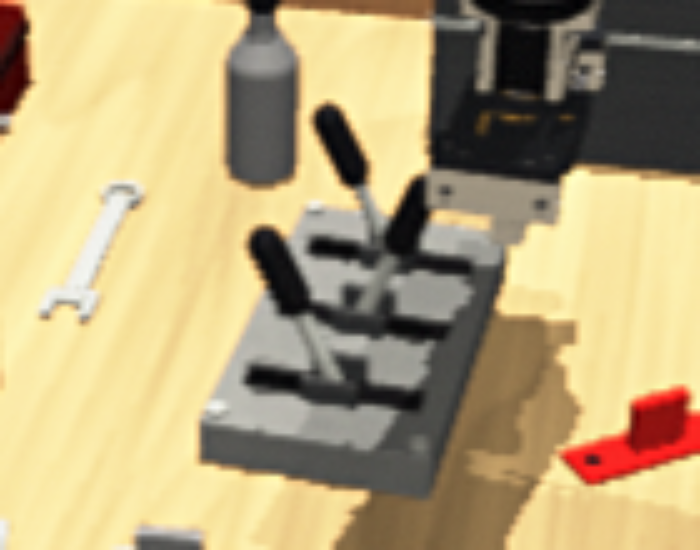

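Call:
{"name": "play_rows", "arguments": {"steps": [{"gripper": 0, "tx": 0, "ty": -0.8, "tz": 0, "ax": 0, "ay": 0, "az": 0}, {"gripper": 0, "tx": 0, "ty": -0.4, "tz": 0, "ax": 0, "ay": 0, "az": 0}, {"gripper": 0, "tx": 0, "ty": -0.2, "tz": 0, "ax": 0, "ay": 0, "az": 0}, {"gripper": 0, "tx": 0, "ty": -0.2, "tz": 0, "ax": 0, "ay": 0, "az": 0}, {"gripper": 0, "tx": 0, "ty": 0, "tz": 0, "ax": 0, "ay": 0, "az": 0}]}}

```text
t: 12.57
eef_pos: [0.4289, -0.2903, 0.2923]
ee_rot: [1.408, 1.569, 2.913]
force: [-0.7, -0.5, -0.5]
width: 0.0008
```

Call:
{"name": "play_rows", "arguments": {"steps": [{"gripper": 0, "tx": 0, "ty": -0.2, "tz": 0, "ax": 0, "ay": 0, "az": 0}, {"gripper": 0, "tx": 0, "ty": 0, "tz": 0, "ax": 0, "ay": 0, "az": 0}]}}

```text
t: 12.73
eef_pos: [0.4336, -0.2904, 0.2925]
ee_rot: [1.35, 1.57, 2.856]
force: [-1.8, 0.2, 0.1]
width: 0.0007
```

Call:
{"name": "play_rows", "arguments": {"steps": [{"gripper": 0, "tx": 0, "ty": -0.2, "tz": 0, "ax": 0, "ay": 0, "az": 0}, {"gripper": 0, "tx": 0, "ty": 0, "tz": 0, "ax": 0, "ay": 0, "az": 0}]}}

```text
t: 12.9
eef_pos: [0.4388, -0.2906, 0.2928]
ee_rot: [1.138, 1.57, 2.644]
force: [-2.2, 0.5, 0.7]
width: 0.0003
```

Call:
{"name": "play_rows", "arguments": {"steps": [{"gripper": 0, "tx": 0, "ty": -0.4, "tz": 0, "ax": 0, "ay": 0, "az": 0}, {"gripper": 0, "tx": 0, "ty": -0.4, "tz": 0, "ax": 0, "ay": 0, "az": 0}, {"gripper": 0, "tx": 0, "ty": -0.4, "tz": 0, "ax": 0, "ay": 0, "az": 0}, {"gripper": 0, "tx": 0, "ty": -0.4, "tz": 0, "ax": 0, "ay": 0, "az": 0}, {"gripper": 0, "tx": 0, "ty": -0.4, "tz": 0, "ax": 0, "ay": 0, "az": 0}, {"gripper": 0, "tx": 0, "ty": 0, "tz": 0, "ax": 0, "ay": 0, "az": 0}]}}

```text
t: 13.4
eef_pos: [0.4901, -0.2939, 0.2923]
ee_rot: [1.86, 1.571, -2.917]
force: [-0.7, 0.4, -0.9]
width: 0.0008
```

Call:
{"name": "play_rows", "arguments": {"steps": [{"gripper": 0, "tx": 0, "ty": -0.25, "tz": 0, "ax": 0, "ay": 0, "az": 0}, {"gripper": 0, "tx": 0, "ty": 0, "tz": 0, "ax": 0, "ay": 0, "az": 0}]}}

```text
t: 13.57
eef_pos: [0.4954, -0.2942, 0.2923]
ee_rot: [1.207, 1.57, 2.713]
force: [-1.2, -0.0, -0.9]
width: 0.0004
```

Call:
{"name": "play_rows", "arguments": {"steps": [{"gripper": 0, "tx": 0, "ty": -0.15, "tz": 0, "ax": 0, "ay": 0, "az": 0}, {"gripper": 0, "tx": 0, "ty": 0, "tz": 0, "ax": 0, "ay": 0, "az": 0}]}}

```text
t: 13.73
eef_pos: [0.4973, -0.2944, 0.2922]
ee_rot: [1.411, 1.566, 2.916]
force: [-7.6, 1.2, 1.9]
width: 0.0006
```

Call:
{"name": "play_rows", "arguments": {"steps": [{"gripper": 0, "tx": 0, "ty": -0.12, "tz": 0, "ax": 0, "ay": 0, "az": 0}, {"gripper": 0, "tx": 0, "ty": 0, "tz": 0, "ax": 0, "ay": 0, "az": 0}]}}

```text
t: 13.9
eef_pos: [0.4985, -0.2945, 0.2919]
ee_rot: [1.432, 1.562, 2.937]
force: [-15.5, 1.2, 6.9]
width: 0.0005
```

Call:
{"name": "play_rows", "arguments": {"steps": [{"gripper": 0, "tx": 0, "ty": 0.9, "tz": 0, "ax": 0, "ay": 0, "az": 0}, {"gripper": 0, "tx": -0.5, "ty": 0.8, "tz": 0, "ax": 0, "ay": 0, "az": 0}, {"gripper": 0, "tx": -0.9, "ty": 0.2, "tz": 0, "ax": 0, "ay": 0, "az": 0}, {"gripper": 0, "tx": -1, "ty": 0, "tz": 0, "ax": 0, "ay": 0, "az": 0}, {"gripper": 0, "tx": -1, "ty": 0, "tz": 0, "ax": 0, "ay": 0, "az": 0}, {"gripper": 0, "tx": -1, "ty": 0, "tz": 0, "ax": 0, "ay": 0, "az": 0}, {"gripper": 1, "tx": -0.6, "ty": 0, "tz": 0, "ax": 0, "ay": 0, "az": 0}, {"gripper": 1, "tx": 0, "ty": 0, "tz": 0, "ax": 0, "ay": 0, "az": 0}]}}

```text
t: 14.57
eef_pos: [0.4555, -0.292, 0.4226]
ee_rot: [-1.846, 1.561, -0.34]
force: [-0.0, -0.3, -0.5]
width: 0.0088
```

```bash
python3 - <<'E'
from h import *
im,c=snap('side','s4');cv2.imwrite('pics/s4c.png',cv2.resize(im[130:240,230:370,::-1],None,fx=5,fy=5))
im,c=snap('top','t4');cv2.imwrite('pics/t4c.png',cv2.resize(im[140:275,120:290,::-1],None,fx=4.7,fy=4.4,interpolation=cv2.INTER_CUBIC))
goto([.66,.0,.42],np.pi/2)
E
```

```text
pos [ 0.4547 -0.2915  0.4188] t-units (tool now) [-0.0245 -7.4424 12.1676]
rot units [-0.6181 -0.0039  0.0339]
t-units in target axes [-0.0475 -8.2137 11.6607]
```

View pics/s4c.png

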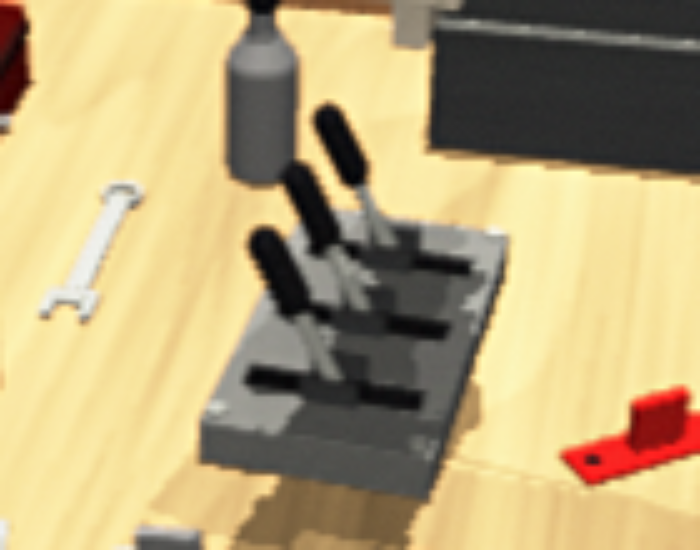

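View pics/t4c.png

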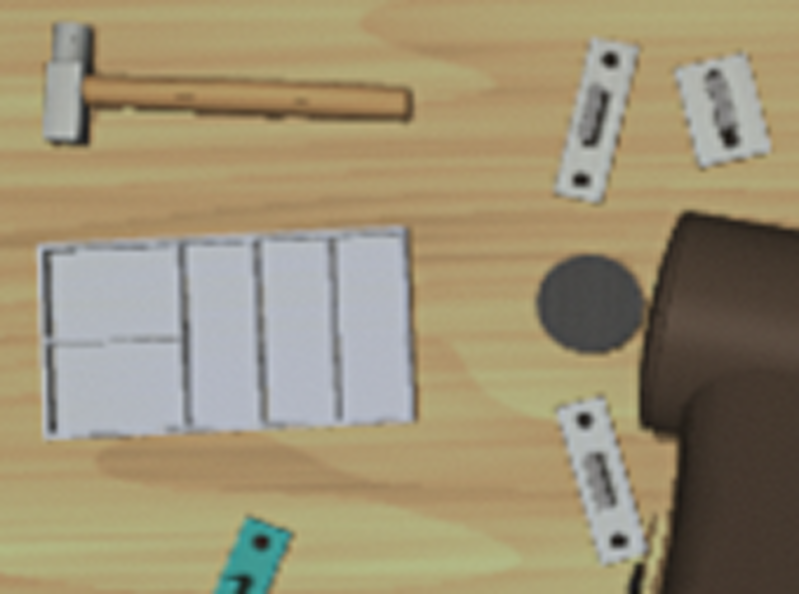

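Call:
{"name": "play_rows", "arguments": {"steps": [{"gripper": 1, "tx": 0, "ty": 0, "tz": 0, "ax": -0.62, "ay": 0, "az": 0}, {"gripper": 1, "tx": 0, "ty": -0.69, "tz": 0.97, "ax": 0, "ay": 0, "az": 0}, {"gripper": 1, "tx": 0, "ty": -0.69, "tz": 0.97, "ax": 0, "ay": 0, "az": 0}, {"gripper": 1, "tx": 0, "ty": -0.69, "tz": 0.97, "ax": 0, "ay": 0, "az": 0}, {"gripper": 1, "tx": 0, "ty": -0.69, "tz": 0.97, "ax": 0, "ay": 0, "az": 0}, {"gripper": 1, "tx": 0, "ty": -0.69, "tz": 0.97, "ax": 0, "ay": 0, "az": 0}, {"gripper": 1, "tx": 0, "ty": -0.69, "tz": 0.97, "ax": 0, "ay": 0, "az": 0}, {"gripper": 1, "tx": 0, "ty": -0.69, "tz": 0.97, "ax": 0, "ay": 0, "az": 0}, {"gripper": 1, "tx": 0, "ty": -0.69, "tz": 0.97, "ax": 0, "ay": 0, "az": 0}, {"gripper": 1, "tx": 0, "ty": -0.69, "tz": 0.97, "ax": 0, "ay": 0, "az": 0}, {"gripper": 1, "tx": 0, "ty": -0.69, "tz": 0.97, "ax": 0, "ay": 0, "az": 0}, {"gripper": 1, "tx": 0, "ty": -0.69, "tz": 0.97, "ax": 0, "ay": 0, "az": 0}, {"gripper": 1, "tx": 0, "ty": -0.69, "tz": 0.97, "ax": 0, "ay": 0, "az": 0}, {"gripper": 1, "tx": 0, "ty": 0, "tz": 0, "ax": 0, "ay": 0, "az": 0}, {"gripper": 1, "tx": 0, "ty": 0, "tz": 0, "ax": 0, "ay": 0, "az": 0}, {"gripper": 1, "tx": 0, "ty": 0, "tz": 0, "ax": 0, "ay": 0, "az": 0}]}}

```text
t: 16.0
eef_pos: [0.6613, -0.0003, 0.4165]
ee_rot: [1.739, 1.569, -2.973]
force: [0.1, 0.2, -0.7]
width: 0.0878
```

```bash
python3 - <<'E'
from h import *
s=telemetry.get_state();print(s['eef_pos'],s['qd'])
im,c=snap('wrist','w5');np.save('w5T.npy',c.T)
ct=Cam('top')
q=np.array([[40,243],[410,228],[415,422],[46,440]])/[4.7,4.4]+[120,140]-.4
a=ct.plane(q,.015);print(a,a.mean(0))
for i in range(4):print(np.linalg.norm(a[i]-a[(i+1)%4]))
d=(a[0]-a[1])+(a[3]-a[2]);print(np.degrees(np.arctan2(-d[0],d[1])))
E
```

```text
[ 0.6613 -0.0003  0.4165] [-0.0155 -0.0189 -0.0056  0.0029 -0.0059  0.0006]
[[0.6068 0.4267 0.015 ]
 [0.6118 0.171  0.015 ]
 [0.4688 0.1696 0.015 ]
 [0.4616 0.4233 0.015 ]] [0.5372 0.2976 0.015 ]
0.2557307718478518
0.14303034603318573
0.2537979024039663
0.14522864358098334
1.3772312617918088
```

View pics/w5.png

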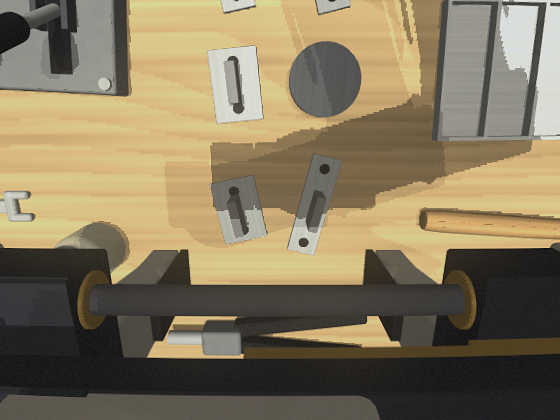

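```bash
python3 - <<'E'
from h import *
im=cv2.imread('pics/w5.png')
cv2.imwrite('pics/w5c.png',cv2.resize(im[30:260,195:355],None,fx=5,fy=5,interpolation=cv2.INTER_CUBIC)[:600])
cv2.imwrite('pics/w5a.png',cv2.resize(im[40:130,200:275],None,fx=6,fy=6,interpolation=cv2.INTER_CUBIC))
cv2.imwrite('pics/w5b.png',cv2.resize(im[148:260,205:345],None,fx=5,fy=5,interpolation=cv2.INTER_CUBIC))
E
```

```text
(no output)
```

View pics/w5a.png

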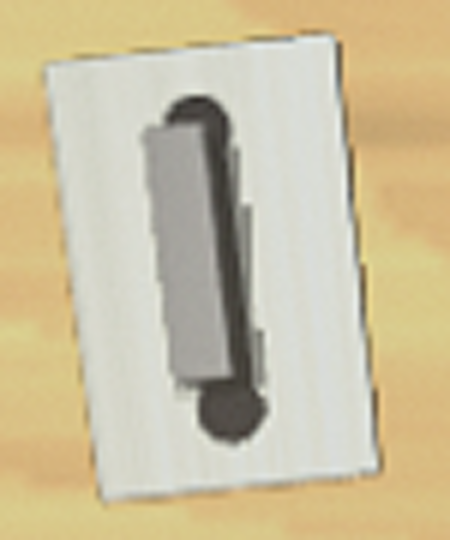

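View pics/w5b.png

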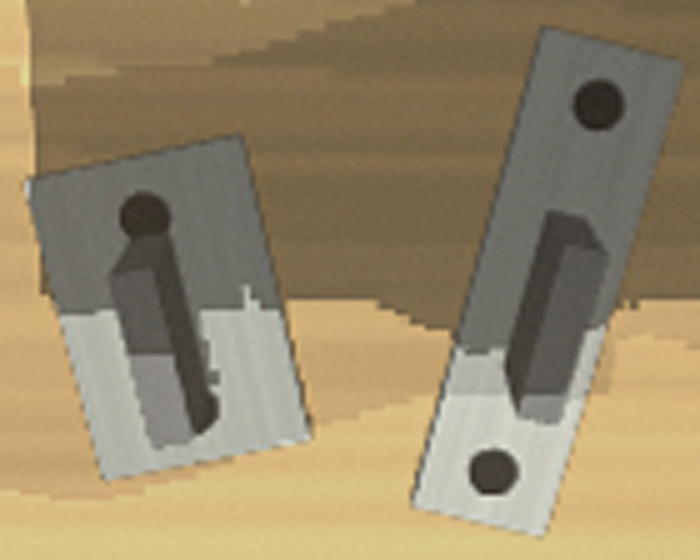

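```bash
cat >> h.py <<'E'
def fitrect(c,px,L,W,z=.006):
    """px: 4 corners, in cyclic order, px[0]-px[1] a short side (W)."""
    a=c.plane(px,z)[:,:2];m=a.mean(0)
    M=np.array([[L/2,W/2],[L/2,-W/2],[-L/2,-W/2],[-L/2,W/2]])
    best=None
    for MM in (M,M*[1,-1]):
        H=MM.T@(a-m);th=np.arctan2(H[0,1]-H[1,0],H[0,0]+H[1,1])
        Rm=np.array([[np.cos(th),-np.sin(th)],[np.sin(th),np.cos(th)]])
        r=np.linalg.norm(a-m-MM@Rm.T,axis=1)
        if best is None or r.max()<best[2].max(): best=(m,th,r)
    print('ctr',best[0],'long-axis deg',np.degrees(best[1])%180,'res mm',best[2]*1e3)
    return best
E
python3 - <<'E'
from h import *
c=Cam('wrist');c.T=np.load('w5T.npy')
A=np.array([[48,66],[335,37],[380,470],[105,500]])/6+[200,40]-.4
B=np.array([[32,182],[240,136],[310,437],[105,480]])/5+[205,148]-.4
C=np.array([[543,28],[683,65],[545,535],[413,503]])/5+[205,148]-.4
fitrect(c,A,.076,.052);fitrect(c,B,.076,.052);fitrect(c,C,.12,.034)
# same from top crop
ct=Cam('top')
B2=np.array([[676,68],[747,53],[772,150],[703,168]])/[4.7,4.4]+[120,140]-.4
C2=np.array([[593,38],[638,46],[601,204],[555,192]])/[4.7,4.4]+[120,140]-.4
D2=np.array([[556,406],[604,395],[646,553],[602,564]])/[4.7,4.4]+[120,140]-.4
print('top');fitrect(ct,B2,.076,.052);fitrect(ct,C2,.12,.034);fitrect(ct,D2,.12,.034)
# tray wrist px near corner
print(c.plane([[435,139]],.015), ct.proj(c.plane([[435,139]],.015)))
E
```

```text
ctr [ 0.5576 -0.0433] long-axis deg 5.515149037531728 res mm [0.8757 1.1501 1.088  0.7637]
ctr [ 0.6973 -0.0436] long-axis deg 11.772321833995932 res mm [1.7234 1.0145 1.167  0.2607]
ctr [0.6921 0.044 ] long-axis deg 166.23085688681553 res mm [0.7405 1.122  0.6332 1.0764]
top
ctr [ 0.6957 -0.0479] long-axis deg 12.60751141713481 res mm [0.8734 0.8534 1.39   1.2607]
ctr [0.6903 0.0412] long-axis deg 166.19639193065265 res mm [1.1657 1.082  0.7256 1.2823]
ctr [0.4237 0.0426] long-axis deg 13.548158993126819 res mm [0.3953 0.2996 1.2921 1.3847]
[[0.6132 0.175  0.015 ]] [[205.5943 191.0102]]
```

```bash
cat >> h.py <<'E'
TC=np.array([.538,.2995]);TY=np.radians(1.4)
def tray(x,y,z):
    c,s=np.cos(TY),np.sin(TY);return [TC[0]+c*x-s*y,TC[1]+s*x+c*y,z]
E
python3 - <<'E'
from h import *
goto([.6912,.0426,.25],np.radians(76.2)); print(telemetry.get_state()['q'])
E
```

```text
pos [ 0.6611 -0.0008  0.417 ] t-units (tool now) [ 6.6775 -1.2124  1.7394]
rot units [ 2.2996 -0.0034 -0.011 ]
t-units in target axes [ 6.6793 -0.7552  1.9751]
[ 0.293   0.3294 -0.0026 -0.0001 -1.24   -1.8638]
```

Call:
{"name": "play_rows", "arguments": {"newtons": 25, "steps": [{"gripper": 0.35, "tx": 0, "ty": 0, "tz": 0, "ax": 0.767, "ay": 0, "az": 0}, {"gripper": 0.35, "tx": 0, "ty": 0, "tz": 0, "ax": 0.767, "ay": 0, "az": 0}, {"gripper": 0.35, "tx": 0, "ty": 0, "tz": 0, "ax": 0.767, "ay": 0, "az": 0}, {"gripper": 0.35, "tx": 0.954, "ty": -0.108, "tz": 0.282, "ax": 0, "ay": 0, "az": 0}, {"gripper": 0.35, "tx": 0.954, "ty": -0.108, "tz": 0.282, "ax": 0, "ay": 0, "az": 0}, {"gripper": 0.35, "tx": 0.954, "ty": -0.108, "tz": 0.282, "ax": 0, "ay": 0, "az": 0}, {"gripper": 0.35, "tx": 0.954, "ty": -0.108, "tz": 0.282, "ax": 0, "ay": 0, "az": 0}, {"gripper": 0.35, "tx": 0.954, "ty": -0.108, "tz": 0.282, "ax": 0, "ay": 0, "az": 0}, {"gripper": 0.35, "tx": 0.954, "ty": -0.108, "tz": 0.282, "ax": 0, "ay": 0, "az": 0}, {"gripper": 0.35, "tx": 0.954, "ty": -0.108, "tz": 0.282, "ax": 0, "ay": 0, "az": 0}, {"gripper": 0.35, "tx": 0, "ty": 0, "tz": 0, "ax": 0, "ay": 0, "az": 0}, {"gripper": 0.35, "tx": 0, "ty": 0, "tz": 0, "ax": 0, "ay": 0, "az": 0}]}}

```text
t: 17.05
eef_pos: [0.6909, 0.042, 0.2499]
ee_rot: [2.186, 1.568, -2.768]
force: [-0.0, -0.6, 0.5]
width: 0.0306
```

```bash
python3 - <<'E'
from h import *
goto([.6912,.0426,.194],np.radians(76.2)); im,c=snap('wrist','w6'); im,c=snap('top','t6')
E
```

```text
pos [0.6909 0.042  0.2499] t-units (tool now) [ 2.2369 -0.0112  0.0296]
rot units [-0.0049 -0.0162 -0.023 ]
t-units in target axes [ 2.2369 -0.0059  0.0258]
```

View pics/w6.png

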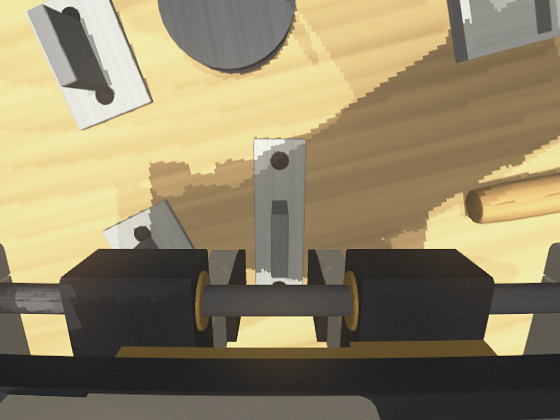

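View pics/t6.png

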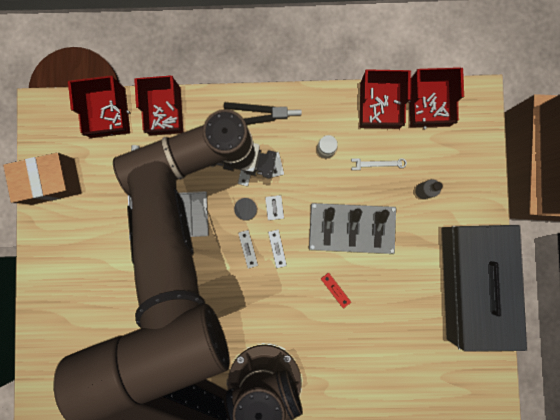

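Call:
{"name": "play_rows", "arguments": {"steps": [{"gripper": 0.35, "tx": 0.8, "ty": 0, "tz": 0, "ax": 0, "ay": 0, "az": 0}, {"gripper": 0.35, "tx": 0.8, "ty": 0, "tz": 0, "ax": 0, "ay": 0, "az": 0}, {"gripper": 0.35, "tx": 0.64, "ty": 0, "tz": 0.03, "ax": 0, "ay": 0, "az": 0}, {"gripper": 0.35, "tx": 0, "ty": 0, "tz": 0, "ax": 0, "ay": 0, "az": 0}, {"gripper": 0, "tx": 0, "ty": 0, "tz": 0, "ax": 0, "ay": 0, "az": 0}, {"gripper": 0, "tx": 0, "ty": 0, "tz": 0, "ax": 0, "ay": 0, "az": 0}, {"gripper": 0, "tx": 0, "ty": 0, "tz": 0, "ax": 0, "ay": 0, "az": 0}, {"gripper": 0, "tx": 0, "ty": 0, "tz": 0, "ax": 0, "ay": 0, "az": 0}, {"gripper": 0, "tx": -0.4, "ty": 0, "tz": 0, "ax": 0, "ay": 0, "az": 0}, {"gripper": 0, "tx": -0.8, "ty": 0, "tz": 0, "ax": 0, "ay": 0, "az": 0}, {"gripper": 0, "tx": -1, "ty": 0, "tz": 0, "ax": 0, "ay": 0, "az": 0}, {"gripper": 0, "tx": -1, "ty": 0, "tz": 0, "ax": 0, "ay": 0, "az": 0}, {"gripper": 0, "tx": -0.8, "ty": 0, "tz": 0, "ax": 0, "ay": 0, "az": 0}, {"gripper": 0, "tx": 0, "ty": 0, "tz": 0, "ax": 0, "ay": 0, "az": 0}]}}

```text
t: 18.32
eef_pos: [0.6929, 0.0438, 0.3014]
ee_rot: [-1.15, 1.563, 0.181]
force: [1.3, 0.3, -0.3]
width: 0.0097
```

```bash
python3 - <<'E'
from h import *
for y in (-.099,-.047,.005): print(tray(0,y,0))
goto(tray(0,-.099,.294),np.pi/2+TY)
E
```

```text
[np.float64(0.5404187856371127), np.float64(0.20052955251166285), 0]
[np.float64(0.5391483123731747), np.float64(0.2525140299802844), 0]
[np.float64(0.5378778391092368), np.float64(0.3044985074489059), 0]
pos [0.6929 0.0438 0.3014] t-units (tool now) [0.2562 7.418  4.6382]
rot units [-2.5251  0.0222  0.0748]
t-units in target axes [0.296  5.9457 6.4162]
```

```bash
python3 - <<'E'
from h import *
goto([.64,.29,.42],np.pi/2+TY)
E
```

```text
pos [0.6929 0.0438 0.3014] t-units (tool now) [-4.7464  4.3623  9.078 ]
rot units [-2.5251  0.0222  0.0748]
t-units in target axes [-4.744   1.8762  9.8966]
```

Call:
{"name": "play_rows", "arguments": {"steps": [{"gripper": 0, "tx": -0.5, "ty": 0, "tz": 0, "ax": -0.631, "ay": 0, "az": 0}, {"gripper": 0, "tx": -0.5, "ty": 0, "tz": 0, "ax": -0.631, "ay": 0, "az": 0}, {"gripper": 0, "tx": -0.5, "ty": 0, "tz": 0, "ax": -0.631, "ay": 0, "az": 0}, {"gripper": 0, "tx": -0.5, "ty": 0, "tz": 0, "ax": -0.631, "ay": 0, "az": 0}, {"gripper": 0, "tx": -0.274, "ty": 0.188, "tz": 0.99, "ax": 0, "ay": 0, "az": 0}, {"gripper": 0, "tx": -0.274, "ty": 0.188, "tz": 0.99, "ax": 0, "ay": 0, "az": 0}, {"gripper": 0, "tx": -0.274, "ty": 0.188, "tz": 0.99, "ax": 0, "ay": 0, "az": 0}, {"gripper": 0, "tx": -0.274, "ty": 0.188, "tz": 0.99, "ax": 0, "ay": 0, "az": 0}, {"gripper": 0, "tx": -0.274, "ty": 0.188, "tz": 0.99, "ax": 0, "ay": 0, "az": 0}, {"gripper": 0, "tx": -0.274, "ty": 0.188, "tz": 0.99, "ax": 0, "ay": 0, "az": 0}, {"gripper": 0, "tx": -0.274, "ty": 0.188, "tz": 0.99, "ax": 0, "ay": 0, "az": 0}, {"gripper": 0, "tx": -0.274, "ty": 0.188, "tz": 0.99, "ax": 0, "ay": 0, "az": 0}, {"gripper": 0, "tx": -0.274, "ty": 0.188, "tz": 0.99, "ax": 0, "ay": 0, "az": 0}, {"gripper": 0, "tx": -0.274, "ty": 0.188, "tz": 0.99, "ax": 0, "ay": 0, "az": 0}, {"gripper": 0, "tx": 0, "ty": 0, "tz": 0, "ax": 0, "ay": 0, "az": 0}, {"gripper": 0, "tx": 0, "ty": 0, "tz": 0, "ax": 0, "ay": 0, "az": 0}]}}

```text
t: 19.65
eef_pos: [0.6382, 0.2912, 0.4138]
ee_rot: [-0.207, 1.57, 1.389]
force: [0.0, -1.1, -1.3]
width: 0.0101
```

```bash
python3 - <<'E'
from h import *
im,c=snap('wrist','w7');np.save('w7T.npy',c.T);print(toolT()[:3,3])
E
```

```text
[0.6384 0.2902 0.4135]
```

View pics/w7.png

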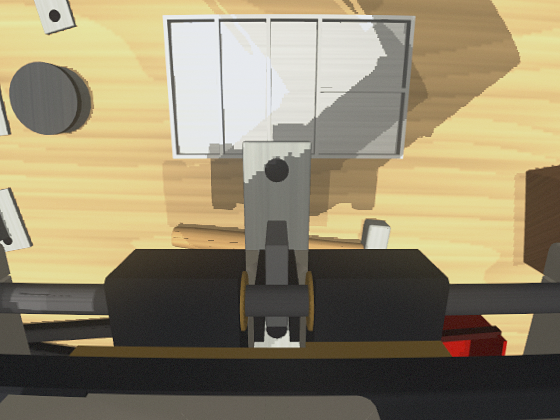

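```bash
python3 - <<'E'
from h import *
c=Cam('wrist');c.T=np.load('w7T.npy')
im=cv2.imread('pics/w7.png');cv2.imwrite('pics/w7a.png',cv2.resize(im[5:175,155:425],None,fx=2.9,fy=2.9,interpolation=cv2.INTER_CUBIC))
fitrect(c,np.array([[163,16],[174,158],[403,159],[415,16]]),.254,.144,.015)
print(c.plane([[243,142],[311,141]],.4135-.194+.006)-[.6384,.2902,0])
E
```

```text
ctr [0.5404 0.3029] long-axis deg 91.51718906351542 res mm [0.4731 1.2357 0.3243 0.7783]
[[-0.0597 -0.0154  0.2255]
 [-0.061   0.0173  0.2255]]
```

View pics/w7a.png

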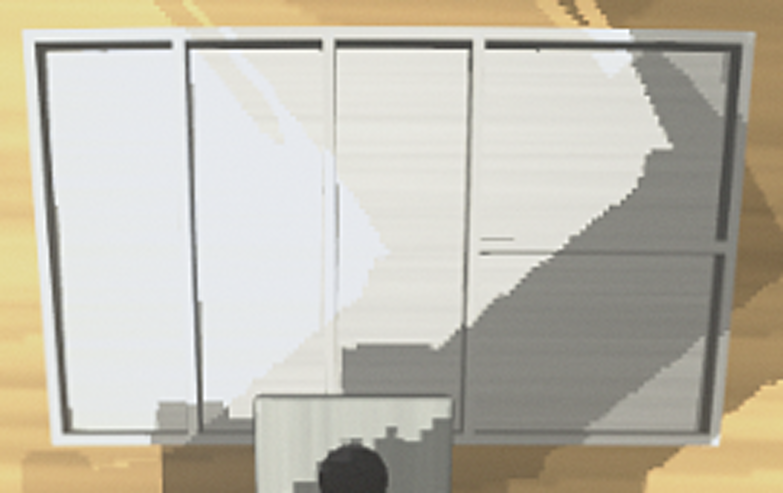

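```bash
sed -i 's/^TC=.*/TC=np.array([.539,.301]);TY=np.radians(1.45)/' h.py; python3 - <<'E'
from h import *
goto(tray(0,-.099,.26),np.pi/2+TY)
E
```

```text
pos [0.6384 0.2902 0.4135] t-units (tool now) [ 6.1404  3.959  -3.4311]
rot units [-0.0077 -0.     -0.0043]
t-units in target axes [ 6.1387  3.9645 -3.4279]
```

Call:
{"name": "play_rows", "arguments": {"steps": [{"gripper": 0, "tx": 0.7, "ty": 0.66, "tz": -0.57, "ax": 0, "ay": 0, "az": 0}, {"gripper": 0, "tx": 0.7, "ty": 0.66, "tz": -0.57, "ax": 0, "ay": 0, "az": 0}, {"gripper": 0, "tx": 0.7, "ty": 0.66, "tz": -0.57, "ax": 0, "ay": 0, "az": 0}, {"gripper": 0, "tx": 0.7, "ty": 0.66, "tz": -0.57, "ax": 0, "ay": 0, "az": 0}, {"gripper": 0, "tx": 0.7, "ty": 0.66, "tz": -0.57, "ax": 0, "ay": 0, "az": 0}, {"gripper": 0, "tx": 0.7, "ty": 0.66, "tz": -0.58, "ax": 0, "ay": 0, "az": 0}, {"gripper": 0, "tx": 0.9, "ty": 0, "tz": 0, "ax": 0, "ay": 0, "az": 0}, {"gripper": 0, "tx": 1.0, "ty": 0, "tz": 0, "ax": 0, "ay": 0, "az": 0}, {"gripper": 0, "tx": 0, "ty": 0, "tz": 0, "ax": 0, "ay": 0, "az": 0}, {"gripper": 0, "tx": 0, "ty": 0, "tz": 0, "ax": 0, "ay": 0, "az": 0}]}}

```text
t: 20.53
eef_pos: [0.5417, 0.2007, 0.2603]
ee_rot: [2.283, 1.568, -2.407]
force: [0.7, 0.3, -1.0]
width: 0.0097
```

```bash
python3 - <<'E'
from h import *
goto(tray(0,-.099,.198),np.pi/2+TY)
im,c=snap('wrist','w8')
print(c.proj([tray(-.0,-.127,.015),tray(0,-.123,.003),tray(-.068,-.123,.003),tray(-.068,-.075,.003),tray(-.072,-.127,.015)]))
E
```

```text
pos [0.5417 0.2007 0.2603] t-units (tool now) [2.4927 0.0024 0.059 ]
rot units [-0.0277 -0.0197 -0.0228]
t-units in target axes [2.4928 0.0082 0.0539]
[[236.8705 224.3575]
 [244.2811 219.2299]
 [241.5435 122.3218]
 [313.1066 122.1446]
 [233.1662 116.3062]]
```

View pics/w8.png

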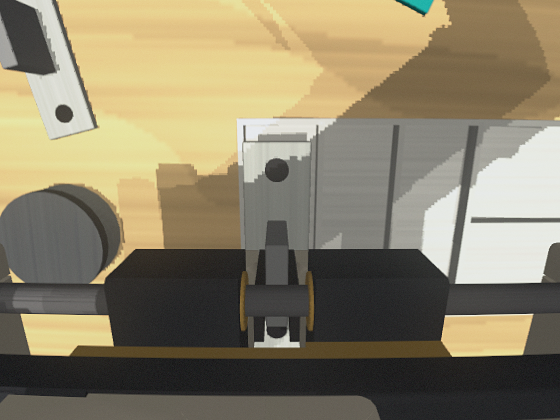

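Call:
{"name": "play_rows", "arguments": {"steps": [{"gripper": 0, "tx": 0.6, "ty": -0.03, "tz": 0.1, "ax": 0, "ay": 0, "az": 0}, {"gripper": 0, "tx": 0.7, "ty": 0, "tz": 0, "ax": 0, "ay": 0, "az": 0}, {"gripper": 0, "tx": 0.6, "ty": 0, "tz": 0, "ax": 0, "ay": 0, "az": 0}, {"gripper": 0, "tx": 0.3, "ty": 0, "tz": 0, "ax": 0, "ay": 0, "az": 0}, {"gripper": 0, "tx": 0.27, "ty": 0, "tz": 0, "ax": 0, "ay": 0, "az": 0}, {"gripper": 0, "tx": 0, "ty": 0, "tz": 0, "ax": 0, "ay": 0, "az": 0}, {"gripper": 0, "tx": 0, "ty": 0, "tz": 0, "ax": 0, "ay": 0, "az": 0}]}}

```text
t: 21.17
eef_pos: [0.5431, 0.2047, 0.2001]
ee_rot: [-1.082, 1.57, 0.512]
force: [0.5, -1.0, -1.1]
width: 0.0097
```

Call:
{"name": "play_rows", "arguments": {"steps": [{"gripper": 0, "tx": 0.12, "ty": 0, "tz": 0, "ax": 0, "ay": 0, "az": 0}, {"gripper": 0, "tx": 0, "ty": 0, "tz": 0, "ax": 0, "ay": 0, "az": 0}]}}

```text
t: 21.33
eef_pos: [0.5434, 0.2048, 0.1987]
ee_rot: [-1.204, 1.568, 0.391]
force: [-3.5, -1.4, 12.6]
width: 0.0096
```

Call:
{"name": "play_rows", "arguments": {"steps": [{"gripper": 0.22, "tx": 0, "ty": 0, "tz": 0, "ax": 0, "ay": 0, "az": 0}, {"gripper": 0.22, "tx": 0, "ty": 0, "tz": 0, "ax": 0, "ay": 0, "az": 0}, {"gripper": 0.22, "tx": -0.8, "ty": 0, "tz": 0, "ax": 0, "ay": 0, "az": 0}, {"gripper": 0.22, "tx": -1, "ty": 0, "tz": 0, "ax": 0, "ay": 0, "az": 0}, {"gripper": 0.35, "tx": -1, "ty": 0, "tz": 0, "ax": 0, "ay": 0, "az": 0}, {"gripper": 0.35, "tx": -1, "ty": 0, "tz": 0, "ax": 0, "ay": 0, "az": 0}, {"gripper": 0.35, "tx": 0, "ty": 0, "tz": 0, "ax": 0, "ay": 0, "az": 0}, {"gripper": 0.35, "tx": 0, "ty": 0, "tz": 0, "ax": 0, "ay": 0, "az": 0}]}}

```text
t: 22.0
eef_pos: [0.543, 0.2047, 0.2932]
ee_rot: [-0.923, 1.567, 0.671]
force: [-1.3, -0.1, -0.9]
width: 0.0304
```

```bash
sed -i 's/^TC=.*/TC=np.array([.540,.3025]);TY=np.radians(1.5)/' h.py; python3 - <<'E'
from h import *
im,c=snap('side','s9');cv2.imwrite('pics/s9c.png',cv2.resize(im[220:400,180:340,::-1],None,fx=3.3,fy=3.3,interpolation=cv2.INTER_CUBIC))
im,c=snap('top','t9');cv2.imwrite('pics/t9c.png',cv2.resize(im[140:275,230:295,::-1],None,fx=4.4,fy=4.4,interpolation=cv2.INTER_CUBIC))
goto([.6965,-.0455,.25],np.radians(90+12.2))
E
```

```text
pos [0.5423 0.2042 0.2909] t-units (tool now) [  1.6342  -5.9335 -10.1295]
rot units [-1.8117  0.0014 -0.0029]
t-units in target axes [  1.6373  -3.9163 -11.0664]
```

View pics/s9c.png

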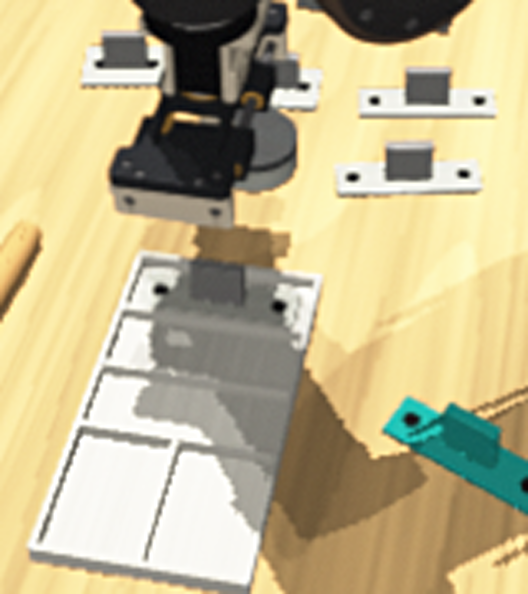

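View pics/t9c.png

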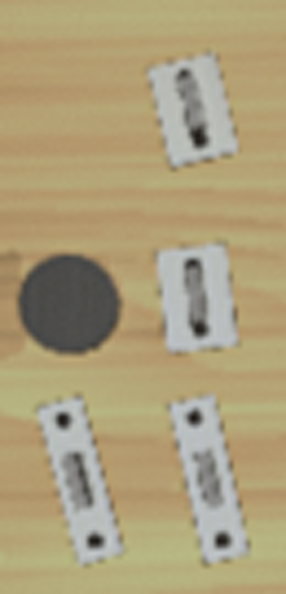

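```bash
python3 - <<'E'
from h import *
ct=Cam('top')
for n,q,L,W in (('B',[[148,68],[215,53],[240,150],[175,168]],.076,.052),('A',[[157,252],[227,243],[238,345],[165,353]],.076,.052),
 ('E',[[168,403],[214,396],[249,552],[206,565]],.12,.034),('D',[[38,407],[81,397],[124,552],[80,565]],.12,.034)):
    print(n,end=' ');fitrect(ct,np.array(q)/4.4+[230,140]-.4,L,W)
E
```

```text
B ctr [ 0.6957 -0.0481] long-axis deg 13.196254118234013 res mm [1.0287 0.9844 0.8684 1.2436]
A ctr [ 0.5553 -0.0467] long-axis deg 4.518046177689247 res mm [0.8836 0.6161 0.9315 1.4203]
E ctr [ 0.4219 -0.0529] long-axis deg 11.670296851749887 res mm [1.1824 1.434  1.3277 1.1232]
D ctr [0.4231 0.0418] long-axis deg 14.120321209751603 res mm [0.7288 1.298  0.6652 0.2212]
```

Call:
{"name": "play_rows", "arguments": {"steps": [{"gripper": 0.35, "tx": 0, "ty": 0, "tz": 0, "ax": -0.905, "ay": 0, "az": 0}, {"gripper": 0.35, "tx": 0, "ty": 0, "tz": 0, "ax": -0.905, "ay": 0, "az": 0}, {"gripper": 0.35, "tx": 0.13, "ty": -0.327, "tz": -0.922, "ax": 0, "ay": 0, "az": 0}, {"gripper": 0.35, "tx": 0.13, "ty": -0.327, "tz": -0.922, "ax": 0, "ay": 0, "az": 0}, {"gripper": 0.35, "tx": 0.13, "ty": -0.327, "tz": -0.922, "ax": 0, "ay": 0, "az": 0}, {"gripper": 0.35, "tx": 0.13, "ty": -0.327, "tz": -0.922, "ax": 0, "ay": 0, "az": 0}, {"gripper": 0.35, "tx": 0.13, "ty": -0.327, "tz": -0.922, "ax": 0, "ay": 0, "az": 0}, {"gripper": 0.35, "tx": 0.13, "ty": -0.327, "tz": -0.922, "ax": 0, "ay": 0, "az": 0}, {"gripper": 0.35, "tx": 0.13, "ty": -0.327, "tz": -0.922, "ax": 0, "ay": 0, "az": 0}, {"gripper": 0.35, "tx": 0.13, "ty": -0.327, "tz": -0.922, "ax": 0, "ay": 0, "az": 0}, {"gripper": 0.35, "tx": 0.13, "ty": -0.327, "tz": -0.922, "ax": 0, "ay": 0, "az": 0}, {"gripper": 0.35, "tx": 0.13, "ty": -0.327, "tz": -0.922, "ax": 0, "ay": 0, "az": 0}, {"gripper": 0.35, "tx": 0.13, "ty": -0.327, "tz": -0.922, "ax": 0, "ay": 0, "az": 0}, {"gripper": 0.35, "tx": 0.13, "ty": -0.327, "tz": -0.922, "ax": 0, "ay": 0, "az": 0}, {"gripper": 0.35, "tx": 0, "ty": 0, "tz": 0, "ax": 0, "ay": 0, "az": 0}, {"gripper": 0.35, "tx": 0, "ty": 0, "tz": 0, "ax": 0, "ay": 0, "az": 0}]}}

```text
t: 23.43
eef_pos: [0.6968, -0.0466, 0.2498]
ee_rot: [1.506, 1.567, -2.996]
force: [0.1, -0.8, 0.1]
width: 0.0307
```

```bash
python3 - <<'E'
from h import *
goto([.697,-.0455,.194],np.radians(90+12.2))
im,c=snap('wrist','w10')
E
```

```text
pos [ 0.6968 -0.0466  0.2498] t-units (tool now) [ 2.2325 -0.0259  0.0415]
rot units [-0.0226  0.0022 -0.0325]
t-units in target axes [ 2.2325 -0.0184  0.042 ]
```

View pics/w10.png

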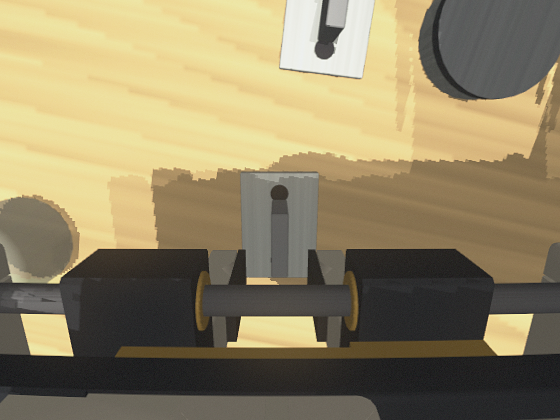

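Call:
{"name": "play_rows", "arguments": {"steps": [{"gripper": 0.35, "tx": 0.8, "ty": 0, "tz": 0.04, "ax": 0, "ay": 0, "az": 0}, {"gripper": 0.35, "tx": 0.8, "ty": 0, "tz": 0, "ax": 0, "ay": 0, "az": 0}, {"gripper": 0.35, "tx": 0.64, "ty": 0, "tz": 0, "ax": 0, "ay": 0, "az": 0}, {"gripper": 0.35, "tx": 0, "ty": 0, "tz": 0, "ax": 0, "ay": 0, "az": 0}, {"gripper": 0, "tx": 0, "ty": 0, "tz": 0, "ax": 0, "ay": 0, "az": 0}, {"gripper": 0, "tx": 0, "ty": 0, "tz": 0, "ax": 0, "ay": 0, "az": 0}, {"gripper": 0, "tx": 0, "ty": 0, "tz": 0, "ax": 0, "ay": 0, "az": 0}, {"gripper": 0, "tx": 0, "ty": 0, "tz": 0, "ax": 0, "ay": 0, "az": 0}]}}

```text
t: 24.15
eef_pos: [0.6972, -0.044, 0.1977]
ee_rot: [-1.678, 1.569, 0.107]
force: [-0.6, 0.7, 2.1]
width: 0.0098
```

Call:
{"name": "play_rows", "arguments": {"steps": [{"gripper": 0, "tx": -0.4, "ty": 0, "tz": 0, "ax": 0, "ay": 0, "az": 0}, {"gripper": 0, "tx": -0.8, "ty": 0, "tz": 0, "ax": 0, "ay": 0, "az": 0}, {"gripper": 0, "tx": -1, "ty": 0, "tz": 0, "ax": 0, "ay": 0, "az": 0}, {"gripper": 0, "tx": -1, "ty": 0, "tz": 0, "ax": 0, "ay": 0, "az": 0}, {"gripper": 0, "tx": -0.8, "ty": 0, "tz": 0, "ax": 0, "ay": 0, "az": 0}, {"gripper": 0, "tx": 0, "ty": 0, "tz": 0, "ax": 0, "ay": 0, "az": 0}]}}

```text
t: 24.65
eef_pos: [0.698, -0.0443, 0.3029]
ee_rot: [-1.725, 1.562, 0.06]
force: [1.1, -0.2, 0.7]
width: 0.0098
```

```bash
python3 - <<'E'
from h import *
print(tray(.035,.078,0),tray(-.035,.078,0))
print(telemetry.get_state()['q'])
goto(tray(.035,.078,.28),np.pi+TY)
im,c=snap('wrist','w11')
E
```

```text
[np.float64(0.5729462044061305), np.float64(0.381389464538869), 0] [np.float64(0.5029701916578414), np.float64(0.3795570781573179), 0]
[ 0.2148  0.466  -0.0623  0.0015 -1.034  -1.5728]
pos [ 0.698  -0.0443  0.3029] t-units (tool now) [ 0.8808  1.2872 17.7032]
rot units [-13.2103  -0.0661   0.0586]
t-units in target axes [  0.9147 -17.1537   4.5553]
```

View pics/w11.png

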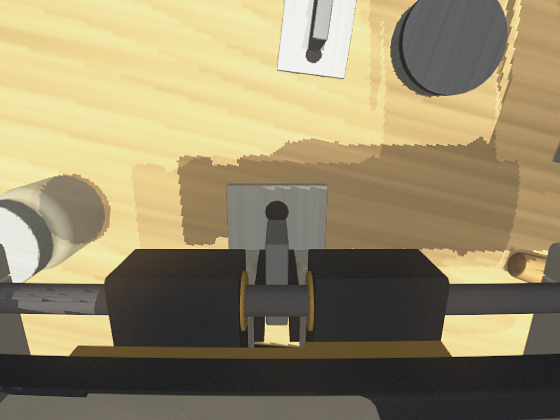

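Call:
{"name": "play_rows", "arguments": {"steps": [{"gripper": 0, "tx": 0, "ty": 0, "tz": 0, "ax": -0.944, "ay": 0, "az": 0}, {"gripper": 0, "tx": 0, "ty": 0, "tz": 0, "ax": -0.944, "ay": 0, "az": 0}, {"gripper": 0, "tx": 0, "ty": 0, "tz": 0, "ax": -0.944, "ay": 0, "az": 0}, {"gripper": 0, "tx": 0, "ty": 0, "tz": 0, "ax": -0.944, "ay": 0, "az": 0}, {"gripper": 0, "tx": 0, "ty": 0, "tz": 0, "ax": -0.944, "ay": 0, "az": 0}, {"gripper": 0, "tx": 0, "ty": 0, "tz": 0, "ax": -0.944, "ay": 0, "az": 0}, {"gripper": 0, "tx": 0, "ty": 0, "tz": 0, "ax": -0.944, "ay": 0, "az": 0}, {"gripper": 0, "tx": 0, "ty": 0, "tz": 0, "ax": -0.944, "ay": 0, "az": 0}, {"gripper": 0, "tx": 0, "ty": 0, "tz": 0, "ax": -0.944, "ay": 0, "az": 0}, {"gripper": 0, "tx": 0, "ty": 0, "tz": 0, "ax": -0.944, "ay": 0, "az": 0}, {"gripper": 0, "tx": 0, "ty": 0, "tz": 0, "ax": -0.944, "ay": 0, "az": 0}, {"gripper": 0, "tx": 0, "ty": 0, "tz": 0, "ax": -0.944, "ay": 0, "az": 0}, {"gripper": 0, "tx": 0, "ty": 0, "tz": 0, "ax": -0.944, "ay": 0, "az": 0}, {"gripper": 0, "tx": 0, "ty": 0, "tz": 0, "ax": -0.944, "ay": 0, "az": 0}, {"gripper": 0, "tx": 0, "ty": 0, "tz": 0, "ax": 0, "ay": 0, "az": 0}]}}

```text
t: 25.95
eef_pos: [0.6963, -0.0443, 0.2955]
ee_rot: [-0.082, 1.569, 3.09]
force: [0.1, 0.3, -1.5]
width: 0.0096
```

Call:
{"name": "play_rows", "arguments": {"steps": [{"gripper": 0, "tx": 0.05, "ty": -0.953, "tz": 0.253, "ax": 0, "ay": 0, "az": 0}, {"gripper": 0, "tx": 0.05, "ty": -0.953, "tz": 0.253, "ax": 0, "ay": 0, "az": 0}, {"gripper": 0, "tx": 0.05, "ty": -0.953, "tz": 0.253, "ax": 0, "ay": 0, "az": 0}, {"gripper": 0, "tx": 0.05, "ty": -0.953, "tz": 0.253, "ax": 0, "ay": 0, "az": 0}, {"gripper": 0, "tx": 0.05, "ty": -0.953, "tz": 0.253, "ax": 0, "ay": 0, "az": 0}, {"gripper": 0, "tx": 0.05, "ty": -0.953, "tz": 0.253, "ax": 0, "ay": 0, "az": 0}, {"gripper": 0, "tx": 0.05, "ty": -0.953, "tz": 0.253, "ax": 0, "ay": 0, "az": 0}, {"gripper": 0, "tx": 0.05, "ty": -0.953, "tz": 0.253, "ax": 0, "ay": 0, "az": 0}, {"gripper": 0, "tx": 0.05, "ty": -0.953, "tz": 0.253, "ax": 0, "ay": 0, "az": 0}, {"gripper": 0, "tx": 0.05, "ty": -0.953, "tz": 0.253, "ax": 0, "ay": 0, "az": 0}, {"gripper": 0, "tx": 0.05, "ty": -0.953, "tz": 0.253, "ax": 0, "ay": 0, "az": 0}, {"gripper": 0, "tx": 0.05, "ty": -0.953, "tz": 0.253, "ax": 0, "ay": 0, "az": 0}, {"gripper": 0, "tx": 0.05, "ty": -0.953, "tz": 0.253, "ax": 0, "ay": 0, "az": 0}, {"gripper": 0, "tx": 0.05, "ty": -0.953, "tz": 0.253, "ax": 0, "ay": 0, "az": 0}, {"gripper": 0, "tx": 0.05, "ty": -0.953, "tz": 0.253, "ax": 0, "ay": 0, "az": 0}, {"gripper": 0, "tx": 0.05, "ty": -0.953, "tz": 0.253, "ax": 0, "ay": 0, "az": 0}, {"gripper": 0, "tx": 0.05, "ty": -0.953, "tz": 0.253, "ax": 0, "ay": 0, "az": 0}, {"gripper": 0, "tx": 0.05, "ty": -0.953, "tz": 0.253, "ax": 0, "ay": 0, "az": 0}, {"gripper": 0, "tx": 0, "ty": 0, "tz": 0, "ax": 0, "ay": 0, "az": 0}, {"gripper": 0, "tx": 0, "ty": 0, "tz": 0, "ax": 0, "ay": 0, "az": 0}]}}

```text
t: 27.62
eef_pos: [0.5709, 0.3826, 0.273]
ee_rot: [0.609, 1.57, -2.508]
force: [-0.6, -0.5, -1.7]
width: 0.0099
```

```bash
python3 - <<'E'
from h import *
goto(tray(.035,.078,.26),np.pi+TY)
im,c=snap('wrist','w12');T=toolT()
print(c.proj([tray(.068,.033,.003),tray(.002,.033,.003),tray(-.002,.033,.003),tray(.068,.029,.015),tray(.002,.033,.015),tray(.072,-.127,.015)]))
E
```

```text
pos [0.5709 0.3826 0.273 ] t-units (tool now) [ 0.5208  0.0486 -0.0805]
rot units [-0.01    0.0089 -0.0062]
t-units in target axes [ 0.5209  0.049  -0.0799]
[[ 228.8965  152.5668]
 [ 320.2892  152.4927]
 [ 325.8185  152.5007]
 [ 226.3595  148.5714]
 [ 322.441   154.3559]
 [ 211.1182 -116.917 ]]
```

View pics/w12.png

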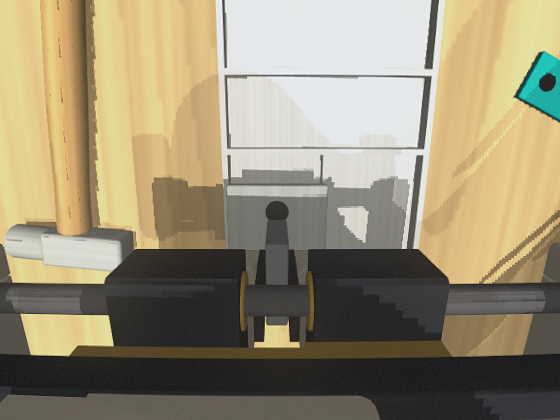

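```bash
python3 - <<'E'
from h import *
c=Cam('wrist');T=toolT();p=c.plane([[227,184],[327,184]],T[2,3]-.1977+.006)
print((np.c_[p[:,:2],[0,0]]-np.r_[T[:2,3],0])@T[:3,:3])
E
```

```text
[[ 0.      0.0387 -0.0259]
 [ 0.0001  0.0387  0.025 ]]
```

Call:
{"name": "play_rows", "arguments": {"steps": [{"gripper": 0, "tx": 0.6, "ty": 0.05, "tz": -0.08, "ax": 0, "ay": 0, "az": 0}, {"gripper": 0, "tx": 0.8, "ty": 0, "tz": 0, "ax": 0, "ay": 0, "az": 0}, {"gripper": 0, "tx": 0.7, "ty": 0, "tz": 0, "ax": 0, "ay": 0, "az": 0}, {"gripper": 0, "tx": 0.4, "ty": 0, "tz": 0, "ax": 0, "ay": 0, "az": 0}, {"gripper": 0, "tx": 0.3, "ty": 0, "tz": 0, "ax": 0, "ay": 0, "az": 0}, {"gripper": 0, "tx": 0, "ty": 0, "tz": 0, "ax": 0, "ay": 0, "az": 0}, {"gripper": 0, "tx": 0, "ty": 0, "tz": 0, "ax": 0, "ay": 0, "az": 0}]}}

```text
t: 28.25
eef_pos: [0.5741, 0.38, 0.204]
ee_rot: [1.924, 1.571, -1.192]
force: [0.7, -0.3, -1.1]
width: 0.0098
```

Call:
{"name": "play_rows", "arguments": {"steps": [{"gripper": 0, "tx": 0.1, "ty": 0, "tz": 0, "ax": 0, "ay": 0, "az": 0}, {"gripper": 0, "tx": 0, "ty": 0, "tz": 0, "ax": 0, "ay": 0, "az": 0}]}}

```text
t: 28.42
eef_pos: [0.5739, 0.3804, 0.2019]
ee_rot: [-2.318, 1.569, 0.849]
force: [0.0, -0.7, -2.0]
width: 0.0096
```

Call:
{"name": "play_rows", "arguments": {"steps": [{"gripper": 0, "tx": 0.08, "ty": 0, "tz": 0, "ax": 0, "ay": 0, "az": 0}, {"gripper": 0, "tx": 0, "ty": 0, "tz": 0, "ax": 0, "ay": 0, "az": 0}]}}

```text
t: 28.58
eef_pos: [0.574, 0.3806, 0.2007]
ee_rot: [-2.547, 1.569, 0.621]
force: [-0.4, -0.3, 3.7]
width: 0.0097
```

Contact at the expected height; release, rise, look.

Call:
{"name": "play_rows", "arguments": {"steps": [{"gripper": 0.22, "tx": 0, "ty": 0, "tz": 0, "ax": 0, "ay": 0, "az": 0}, {"gripper": 0.22, "tx": 0, "ty": 0, "tz": 0, "ax": 0, "ay": 0, "az": 0}, {"gripper": 0.22, "tx": -0.8, "ty": 0, "tz": 0, "ax": 0, "ay": 0, "az": 0}, {"gripper": 0.22, "tx": -1, "ty": 0, "tz": 0, "ax": 0, "ay": 0, "az": 0}, {"gripper": 0.35, "tx": -1, "ty": 0, "tz": 0, "ax": 0, "ay": 0, "az": 0}, {"gripper": 0.35, "tx": -1, "ty": 0, "tz": 0, "ax": 0, "ay": 0, "az": 0}, {"gripper": 0.35, "tx": 0, "ty": 0, "tz": 0, "ax": 0, "ay": 0, "az": 0}, {"gripper": 0.35, "tx": 0, "ty": 0, "tz": 0, "ax": 0, "ay": 0, "az": 0}]}}

```text
t: 29.25
eef_pos: [0.5741, 0.3807, 0.2965]
ee_rot: [-2.344, 1.567, 0.824]
force: [-0.6, 0.1, -1.0]
width: 0.03
```

```bash
python3 - <<'E'
from h import *
im,c=snap('top','t13');cv2.imwrite('pics/t13c.png',cv2.resize(im[140:275,120:290,::-1],None,fx=4.7,fy=4.4,interpolation=cv2.INTER_CUBIC))
goto([.5566,-.0442,.25],np.radians(90+5))
E
```

```text
pos [0.5737 0.3803 0.2948] t-units (tool now) [ 1.7715 16.9582  1.1254]
rot units [14.4154  0.0031  0.0147]
t-units in target axes [  1.793    2.1594 -16.8555]
```

View pics/t13c.png

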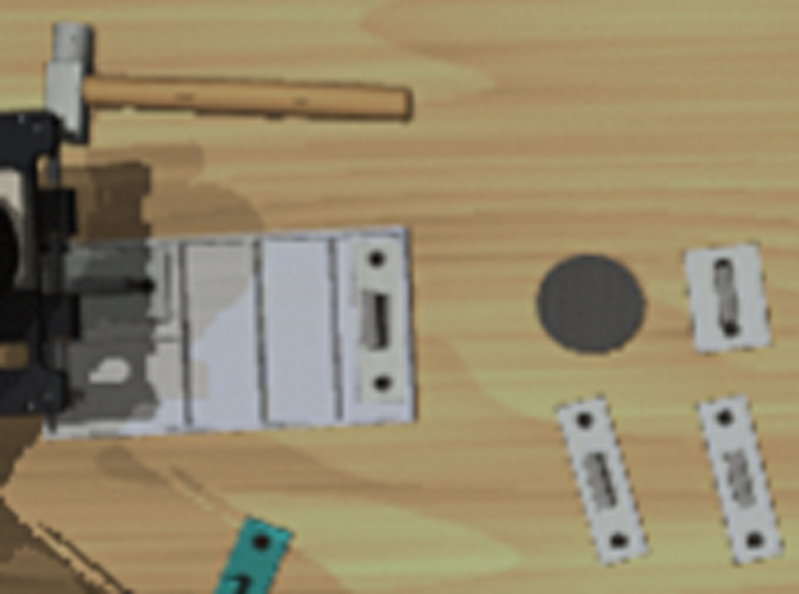

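Call:
{"name": "play_rows", "arguments": {"steps": [{"gripper": 0.35, "tx": 0, "ty": 0.9975, "tz": 0.066, "ax": 0, "ay": 0, "az": 0}, {"gripper": 0.35, "tx": 0, "ty": 0.9975, "tz": 0.066, "ax": 0, "ay": 0, "az": 0}, {"gripper": 0.35, "tx": 0, "ty": 0.9975, "tz": 0.066, "ax": 0, "ay": 0, "az": 0}, {"gripper": 0.35, "tx": 0, "ty": 0.9975, "tz": 0.066, "ax": 0, "ay": 0, "az": 0}, {"gripper": 0.35, "tx": 0, "ty": 0.9975, "tz": 0.066, "ax": 0, "ay": 0, "az": 0}, {"gripper": 0.35, "tx": 0, "ty": 0.9975, "tz": 0.066, "ax": 0, "ay": 0, "az": 0}, {"gripper": 0.35, "tx": 0, "ty": 0.9975, "tz": 0.066, "ax": 0, "ay": 0, "az": 0}, {"gripper": 0.35, "tx": 0, "ty": 0.9975, "tz": 0.066, "ax": 0, "ay": 0, "az": 0}, {"gripper": 0.35, "tx": 0, "ty": 0.9975, "tz": 0.066, "ax": 0, "ay": 0, "az": 0}, {"gripper": 0.35, "tx": 0, "ty": 0.9975, "tz": 0.066, "ax": 0, "ay": 0, "az": 0}, {"gripper": 0.35, "tx": 0, "ty": 0.9975, "tz": 0.066, "ax": 0, "ay": 0, "az": 0}, {"gripper": 0.35, "tx": 0, "ty": 0.9975, "tz": 0.066, "ax": 0, "ay": 0, "az": 0}, {"gripper": 0.35, "tx": 0, "ty": 0.9975, "tz": 0.066, "ax": 0, "ay": 0, "az": 0}, {"gripper": 0.35, "tx": 0, "ty": 0.9975, "tz": 0.066, "ax": 0, "ay": 0, "az": 0}, {"gripper": 0.35, "tx": 0, "ty": 0.9975, "tz": 0.066, "ax": 0, "ay": 0, "az": 0}, {"gripper": 0.35, "tx": 0, "ty": 0.9975, "tz": 0.066, "ax": 0, "ay": 0, "az": 0}, {"gripper": 0.35, "tx": 0, "ty": 0.9975, "tz": 0.066, "ax": 0, "ay": 0, "az": 0}]}}

```text
t: 30.72
eef_pos: [0.5562, -0.0455, 0.2931]
ee_rot: [0.12, 1.569, -2.996]
force: [-0.4, 0.0, -0.3]
width: 0.0307
```

Call:
{"name": "play_rows", "arguments": {"steps": [{"gripper": 0.35, "tx": 0, "ty": 0, "tz": 0, "ax": 0.961, "ay": 0, "az": 0}, {"gripper": 0.35, "tx": 0, "ty": 0, "tz": 0, "ax": 0.961, "ay": 0, "az": 0}, {"gripper": 0.35, "tx": 0, "ty": 0, "tz": 0, "ax": 0.961, "ay": 0, "az": 0}, {"gripper": 0.35, "tx": 0, "ty": 0, "tz": 0, "ax": 0.961, "ay": 0, "az": 0}, {"gripper": 0.35, "tx": 0, "ty": 0, "tz": 0, "ax": 0.961, "ay": 0, "az": 0}, {"gripper": 0.35, "tx": 0, "ty": 0, "tz": 0, "ax": 0.961, "ay": 0, "az": 0}, {"gripper": 0.35, "tx": 0, "ty": 0, "tz": 0, "ax": 0.961, "ay": 0, "az": 0}, {"gripper": 0.35, "tx": 0, "ty": 0, "tz": 0, "ax": 0.961, "ay": 0, "az": 0}, {"gripper": 0.35, "tx": 0, "ty": 0, "tz": 0, "ax": 0.961, "ay": 0, "az": 0}, {"gripper": 0.35, "tx": 0, "ty": 0, "tz": 0, "ax": 0.961, "ay": 0, "az": 0}, {"gripper": 0.35, "tx": 0, "ty": 0, "tz": 0, "ax": 0.961, "ay": 0, "az": 0}, {"gripper": 0.35, "tx": 0, "ty": 0, "tz": 0, "ax": 0.961, "ay": 0, "az": 0}, {"gripper": 0.35, "tx": 0.4, "ty": 0, "tz": 0, "ax": 0.961, "ay": 0, "az": 0}, {"gripper": 0.35, "tx": 0.6, "ty": 0, "tz": 0, "ax": 0.961, "ay": 0, "az": 0}, {"gripper": 0.35, "tx": 0.7, "ty": 0, "tz": 0, "ax": 0.961, "ay": 0, "az": 0}, {"gripper": 0.35, "tx": 0, "ty": 0, "tz": 0, "ax": 0, "ay": 0, "az": 0}, {"gripper": 0.35, "tx": 0, "ty": 0, "tz": 0, "ax": 0, "ay": 0, "az": 0}]}}

```text
t: 32.13
eef_pos: [0.5562, -0.0444, 0.2504]
ee_rot: [1.739, 1.567, -2.883]
force: [0.5, -0.7, 0.7]
width: 0.0308
```

```bash
python3 - <<'E'
from h import *
goto([.5566,-.0442,.196],np.radians(90+5))
im,c=snap('wrist','w14')
E
```

```text
pos [ 0.5562 -0.0444  0.2504] t-units (tool now) [ 2.1743 -0.0236  0.007 ]
rot units [ 0.031  -0.006  -0.0347]
t-units in target axes [ 2.1744 -0.0157  0.0057]
```

View pics/w14.png

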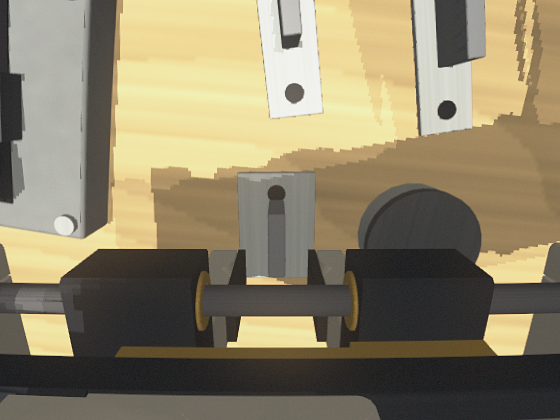

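Call:
{"name": "play_rows", "arguments": {"steps": [{"gripper": 0.35, "tx": 0.8, "ty": 0, "tz": 0, "ax": 0, "ay": 0, "az": 0}, {"gripper": 0.35, "tx": 0.8, "ty": 0, "tz": 0, "ax": 0, "ay": 0, "az": 0}, {"gripper": 0.35, "tx": 0.64, "ty": 0, "tz": 0, "ax": 0, "ay": 0, "az": 0}, {"gripper": 0.35, "tx": 0, "ty": 0, "tz": 0, "ax": 0, "ay": 0, "az": 0}, {"gripper": 0, "tx": 0, "ty": 0, "tz": 0, "ax": 0, "ay": 0, "az": 0}, {"gripper": 0, "tx": 0, "ty": 0, "tz": 0, "ax": 0, "ay": 0, "az": 0}, {"gripper": 0, "tx": 0, "ty": 0, "tz": 0, "ax": 0, "ay": 0, "az": 0}, {"gripper": 0, "tx": 0, "ty": 0, "tz": 0, "ax": 0, "ay": 0, "az": 0}]}}

```text
t: 32.85
eef_pos: [0.5573, -0.0442, 0.197]
ee_rot: [-1.478, 1.569, 0.181]
force: [-0.5, 1.4, 6.0]
width: 0.0099
```

Call:
{"name": "play_rows", "arguments": {"steps": [{"gripper": 0, "tx": -0.4, "ty": 0, "tz": 0, "ax": 0, "ay": 0, "az": 0}, {"gripper": 0, "tx": -0.8, "ty": 0, "tz": 0, "ax": 0, "ay": 0, "az": 0}, {"gripper": 0, "tx": -1, "ty": 0, "tz": 0, "ax": 0, "ay": 0, "az": 0}, {"gripper": 0, "tx": -1, "ty": 0, "tz": 0, "ax": 0, "ay": 0, "az": 0}, {"gripper": 0, "tx": -0.8, "ty": 0, "tz": 0, "ax": 0, "ay": 0, "az": 0}, {"gripper": 0, "tx": 0, "ty": 0, "tz": 0, "ax": 0, "ay": 0, "az": 0}]}}

```text
t: 33.35
eef_pos: [0.558, -0.0441, 0.3012]
ee_rot: [-1.528, 1.563, 0.131]
force: [0.8, -0.0, -0.8]
width: 0.0098
```

```bash
python3 - <<'E'
from h import *
goto(tray(-.035,.078,.28),np.pi+TY)
E
```

```text
pos [ 0.558  -0.0441  0.3012] t-units (tool now) [ 0.8498  0.7015 17.0758]
rot units [-14.4055  -0.053    0.0616]
t-units in target axes [  0.8495 -16.9998   1.7558]
```

Call:
{"name": "play_rows", "arguments": {"steps": [{"gripper": 0, "tx": 0, "ty": 0, "tz": 0, "ax": -0.96, "ay": 0, "az": 0}, {"gripper": 0, "tx": 0, "ty": 0, "tz": 0, "ax": -0.96, "ay": 0, "az": 0}, {"gripper": 0, "tx": 0, "ty": 0, "tz": 0, "ax": -0.96, "ay": 0, "az": 0}, {"gripper": 0, "tx": 0, "ty": 0, "tz": 0, "ax": -0.96, "ay": 0, "az": 0}, {"gripper": 0, "tx": 0, "ty": 0, "tz": 0, "ax": -0.96, "ay": 0, "az": 0}, {"gripper": 0, "tx": 0, "ty": 0, "tz": 0, "ax": -0.96, "ay": 0, "az": 0}, {"gripper": 0, "tx": 0, "ty": 0, "tz": 0, "ax": -0.96, "ay": 0, "az": 0}, {"gripper": 0, "tx": 0, "ty": 0, "tz": 0, "ax": -0.96, "ay": 0, "az": 0}, {"gripper": 0, "tx": 0, "ty": 0, "tz": 0, "ax": -0.96, "ay": 0, "az": 0}, {"gripper": 0, "tx": 0, "ty": 0, "tz": 0, "ax": -0.96, "ay": 0, "az": 0}, {"gripper": 0, "tx": 0, "ty": 0, "tz": 0, "ax": -0.96, "ay": 0, "az": 0}, {"gripper": 0, "tx": 0, "ty": 0, "tz": 0, "ax": -0.96, "ay": 0, "az": 0}, {"gripper": 0, "tx": 0, "ty": 0, "tz": 0, "ax": -0.96, "ay": 0, "az": 0}, {"gripper": 0, "tx": 0, "ty": 0, "tz": 0, "ax": -0.96, "ay": 0, "az": 0}, {"gripper": 0, "tx": 0, "ty": 0, "tz": 0, "ax": -0.96, "ay": 0, "az": 0}, {"gripper": 0, "tx": 0, "ty": 0, "tz": 0, "ax": 0, "ay": 0, "az": 0}]}}

```text
t: 34.68
eef_pos: [0.5564, -0.0443, 0.2958]
ee_rot: [-0.447, 1.57, 2.723]
force: [-0.3, -0.2, -1.7]
width: 0.0096
```

Call:
{"name": "play_rows", "arguments": {"steps": [{"gripper": 0, "tx": 0.03, "ty": -0.944, "tz": 0.0975, "ax": 0, "ay": 0, "az": 0}, {"gripper": 0, "tx": 0.03, "ty": -0.944, "tz": 0.0975, "ax": 0, "ay": 0, "az": 0}, {"gripper": 0, "tx": 0.03, "ty": -0.944, "tz": 0.0975, "ax": 0, "ay": 0, "az": 0}, {"gripper": 0, "tx": 0.03, "ty": -0.944, "tz": 0.0975, "ax": 0, "ay": 0, "az": 0}, {"gripper": 0, "tx": 0.03, "ty": -0.944, "tz": 0.0975, "ax": 0, "ay": 0, "az": 0}, {"gripper": 0, "tx": 0.03, "ty": -0.944, "tz": 0.0975, "ax": 0, "ay": 0, "az": 0}, {"gripper": 0, "tx": 0.03, "ty": -0.944, "tz": 0.0975, "ax": 0, "ay": 0, "az": 0}, {"gripper": 0, "tx": 0.03, "ty": -0.944, "tz": 0.0975, "ax": 0, "ay": 0, "az": 0}, {"gripper": 0, "tx": 0.03, "ty": -0.944, "tz": 0.0975, "ax": 0, "ay": 0, "az": 0}, {"gripper": 0, "tx": 0.03, "ty": -0.944, "tz": 0.0975, "ax": 0, "ay": 0, "az": 0}, {"gripper": 0, "tx": 0.03, "ty": -0.944, "tz": 0.0975, "ax": 0, "ay": 0, "az": 0}, {"gripper": 0, "tx": 0.03, "ty": -0.944, "tz": 0.0975, "ax": 0, "ay": 0, "az": 0}, {"gripper": 0, "tx": 0.03, "ty": -0.944, "tz": 0.0975, "ax": 0, "ay": 0, "az": 0}, {"gripper": 0, "tx": 0.03, "ty": -0.944, "tz": 0.0975, "ax": 0, "ay": 0, "az": 0}, {"gripper": 0, "tx": 0.03, "ty": -0.944, "tz": 0.0975, "ax": 0, "ay": 0, "az": 0}, {"gripper": 0, "tx": 0.03, "ty": -0.944, "tz": 0.0975, "ax": 0, "ay": 0, "az": 0}, {"gripper": 0, "tx": 0.03, "ty": -0.944, "tz": 0.0975, "ax": 0, "ay": 0, "az": 0}, {"gripper": 0, "tx": 0.03, "ty": -0.944, "tz": 0.0975, "ax": 0, "ay": 0, "az": 0}, {"gripper": 0, "tx": 0, "ty": 0, "tz": 0, "ax": 0, "ay": 0, "az": 0}, {"gripper": 0, "tx": 0, "ty": 0, "tz": 0, "ax": 0, "ay": 0, "az": 0}]}}

```text
t: 36.35
eef_pos: [0.502, 0.3803, 0.2818]
ee_rot: [0.652, 1.57, -2.466]
force: [-0.3, 0.2, -2.7]
width: 0.0099
```

```bash
python3 - <<'E'
from h import *
goto(tray(-.035,.078,.203),np.pi+TY)
im,c=snap('wrist','w15');T=toolT()
E
```

```text
pos [0.502  0.3803 0.2818] t-units (tool now) [ 3.1531  0.0288 -0.0416]
rot units [-0.0277  0.0058 -0.0045]
t-units in target axes [ 3.1531  0.0304 -0.0396]
```

View pics/w15.png

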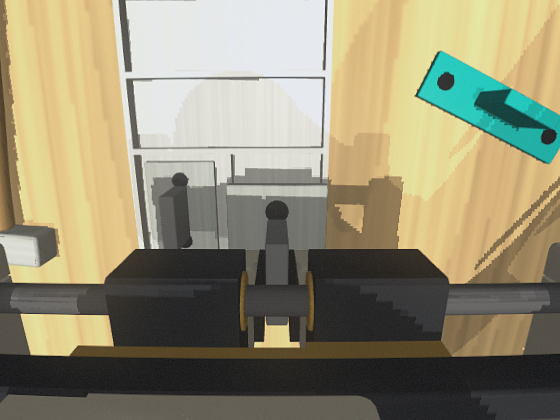

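Call:
{"name": "play_rows", "arguments": {"steps": [{"gripper": 0, "tx": 0.7, "ty": 0.03, "tz": -0.04, "ax": 0, "ay": 0, "az": 0}, {"gripper": 0, "tx": 0.8, "ty": 0, "tz": 0, "ax": 0, "ay": 0, "az": 0}, {"gripper": 0, "tx": 0.8, "ty": 0, "tz": 0, "ax": 0, "ay": 0, "az": 0}, {"gripper": 0, "tx": 0.55, "ty": 0, "tz": 0, "ax": 0, "ay": 0, "az": 0}, {"gripper": 0, "tx": 0.3, "ty": 0, "tz": 0, "ax": 0, "ay": 0, "az": 0}, {"gripper": 0, "tx": 0, "ty": 0, "tz": 0, "ax": 0, "ay": 0, "az": 0}, {"gripper": 0, "tx": 0, "ty": 0, "tz": 0, "ax": 0, "ay": 0, "az": 0}]}}

```text
t: 36.98
eef_pos: [0.5038, 0.3782, 0.2037]
ee_rot: [1.412, 1.57, -1.706]
force: [-0.5, -0.5, -1.6]
width: 0.0098
```

Call:
{"name": "play_rows", "arguments": {"steps": [{"gripper": 0, "tx": 0.1, "ty": 0, "tz": 0, "ax": 0, "ay": 0, "az": 0}, {"gripper": 0, "tx": 0, "ty": 0, "tz": 0, "ax": 0, "ay": 0, "az": 0}]}}

```text
t: 37.15
eef_pos: [0.5037, 0.3787, 0.2018]
ee_rot: [-2.244, 1.569, 0.921]
force: [-0.4, 0.1, -2.4]
width: 0.0098
```

Call:
{"name": "play_rows", "arguments": {"steps": [{"gripper": 0, "tx": 0.1, "ty": 0, "tz": 0, "ax": 0, "ay": 0, "az": 0}, {"gripper": 0, "tx": 0, "ty": 0, "tz": 0, "ax": 0, "ay": 0, "az": 0}]}}

```text
t: 37.32
eef_pos: [0.5038, 0.379, 0.2]
ee_rot: [-2.446, 1.569, 0.721]
force: [-0.6, -0.9, 4.6]
width: 0.01
```

Call:
{"name": "play_rows", "arguments": {"steps": [{"gripper": 0.22, "tx": 0, "ty": 0, "tz": 0, "ax": 0, "ay": 0, "az": 0}, {"gripper": 0.22, "tx": 0, "ty": 0, "tz": 0, "ax": 0, "ay": 0, "az": 0}, {"gripper": 0.22, "tx": -0.8, "ty": 0, "tz": 0, "ax": 0, "ay": 0, "az": 0}, {"gripper": 0.22, "tx": -1, "ty": 0, "tz": 0, "ax": 0, "ay": 0, "az": 0}, {"gripper": 0.35, "tx": -1, "ty": 0, "tz": 0, "ax": 0, "ay": 0, "az": 0}, {"gripper": 0.35, "tx": -1, "ty": 0, "tz": 0, "ax": 0, "ay": 0, "az": 0}, {"gripper": 0.35, "tx": 0, "ty": 0, "tz": 0, "ax": 0, "ay": 0, "az": 0}, {"gripper": 0.35, "tx": 0, "ty": 0, "tz": 0, "ax": 0, "ay": 0, "az": 0}]}}

```text
t: 37.98
eef_pos: [0.5038, 0.379, 0.2955]
ee_rot: [-2.243, 1.567, 0.923]
force: [0.6, -0.4, 0.8]
width: 0.0305
```

```bash
python3 - <<'E'
from h import *
im,c=snap('top','t16');cv2.imwrite('pics/t16c.png',cv2.resize(im[140:275,120:290,::-1],None,fx=4.7,fy=4.4,interpolation=cv2.INTER_CUBIC))
goto([.4245,.0440,.25],np.radians(90+14))
E
```

```text
pos [0.5034 0.3786 0.294 ] t-units (tool now) [ 1.7394 13.306   3.4833]
rot units [12.8997  0.0031  0.0152]
t-units in target axes [  1.7596   6.3007 -12.2235]
```

View pics/t16c.png

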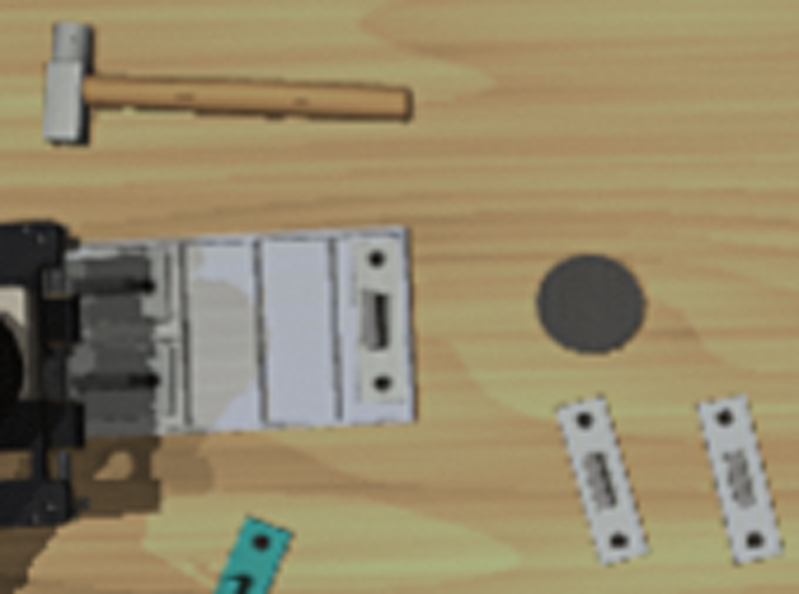

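Call:
{"name": "play_rows", "arguments": {"steps": [{"gripper": 0.35, "tx": 0, "ty": 0.95, "tz": 0.249, "ax": 0, "ay": 0, "az": 0}, {"gripper": 0.35, "tx": 0, "ty": 0.95, "tz": 0.249, "ax": 0, "ay": 0, "az": 0}, {"gripper": 0.35, "tx": 0, "ty": 0.95, "tz": 0.249, "ax": 0, "ay": 0, "az": 0}, {"gripper": 0.35, "tx": 0, "ty": 0.95, "tz": 0.249, "ax": 0, "ay": 0, "az": 0}, {"gripper": 0.35, "tx": 0, "ty": 0.95, "tz": 0.249, "ax": 0, "ay": 0, "az": 0}, {"gripper": 0.35, "tx": 0, "ty": 0.95, "tz": 0.249, "ax": 0, "ay": 0, "az": 0}, {"gripper": 0.35, "tx": 0, "ty": 0.95, "tz": 0.249, "ax": 0, "ay": 0, "az": 0}, {"gripper": 0.35, "tx": 0, "ty": 0.95, "tz": 0.249, "ax": 0, "ay": 0, "az": 0}, {"gripper": 0.35, "tx": 0, "ty": 0.95, "tz": 0.249, "ax": 0, "ay": 0, "az": 0}, {"gripper": 0.35, "tx": 0, "ty": 0.95, "tz": 0.249, "ax": 0, "ay": 0, "az": 0}, {"gripper": 0.35, "tx": 0, "ty": 0.95, "tz": 0.249, "ax": 0, "ay": 0, "az": 0}, {"gripper": 0.35, "tx": 0, "ty": 0.95, "tz": 0.249, "ax": 0, "ay": 0, "az": 0}, {"gripper": 0.35, "tx": 0, "ty": 0.95, "tz": 0.249, "ax": 0, "ay": 0, "az": 0}, {"gripper": 0.35, "tx": 0, "ty": 0.95, "tz": 0.249, "ax": 0, "ay": 0, "az": 0}]}}

```text
t: 39.2
eef_pos: [0.4237, 0.0428, 0.2925]
ee_rot: [0.423, 1.569, -2.694]
force: [1.0, 0.3, -0.7]
width: 0.0307
```

Call:
{"name": "play_rows", "arguments": {"steps": [{"gripper": 0.35, "tx": 0, "ty": 0, "tz": 0, "ax": 0.921, "ay": 0, "az": 0}, {"gripper": 0.35, "tx": 0, "ty": 0, "tz": 0, "ax": 0.921, "ay": 0, "az": 0}, {"gripper": 0.35, "tx": 0, "ty": 0, "tz": 0, "ax": 0.921, "ay": 0, "az": 0}, {"gripper": 0.35, "tx": 0, "ty": 0, "tz": 0, "ax": 0.921, "ay": 0, "az": 0}, {"gripper": 0.35, "tx": 0, "ty": 0, "tz": 0, "ax": 0.921, "ay": 0, "az": 0}, {"gripper": 0.35, "tx": 0, "ty": 0, "tz": 0, "ax": 0.921, "ay": 0, "az": 0}, {"gripper": 0.35, "tx": 0, "ty": 0, "tz": 0, "ax": 0.921, "ay": 0, "az": 0}, {"gripper": 0.35, "tx": 0, "ty": 0, "tz": 0, "ax": 0.921, "ay": 0, "az": 0}, {"gripper": 0.35, "tx": 0, "ty": 0, "tz": 0, "ax": 0.921, "ay": 0, "az": 0}, {"gripper": 0.35, "tx": 0, "ty": 0, "tz": 0, "ax": 0.921, "ay": 0, "az": 0}, {"gripper": 0.35, "tx": 0, "ty": 0, "tz": 0, "ax": 0.921, "ay": 0, "az": 0}, {"gripper": 0.35, "tx": 0.4, "ty": 0, "tz": 0, "ax": 0.921, "ay": 0, "az": 0}, {"gripper": 0.35, "tx": 0.6, "ty": 0, "tz": 0, "ax": 0.921, "ay": 0, "az": 0}, {"gripper": 0.35, "tx": 0.7, "ty": 0, "tz": 0, "ax": 0.921, "ay": 0, "az": 0}, {"gripper": 0.35, "tx": 0, "ty": 0, "tz": 0, "ax": 0, "ay": 0, "az": 0}, {"gripper": 0.35, "tx": 0, "ty": 0, "tz": 0, "ax": 0, "ay": 0, "az": 0}]}}

```text
t: 40.53
eef_pos: [0.424, 0.0438, 0.25]
ee_rot: [1.88, 1.567, -2.584]
force: [-0.9, -0.7, 1.3]
width: 0.0307
```

```bash
python3 - <<'E'
from h import *
goto([.4245,.0440,.196],np.radians(90+14))
im,c=snap('wrist','w17')
E
```

```text
pos [0.424  0.0438 0.25  ] t-units (tool now) [ 2.1584 -0.0284  0.0067]
rot units [ 0.0358 -0.011  -0.0341]
t-units in target axes [ 2.1585 -0.0206  0.0043]
```

View pics/w17.png

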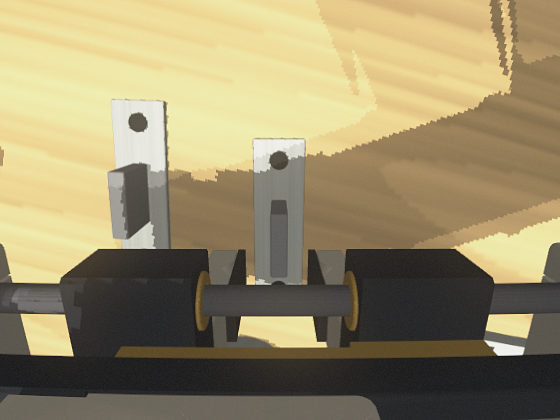

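Call:
{"name": "play_rows", "arguments": {"steps": [{"gripper": 0.35, "tx": 0.8, "ty": 0, "tz": 0, "ax": 0, "ay": 0, "az": 0}, {"gripper": 0.35, "tx": 0.8, "ty": 0, "tz": 0, "ax": 0, "ay": 0, "az": 0}, {"gripper": 0.35, "tx": 0.62, "ty": 0, "tz": 0, "ax": 0, "ay": 0, "az": 0}, {"gripper": 0.35, "tx": 0, "ty": 0, "tz": 0, "ax": 0, "ay": 0, "az": 0}, {"gripper": 0, "tx": 0, "ty": 0, "tz": 0, "ax": 0, "ay": 0, "az": 0}, {"gripper": 0, "tx": 0, "ty": 0, "tz": 0, "ax": 0, "ay": 0, "az": 0}, {"gripper": 0, "tx": 0, "ty": 0, "tz": 0, "ax": 0, "ay": 0, "az": 0}, {"gripper": 0, "tx": 0, "ty": 0, "tz": 0, "ax": 0, "ay": 0, "az": 0}]}}

```text
t: 41.25
eef_pos: [0.425, 0.0444, 0.1965]
ee_rot: [-1.275, 1.569, 0.541]
force: [1.3, -0.9, -2.2]
width: 0.0098
```

Call:
{"name": "play_rows", "arguments": {"steps": [{"gripper": 0, "tx": -0.4, "ty": 0, "tz": 0, "ax": 0, "ay": 0, "az": 0}, {"gripper": 0, "tx": -0.8, "ty": 0, "tz": 0, "ax": 0, "ay": 0, "az": 0}, {"gripper": 0, "tx": -1, "ty": 0, "tz": 0, "ax": 0, "ay": 0, "az": 0}, {"gripper": 0, "tx": -1, "ty": 0, "tz": 0, "ax": 0, "ay": 0, "az": 0}, {"gripper": 0, "tx": -0.8, "ty": 0, "tz": 0, "ax": 0, "ay": 0, "az": 0}, {"gripper": 0, "tx": 0, "ty": 0, "tz": 0, "ax": 0, "ay": 0, "az": 0}, {"gripper": 0, "tx": 0, "ty": 0, "tz": 0, "ax": 0, "ay": 0, "az": 0}]}}

```text
t: 41.83
eef_pos: [0.4245, 0.0441, 0.2967]
ee_rot: [-1.169, 1.567, 0.646]
force: [-0.4, -0.1, -3.5]
width: 0.0099
```

```bash
python3 - <<'E'
from h import *
goto(tray(0,.005,.27),np.pi/2+TY)
E
```

```text
pos [0.4245 0.0441 0.2967] t-units (tool now) [ 1.105  -7.03    9.0993]
rot units [2.0907 0.0168 0.0299]
t-units in target axes [ 1.069  -4.889  10.4112]
```

Call:
{"name": "play_rows", "arguments": {"steps": [{"gripper": 0, "tx": 0, "ty": 0, "tz": 0, "ax": 0.697, "ay": 0, "az": 0}, {"gripper": 0, "tx": 0, "ty": 0, "tz": 0, "ax": 0.697, "ay": 0, "az": 0}, {"gripper": 0, "tx": 0, "ty": 0, "tz": 0, "ax": 0.697, "ay": 0, "az": 0}, {"gripper": 0, "tx": 0, "ty": -0.4445, "tz": 0.9465, "ax": 0, "ay": 0, "az": 0}, {"gripper": 0, "tx": 0, "ty": -0.4445, "tz": 0.9465, "ax": 0, "ay": 0, "az": 0}, {"gripper": 0, "tx": 0, "ty": -0.4445, "tz": 0.9465, "ax": 0, "ay": 0, "az": 0}, {"gripper": 0, "tx": 0, "ty": -0.4445, "tz": 0.9465, "ax": 0, "ay": 0, "az": 0}, {"gripper": 0, "tx": 0, "ty": -0.4445, "tz": 0.9465, "ax": 0, "ay": 0, "az": 0}, {"gripper": 0, "tx": 0, "ty": -0.4445, "tz": 0.9465, "ax": 0, "ay": 0, "az": 0}, {"gripper": 0, "tx": 0, "ty": -0.4445, "tz": 0.9465, "ax": 0, "ay": 0, "az": 0}, {"gripper": 0, "tx": 0, "ty": -0.4445, "tz": 0.9465, "ax": 0, "ay": 0, "az": 0}, {"gripper": 0, "tx": 0, "ty": -0.4445, "tz": 0.9465, "ax": 0, "ay": 0, "az": 0}, {"gripper": 0, "tx": 0.3, "ty": -0.4445, "tz": 0.9465, "ax": 0, "ay": 0, "az": 0}, {"gripper": 0, "tx": 0.5, "ty": -0.4445, "tz": 0.9465, "ax": 0, "ay": 0, "az": 0}, {"gripper": 0, "tx": 0.2, "ty": 0, "tz": 0, "ax": 0, "ay": 0, "az": 0}, {"gripper": 0, "tx": 0, "ty": 0, "tz": 0, "ax": 0, "ay": 0, "az": 0}]}}

```text
t: 43.17
eef_pos: [0.5393, 0.3079, 0.2666]
ee_rot: [2.239, 1.565, -2.446]
force: [-0.5, -1.1, -3.6]
width: 0.0098
```

```bash
python3 - <<'E'
from h import *
goto(tray(0,.005,.204),np.pi/2+TY)
im,c=snap('wrist','w18')
E
```

```text
pos [0.5393 0.3079 0.2666] t-units (tool now) [ 2.504  -0.0355 -0.0064]
rot units [ 0.0053 -0.0349 -0.0442]
t-units in target axes [ 2.5041 -0.0239 -0.0156]
```

View pics/w18.png

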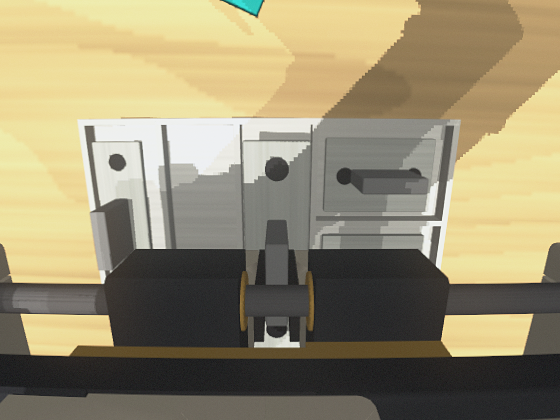

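Call:
{"name": "play_rows", "arguments": {"steps": [{"gripper": 0, "tx": 0.6, "ty": -0.02, "tz": -0.01, "ax": 0, "ay": 0, "az": 0}, {"gripper": 0, "tx": 0.7, "ty": 0, "tz": 0, "ax": 0, "ay": 0, "az": 0}, {"gripper": 0, "tx": 0.6, "ty": 0, "tz": 0, "ax": 0, "ay": 0, "az": 0}, {"gripper": 0, "tx": 0.3, "ty": 0, "tz": 0, "ax": 0, "ay": 0, "az": 0}, {"gripper": 0, "tx": 0.3, "ty": 0, "tz": 0, "ax": 0, "ay": 0, "az": 0}, {"gripper": 0, "tx": 0, "ty": 0, "tz": 0, "ax": 0, "ay": 0, "az": 0}, {"gripper": 0, "tx": 0, "ty": 0, "tz": 0, "ax": 0, "ay": 0, "az": 0}]}}

```text
t: 43.8
eef_pos: [0.5405, 0.307, 0.2082]
ee_rot: [-2.848, 1.571, -1.251]
force: [0.6, 0.5, -1.9]
width: 0.0098
```

Call:
{"name": "play_rows", "arguments": {"steps": [{"gripper": 0, "tx": 0.1, "ty": 0, "tz": 0, "ax": 0, "ay": 0, "az": 0}, {"gripper": 0, "tx": 0, "ty": 0, "tz": 0, "ax": 0, "ay": 0, "az": 0}]}}

```text
t: 43.97
eef_pos: [0.5406, 0.3073, 0.206]
ee_rot: [-0.799, 1.57, 0.798]
force: [-0.5, 0.6, -2.1]
width: 0.0101
```

Call:
{"name": "play_rows", "arguments": {"steps": [{"gripper": 0, "tx": 0.15, "ty": 0, "tz": 0, "ax": 0, "ay": 0, "az": 0}, {"gripper": 0, "tx": 0, "ty": 0, "tz": 0, "ax": 0, "ay": 0, "az": 0}]}}

```text
t: 44.13
eef_pos: [0.5403, 0.3072, 0.2015]
ee_rot: [0.839, 1.571, 2.436]
force: [-0.4, -1.1, -3.0]
width: 0.0098
```

Call:
{"name": "play_rows", "arguments": {"steps": [{"gripper": 0, "tx": 0.1, "ty": 0, "tz": 0, "ax": 0, "ay": 0, "az": 0}, {"gripper": 0, "tx": 0, "ty": 0, "tz": 0, "ax": 0, "ay": 0, "az": 0}]}}

```text
t: 44.3
eef_pos: [0.5406, 0.3074, 0.1995]
ee_rot: [-1.103, 1.57, 0.494]
force: [-0.3, 1.2, 0.7]
width: 0.01
```

Call:
{"name": "play_rows", "arguments": {"steps": [{"gripper": 0.22, "tx": 0.03, "ty": 0, "tz": 0, "ax": 0, "ay": 0, "az": 0}, {"gripper": 0.22, "tx": 0, "ty": 0, "tz": 0, "ax": 0, "ay": 0, "az": 0}, {"gripper": 0.22, "tx": -0.8, "ty": 0, "tz": 0, "ax": 0, "ay": 0, "az": 0}, {"gripper": 0.22, "tx": -1, "ty": 0, "tz": 0, "ax": 0, "ay": 0, "az": 0}, {"gripper": 0.35, "tx": -1, "ty": 0, "tz": 0, "ax": 0, "ay": 0, "az": 0}, {"gripper": 0.35, "tx": -1, "ty": 0, "tz": 0, "ax": 0, "ay": 0, "az": 0}, {"gripper": 0.35, "tx": 0, "ty": 0, "tz": 0, "ax": 0, "ay": 0, "az": 0}, {"gripper": 0.35, "tx": 0, "ty": 0, "tz": 0, "ax": 0, "ay": 0, "az": 0}]}}

```text
t: 44.97
eef_pos: [0.5408, 0.3076, 0.2954]
ee_rot: [-0.81, 1.567, 0.787]
force: [-0.2, 0.1, -1.1]
width: 0.0305
```

```bash
python3 - <<'E'
from h import *
im,c=snap('top','t19');cv2.imwrite('pics/t19c.png',cv2.resize(im[140:275,120:290,::-1],None,fx=4.7,fy=4.4,interpolation=cv2.INTER_CUBIC))
goto([.4232,-.0507,.25],np.radians(90+12))
E
```

```text
pos [0.5404 0.3072 0.2939] t-units (tool now) [  1.7369   5.059  -14.1918]
rot units [-1.7519  0.0101  0.0084]
t-units in target axes [  1.7569   7.5615 -13.029 ]
```

View pics/t19c.png

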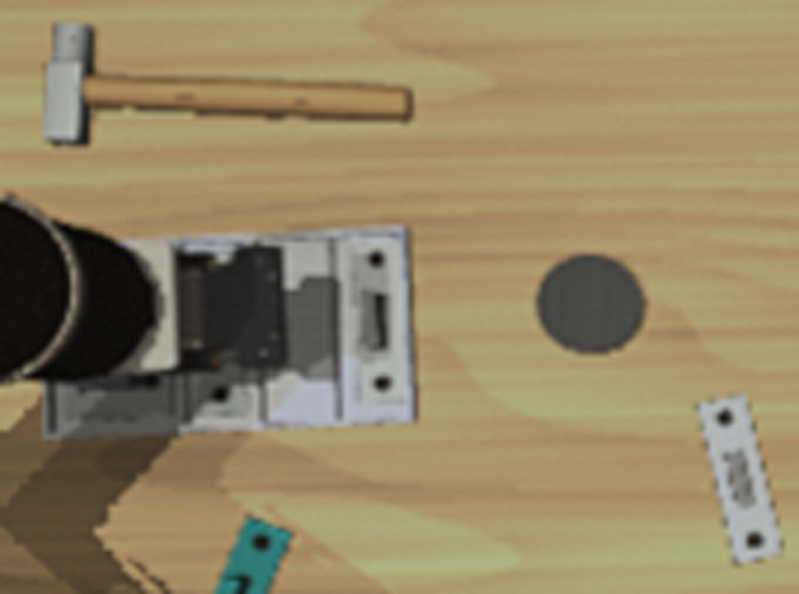

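Call:
{"name": "play_rows", "arguments": {"steps": [{"gripper": 0.35, "tx": 0, "ty": 0, "tz": 0, "ax": -0.876, "ay": 0, "az": 0}, {"gripper": 0.35, "tx": 0, "ty": 0, "tz": 0, "ax": -0.876, "ay": 0, "az": 0}, {"gripper": 0.35, "tx": 0, "ty": 0.54, "tz": -0.931, "ax": 0, "ay": 0, "az": 0}, {"gripper": 0.35, "tx": 0, "ty": 0.54, "tz": -0.931, "ax": 0, "ay": 0, "az": 0}, {"gripper": 0.35, "tx": 0, "ty": 0.54, "tz": -0.931, "ax": 0, "ay": 0, "az": 0}, {"gripper": 0.35, "tx": 0, "ty": 0.54, "tz": -0.931, "ax": 0, "ay": 0, "az": 0}, {"gripper": 0.35, "tx": 0, "ty": 0.54, "tz": -0.931, "ax": 0, "ay": 0, "az": 0}, {"gripper": 0.35, "tx": 0, "ty": 0.54, "tz": -0.931, "ax": 0, "ay": 0, "az": 0}, {"gripper": 0.35, "tx": 0, "ty": 0.54, "tz": -0.931, "ax": 0, "ay": 0, "az": 0}, {"gripper": 0.35, "tx": 0, "ty": 0.54, "tz": -0.931, "ax": 0, "ay": 0, "az": 0}, {"gripper": 0.35, "tx": 0, "ty": 0.54, "tz": -0.931, "ax": 0, "ay": 0, "az": 0}, {"gripper": 0.35, "tx": 0, "ty": 0.54, "tz": -0.931, "ax": 0, "ay": 0, "az": 0}, {"gripper": 0.35, "tx": 0.2, "ty": 0.54, "tz": -0.931, "ax": 0, "ay": 0, "az": 0}, {"gripper": 0.35, "tx": 0.4, "ty": 0.54, "tz": -0.931, "ax": 0, "ay": 0, "az": 0}, {"gripper": 0.35, "tx": 0.5, "ty": 0.54, "tz": -0.931, "ax": 0, "ay": 0, "az": 0}, {"gripper": 0.35, "tx": 0.5, "ty": 0.54, "tz": -0.931, "ax": 0, "ay": 0, "az": 0}, {"gripper": 0.35, "tx": 0.1, "ty": 0, "tz": 0, "ax": 0, "ay": 0, "az": 0}, {"gripper": 0.35, "tx": 0, "ty": 0, "tz": 0, "ax": 0, "ay": 0, "az": 0}, {"gripper": 0.35, "tx": 0, "ty": 0, "tz": 0, "ax": 0, "ay": 0, "az": 0}]}}

```text
t: 46.6
eef_pos: [0.4234, -0.0509, 0.2505]
ee_rot: [1.807, 1.57, -2.696]
force: [-0.2, 0.2, -0.8]
width: 0.0303
```

```bash
python3 - <<'E'
from h import *
goto([.4232,-.0507,.196],np.radians(90+12))
im,c=snap('wrist','w20')
E
```

```text
pos [ 0.4234 -0.0509  0.2505] t-units (tool now) [2.1801 0.0044 0.0101]
rot units [-0.0034 -0.0027 -0.0113]
t-units in target axes [2.1801 0.007  0.0094]
```

View pics/w20.png

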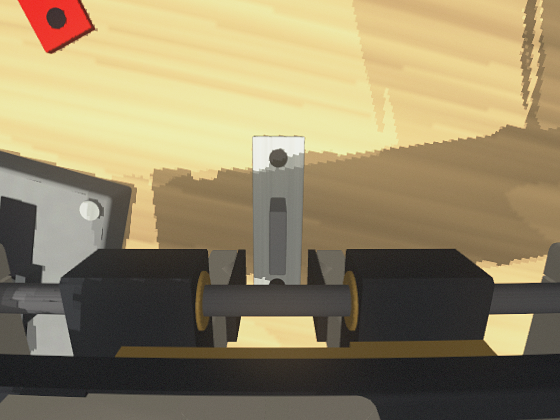

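Call:
{"name": "play_rows", "arguments": {"steps": [{"gripper": 0.35, "tx": 0.8, "ty": 0, "tz": 0, "ax": 0, "ay": 0, "az": 0}, {"gripper": 0.35, "tx": 0.8, "ty": 0, "tz": 0, "ax": 0, "ay": 0, "az": 0}, {"gripper": 0.35, "tx": 0.64, "ty": 0, "tz": 0, "ax": 0, "ay": 0, "az": 0}, {"gripper": 0.35, "tx": 0, "ty": 0, "tz": 0, "ax": 0, "ay": 0, "az": 0}, {"gripper": 0, "tx": 0, "ty": 0, "tz": 0, "ax": 0, "ay": 0, "az": 0}, {"gripper": 0, "tx": 0, "ty": 0, "tz": 0, "ax": 0, "ay": 0, "az": 0}, {"gripper": 0, "tx": 0, "ty": 0, "tz": 0, "ax": 0, "ay": 0, "az": 0}, {"gripper": 0, "tx": 0, "ty": 0, "tz": 0, "ax": 0, "ay": 0, "az": 0}]}}

```text
t: 47.32
eef_pos: [0.4239, -0.0505, 0.1959]
ee_rot: [-1.482, 1.569, 0.299]
force: [-0.7, 0.6, 3.8]
width: 0.0098
```

Call:
{"name": "play_rows", "arguments": {"steps": [{"gripper": 0, "tx": -0.4, "ty": 0, "tz": 0, "ax": 0, "ay": 0, "az": 0}, {"gripper": 0, "tx": -0.8, "ty": 0, "tz": 0, "ax": 0, "ay": 0, "az": 0}, {"gripper": 0, "tx": -1, "ty": 0, "tz": 0, "ax": 0, "ay": 0, "az": 0}, {"gripper": 0, "tx": -1, "ty": 0, "tz": 0, "ax": 0, "ay": 0, "az": 0}, {"gripper": 0, "tx": -0.8, "ty": 0, "tz": 0, "ax": 0, "ay": 0, "az": 0}, {"gripper": 0, "tx": 0, "ty": 0, "tz": 0, "ax": 0, "ay": 0, "az": 0}, {"gripper": 0, "tx": 0, "ty": 0, "tz": 0, "ax": 0, "ay": 0, "az": 0}]}}

```text
t: 47.9
eef_pos: [0.4234, -0.0508, 0.2962]
ee_rot: [-1.367, 1.567, 0.413]
force: [0.4, -0.0, -3.3]
width: 0.0096
```

```bash
python3 - <<'E'
from h import *
goto(tray(0,-.047,.27),np.pi/2+TY)
E
```

```text
pos [ 0.4234 -0.0508  0.2962] t-units (tool now) [ 1.0833 -7.1547 11.0032]
rot units [1.7496 0.0102 0.0335]
t-units in target axes [ 1.0495 -5.0338 12.1241]
```

Call:
{"name": "play_rows", "arguments": {"steps": [{"gripper": 0, "tx": 0, "ty": 0, "tz": 0, "ax": 0.875, "ay": 0, "az": 0}, {"gripper": 0, "tx": 0, "ty": 0, "tz": 0, "ax": 0.875, "ay": 0, "az": 0}, {"gripper": 0, "tx": 0, "ty": -0.387, "tz": 0.9326, "ax": 0, "ay": 0, "az": 0}, {"gripper": 0, "tx": 0, "ty": -0.387, "tz": 0.9326, "ax": 0, "ay": 0, "az": 0}, {"gripper": 0, "tx": 0, "ty": -0.387, "tz": 0.9326, "ax": 0, "ay": 0, "az": 0}, {"gripper": 0, "tx": 0, "ty": -0.387, "tz": 0.9326, "ax": 0, "ay": 0, "az": 0}, {"gripper": 0, "tx": 0, "ty": -0.387, "tz": 0.9326, "ax": 0, "ay": 0, "az": 0}, {"gripper": 0, "tx": 0, "ty": -0.387, "tz": 0.9326, "ax": 0, "ay": 0, "az": 0}, {"gripper": 0, "tx": 0, "ty": -0.387, "tz": 0.9326, "ax": 0, "ay": 0, "az": 0}, {"gripper": 0, "tx": 0, "ty": -0.387, "tz": 0.9326, "ax": 0, "ay": 0, "az": 0}, {"gripper": 0, "tx": 0, "ty": -0.387, "tz": 0.9326, "ax": 0, "ay": 0, "az": 0}, {"gripper": 0, "tx": 0, "ty": -0.387, "tz": 0.9326, "ax": 0, "ay": 0, "az": 0}, {"gripper": 0, "tx": 0, "ty": -0.387, "tz": 0.9326, "ax": 0, "ay": 0, "az": 0}, {"gripper": 0, "tx": 0.3, "ty": -0.387, "tz": 0.9326, "ax": 0, "ay": 0, "az": 0}, {"gripper": 0, "tx": 0.4, "ty": -0.387, "tz": 0.9326, "ax": 0, "ay": 0, "az": 0}, {"gripper": 0, "tx": 0.2, "ty": 0, "tz": 0, "ax": 0, "ay": 0, "az": 0}, {"gripper": 0, "tx": 0, "ty": 0, "tz": 0, "ax": 0, "ay": 0, "az": 0}]}}

```text
t: 49.32
eef_pos: [0.5404, 0.2559, 0.2691]
ee_rot: [2.172, 1.565, -2.514]
force: [-1.6, -1.0, -2.8]
width: 0.0097
```

```bash
python3 - <<'E'
from h import *
goto(tray(0,-.047,.204),np.pi/2+TY)
im,c=snap('wrist','w21')
E
```

```text
pos [0.5404 0.2559 0.2691] t-units (tool now) [ 2.6029 -0.0443 -0.0071]
rot units [ 0.0074 -0.0289 -0.0422]
t-units in target axes [ 2.603  -0.0328 -0.015 ]
```

View pics/w21.png

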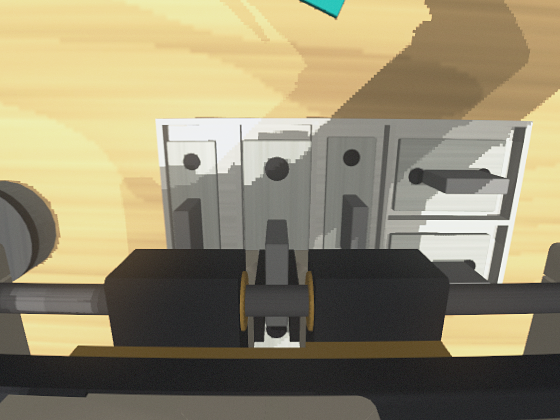

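Call:
{"name": "play_rows", "arguments": {"steps": [{"gripper": 0, "tx": 0.6, "ty": -0.02, "tz": -0.01, "ax": 0, "ay": 0, "az": 0}, {"gripper": 0, "tx": 0.7, "ty": 0, "tz": 0, "ax": 0, "ay": 0, "az": 0}, {"gripper": 0, "tx": 0.6, "ty": 0, "tz": 0, "ax": 0, "ay": 0, "az": 0}, {"gripper": 0, "tx": 0.4, "ty": 0, "tz": 0, "ax": 0, "ay": 0, "az": 0}, {"gripper": 0, "tx": 0.3, "ty": 0, "tz": 0, "ax": 0, "ay": 0, "az": 0}, {"gripper": 0, "tx": 0, "ty": 0, "tz": 0, "ax": 0, "ay": 0, "az": 0}, {"gripper": 0, "tx": 0, "ty": 0, "tz": 0, "ax": 0, "ay": 0, "az": 0}]}}

```text
t: 49.95
eef_pos: [0.5417, 0.255, 0.2076]
ee_rot: [2.721, 1.57, -1.965]
force: [0.2, 0.1, -2.2]
width: 0.0095
```

Call:
{"name": "play_rows", "arguments": {"steps": [{"gripper": 0, "tx": 0.15, "ty": 0, "tz": 0, "ax": 0, "ay": 0, "az": 0}, {"gripper": 0, "tx": 0, "ty": 0, "tz": 0, "ax": 0, "ay": 0, "az": 0}]}}

```text
t: 50.12
eef_pos: [0.5417, 0.2553, 0.204]
ee_rot: [-0.783, 1.57, 0.814]
force: [-0.3, 0.7, -1.3]
width: 0.0097
```

Call:
{"name": "play_rows", "arguments": {"steps": [{"gripper": 0, "tx": 0.15, "ty": 0, "tz": 0, "ax": 0, "ay": 0, "az": 0}, {"gripper": 0, "tx": 0, "ty": 0, "tz": 0, "ax": 0, "ay": 0, "az": 0}]}}

```text
t: 50.28
eef_pos: [0.5415, 0.2552, 0.1998]
ee_rot: [0.19, 1.571, 1.787]
force: [-0.5, -0.7, -2.2]
width: 0.0097
```

Call:
{"name": "play_rows", "arguments": {"steps": [{"gripper": 0, "tx": 0.07, "ty": 0, "tz": 0, "ax": 0, "ay": 0, "az": 0}, {"gripper": 0, "tx": 0, "ty": 0, "tz": 0, "ax": 0, "ay": 0, "az": 0}]}}

```text
t: 50.45
eef_pos: [0.5417, 0.2553, 0.199]
ee_rot: [-1.483, 1.57, 0.115]
force: [-2.4, -1.6, 4.5]
width: 0.0096
```

Call:
{"name": "play_rows", "arguments": {"steps": [{"gripper": 0.22, "tx": 0, "ty": 0, "tz": 0, "ax": 0, "ay": 0, "az": 0}, {"gripper": 0.22, "tx": 0, "ty": 0, "tz": 0, "ax": 0, "ay": 0, "az": 0}, {"gripper": 0.22, "tx": -0.8, "ty": 0, "tz": 0, "ax": 0, "ay": 0, "az": 0}, {"gripper": 0.22, "tx": -1, "ty": 0, "tz": 0, "ax": 0, "ay": 0, "az": 0}, {"gripper": 0.22, "tx": -1, "ty": 0, "tz": 0, "ax": 0, "ay": 0, "az": 0}, {"gripper": 0.22, "tx": -1, "ty": -0.5, "tz": 0, "ax": 0, "ay": 0, "az": 0}, {"gripper": 0.22, "tx": -1, "ty": -1, "tz": 0, "ax": 0, "ay": 0, "az": 0}, {"gripper": 0.22, "tx": -1, "ty": -1, "tz": 0.4, "ax": 0, "ay": 0, "az": 0}, {"gripper": 0.22, "tx": -1, "ty": -1, "tz": 0.4, "ax": 0, "ay": 0, "az": 0}, {"gripper": 0.22, "tx": -1, "ty": -0.7, "tz": 0.4, "ax": 0, "ay": 0, "az": 0}, {"gripper": 0.22, "tx": 0, "ty": 0, "tz": 0, "ax": 0, "ay": 0, "az": 0}, {"gripper": 0.22, "tx": 0, "ty": 0, "tz": 0, "ax": 0, "ay": 0, "az": 0}]}}

```text
t: 51.45
eef_pos: [0.6467, 0.2885, 0.3942]
ee_rot: [-0.941, 1.568, 0.656]
force: [-0.3, -0.5, -0.6]
width: 0.0191
```

```bash
python3 - <<'E'
from h import *
im,c=snap('wrist','w22');cv2.imwrite('pics/w22c.png',cv2.resize(im[0:200,140:440,::-1],None,fx=2.6,fy=2.6))
im,c=snap('side','s22');cv2.imwrite('pics/s22c.png',cv2.resize(im[280:410,170:300,::-1],None,fx=4.5,fy=4.5,interpolation=cv2.INTER_CUBIC))
im,c=snap('top','t22')
E
```

View pics/w22c.png

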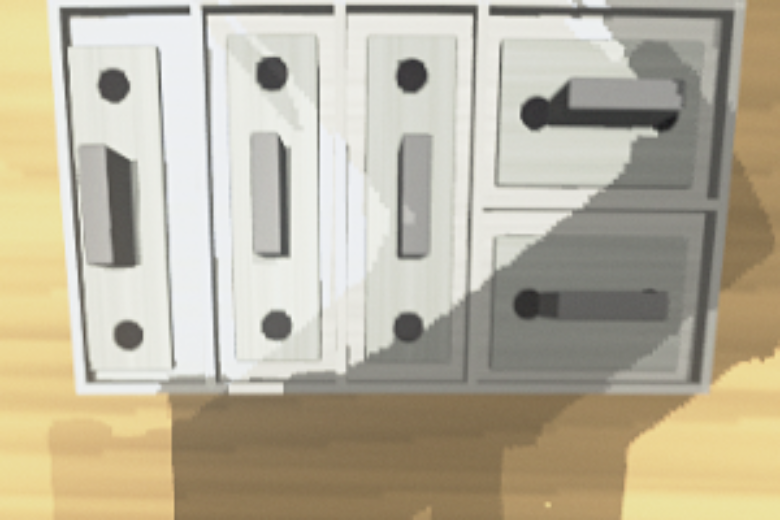

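View pics/s22c.png

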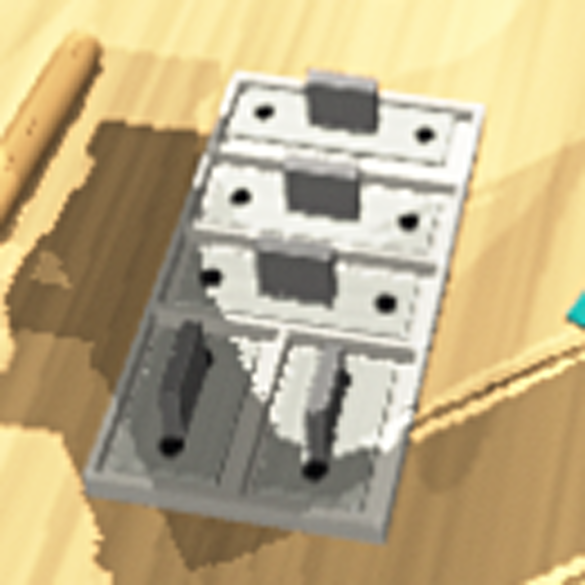

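View pics/t22.png

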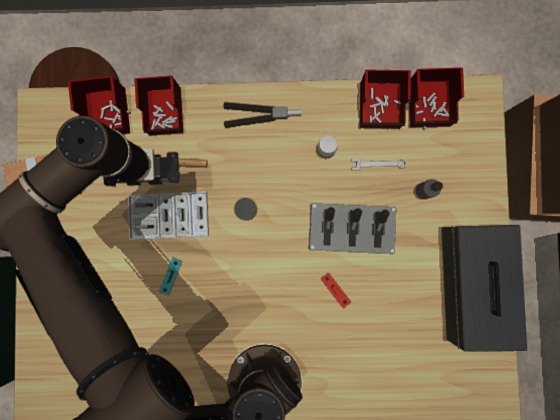

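```bash
python3 - <<'E'
from h import *
c=Cam('wrist')
im=cv2.imread('pics/w22.png');cv2.imwrite('pics/w22d.png',cv2.resize(im[0:155,155:220],None,fx=3.8,fy=3.8,interpolation=cv2.INTER_CUBIC))
cv2.imwrite('pics/s22d.png',cv2.resize(cv2.imread('pics/s22.png')[290:325,205:285],None,fx=9,fy=9,interpolation=cv2.INTER_CUBIC))
P=[]
for n,y in ((1,-.099),(2,-.047),(3,.005)):
  q=[tray(sx*.068,y+sy*.024,.003) for sx,sy in((1,1),(1,-1),(-1,-1),(-1,1))]
  print(n,(c.proj(q)-[155,0])*3.8)
E
```

```text
1 [[254.1582 569.0988]
 [ 83.9612 569.6254]
 [ 48.1605  37.2233]
 [234.4566  34.5723]]
2 [[439.7207 568.9508]
 [268.4009 569.0718]
 [250.0629  34.4209]
 [437.892   33.4401]]
3 [[625.4997 569.2424]
 [454.017  568.9577]
 [453.5708  33.428 ]
 [641.608   34.1204]]
```

View pics/w22d.png

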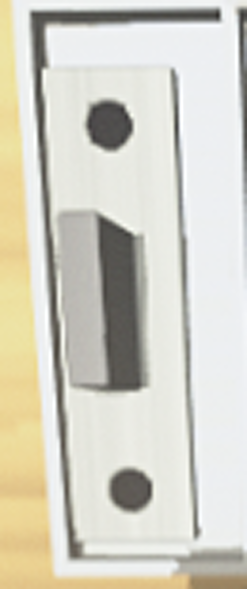

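View pics/s22d.png

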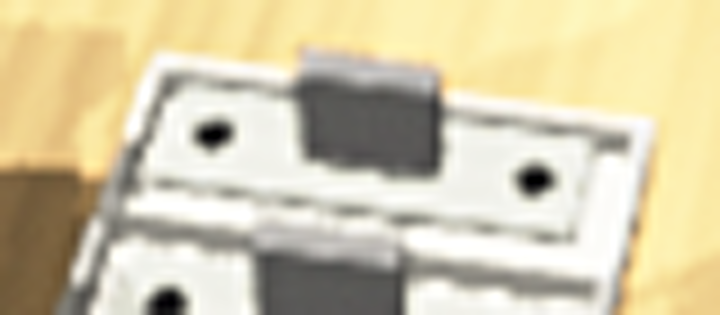

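```bash
python3 - <<'E'
from h import *
c=Cam('wrist')
q=np.array([[44,68],[177,68],[198,537],[77,543]])/3.8+[155,0]
m,_,_=fitrect(c,q,.12,.034,.009)
d=m-TC;print('in tray',np.cos(TY)*d[0]+np.sin(TY)*d[1],-np.sin(TY)*d[0]+np.cos(TY)*d[1])
print(c.plane(q,.009))
goto([.56,-.214,.42],np.pi/2+BY)
print(bank(.1,0,.293))
E
```

```text
ctr [0.543  0.1967] long-axis deg 1.5500628081367154 res mm [0.573  1.0529 1.5682 0.1838]
in tray 0.00019327059145340724 -0.10587918568774274
[[0.484  0.1782 0.009 ]
 [0.4836 0.2121 0.009 ]
 [0.601  0.2149 0.009 ]
 [0.6033 0.1815 0.009 ]]
pos [0.6451 0.2877 0.392 ] t-units (tool now) [ -1.0967   3.9331 -19.9716]
rot units [ 0.876  -0.0087 -0.0167]
t-units in target axes [ -1.1203   2.0852 -20.2468]
[np.float64(0.5817858923238604), np.float64(-0.3005403129230143), 0.293]
```

```bash
python3 - <<'E'
from h import *
goto(bank(.11,0,.39),np.pi/2+BY)
E
```

```text
pos [0.6451 0.2877 0.392 ] t-units (tool now) [  0.1041   2.7525 -23.4906]
rot units [ 0.876  -0.0087 -0.0167]
t-units in target axes [  0.0797   0.5892 -23.644 ]
```

Call:
{"name": "play_rows", "arguments": {"steps": [{"gripper": 0, "tx": 0, "ty": 0, "tz": 0, "ax": 0.876, "ay": 0, "az": 0}, {"gripper": 0, "tx": 0, "ty": 0.02, "tz": -1, "ax": 0, "ay": 0, "az": 0}, {"gripper": 0, "tx": 0, "ty": 0.02, "tz": -1, "ax": 0, "ay": 0, "az": 0}, {"gripper": 0, "tx": 0, "ty": 0.02, "tz": -1, "ax": 0, "ay": 0, "az": 0}, {"gripper": 0, "tx": 0, "ty": 0.02, "tz": -1, "ax": 0, "ay": 0, "az": 0}, {"gripper": 0, "tx": 0, "ty": 0.02, "tz": -1, "ax": 0, "ay": 0, "az": 0}, {"gripper": 0, "tx": 0, "ty": 0.02, "tz": -1, "ax": 0, "ay": 0, "az": 0}, {"gripper": 0, "tx": 0, "ty": 0.02, "tz": -1, "ax": 0, "ay": 0, "az": 0}, {"gripper": 0, "tx": 0, "ty": 0.02, "tz": -1, "ax": 0, "ay": 0, "az": 0}, {"gripper": 0, "tx": 0, "ty": 0.02, "tz": -1, "ax": 0, "ay": 0, "az": 0}, {"gripper": 0, "tx": 0, "ty": 0.02, "tz": -1, "ax": 0, "ay": 0, "az": 0}, {"gripper": 0, "tx": 0, "ty": 0.02, "tz": -1, "ax": 0, "ay": 0, "az": 0}, {"gripper": 0, "tx": 0, "ty": 0.02, "tz": -1, "ax": 0, "ay": 0, "az": 0}, {"gripper": 0, "tx": 0, "ty": 0.02, "tz": -1, "ax": 0, "ay": 0, "az": 0}, {"gripper": 0, "tx": 0, "ty": 0.02, "tz": -1, "ax": 0, "ay": 0, "az": 0}, {"gripper": 0, "tx": 0, "ty": 0.02, "tz": -1, "ax": 0, "ay": 0, "az": 0}, {"gripper": 0, "tx": 0, "ty": 0.02, "tz": -1, "ax": 0, "ay": 0, "az": 0}, {"gripper": 0, "tx": 0, "ty": 0.02, "tz": -1, "ax": 0, "ay": 0, "az": 0}, {"gripper": 0, "tx": 0, "ty": 0.02, "tz": -1, "ax": 0, "ay": 0, "az": 0}, {"gripper": 0, "tx": 0, "ty": 0.02, "tz": -1, "ax": 0, "ay": 0, "az": 0}]}}

```text
t: 53.27
eef_pos: [0.6042, -0.1863, 0.3925]
ee_rot: [1.525, 1.569, 3.031]
force: [-0.0, 0.3, 0.2]
width: 0.0001
```

Call:
{"name": "play_rows", "arguments": {"steps": [{"gripper": 0, "tx": 0, "ty": 0.04, "tz": -0.93, "ax": 0, "ay": 0, "az": 0}, {"gripper": 0, "tx": 0, "ty": 0.04, "tz": -0.93, "ax": 0, "ay": 0, "az": 0}, {"gripper": 0, "tx": 0, "ty": 0.04, "tz": -0.93, "ax": 0, "ay": 0, "az": 0}, {"gripper": 0, "tx": 0, "ty": 0.04, "tz": -0.93, "ax": 0, "ay": 0, "az": 0}, {"gripper": 0, "tx": 0, "ty": 0.04, "tz": -0.93, "ax": 0, "ay": 0, "az": 0}, {"gripper": 0, "tx": 0, "ty": 0, "tz": 0, "ax": 0, "ay": 0, "az": 0}, {"gripper": 0, "tx": 0, "ty": 0, "tz": 0, "ax": 0, "ay": 0, "az": 0}]}}

```text
t: 53.85
eef_pos: [0.5917, -0.3018, 0.3921]
ee_rot: [1.346, 1.569, 2.849]
force: [0.5, 0.5, -0.3]
width: 0.0003
```

```bash
python3 - <<'E'
from h import *
goto(bank(.105,0,.293),np.pi/2+BY);print(inbank())
E
```

```text
pos [ 0.5917 -0.3018  0.3921] t-units (tool now) [3.9658 0.1931 0.0214]
rot units [-0.0177  0.0039 -0.0171]
t-units in target axes [3.9654 0.2001 0.0233]
[np.float64(0.11000273496654135), np.float64(-0.0005836764488810842), np.float64(0.3921355277951404)]
```

Call:
{"name": "play_rows", "arguments": {"steps": [{"gripper": 0, "tx": 0.97, "ty": 0, "tz": 0.02, "ax": 0, "ay": 0, "az": 0}, {"gripper": 0, "tx": 1, "ty": 0, "tz": 0, "ax": 0, "ay": 0, "az": 0}, {"gripper": 0, "tx": 1, "ty": 0, "tz": 0, "ax": 0, "ay": 0, "az": 0}, {"gripper": 0, "tx": 1, "ty": 0, "tz": 0, "ax": 0, "ay": 0, "az": 0}, {"gripper": 0, "tx": 0, "ty": 0.6, "tz": 0, "ax": 0, "ay": 0, "az": 0}, {"gripper": 0, "tx": 0, "ty": 0.6, "tz": 0, "ax": 0, "ay": 0, "az": 0}, {"gripper": 0, "tx": 0, "ty": 0.3, "tz": 0, "ax": 0, "ay": 0, "az": 0}, {"gripper": 0, "tx": 0, "ty": 0.3, "tz": 0, "ax": 0, "ay": 0, "az": 0}, {"gripper": 0, "tx": 0, "ty": 0, "tz": 0, "ax": 0, "ay": 0, "az": 0}]}}

```text
t: 54.6
eef_pos: [0.5474, -0.297, 0.2949]
ee_rot: [-1.696, 1.569, -0.189]
force: [-0.3, 0.6, 0.5]
width: 0.0005
```

Call:
{"name": "play_rows", "arguments": {"steps": [{"gripper": 0, "tx": 0, "ty": 0.2, "tz": 0, "ax": 0, "ay": 0, "az": 0}, {"gripper": 0, "tx": 0, "ty": 0, "tz": 0, "ax": 0, "ay": 0, "az": 0}]}}

```text
t: 54.77
eef_pos: [0.5434, -0.2971, 0.295]
ee_rot: [-1.734, 1.568, -0.228]
force: [3.2, 0.3, 1.1]
width: 0.0006
```

Call:
{"name": "play_rows", "arguments": {"steps": [{"gripper": 0, "tx": 0, "ty": 0.2, "tz": 0, "ax": 0, "ay": 0, "az": 0}, {"gripper": 0, "tx": 0, "ty": 0, "tz": 0, "ax": 0, "ay": 0, "az": 0}]}}

```text
t: 54.93
eef_pos: [0.5383, -0.2969, 0.2947]
ee_rot: [-1.753, 1.569, -0.247]
force: [3.1, 0.2, 2.6]
width: 0.0004
```

Call:
{"name": "play_rows", "arguments": {"steps": [{"gripper": 0, "tx": 0, "ty": 0.2, "tz": 0, "ax": 0, "ay": 0, "az": 0}, {"gripper": 0, "tx": 0, "ty": 0, "tz": 0, "ax": 0, "ay": 0, "az": 0}]}}

```text
t: 55.1
eef_pos: [0.5332, -0.2967, 0.2945]
ee_rot: [-1.812, 1.569, -0.307]
force: [3.5, -0.7, 2.1]
width: 0.0002
```

Call:
{"name": "play_rows", "arguments": {"steps": [{"gripper": 0, "tx": 0, "ty": 0.2, "tz": 0, "ax": 0, "ay": 0, "az": 0}, {"gripper": 0, "tx": 0, "ty": 0, "tz": 0, "ax": 0, "ay": 0, "az": 0}]}}

```text
t: 55.27
eef_pos: [0.5278, -0.2963, 0.2942]
ee_rot: [-1.956, 1.57, -0.451]
force: [2.2, -0.1, 2.1]
width: 0.0005
```

Call:
{"name": "play_rows", "arguments": {"steps": [{"gripper": 0, "tx": 0, "ty": 0.4, "tz": 0, "ax": 0, "ay": 0, "az": 0}, {"gripper": 0, "tx": 0, "ty": 0.4, "tz": 0, "ax": 0, "ay": 0, "az": 0}, {"gripper": 0, "tx": 0, "ty": 0.4, "tz": 0, "ax": 0, "ay": 0, "az": 0}, {"gripper": 0, "tx": 0, "ty": 0.4, "tz": 0, "ax": 0, "ay": 0, "az": 0}, {"gripper": 0, "tx": 0, "ty": 0.4, "tz": 0, "ax": 0, "ay": 0, "az": 0}, {"gripper": 0, "tx": 0, "ty": 0, "tz": 0, "ax": 0, "ay": 0, "az": 0}]}}

```text
t: 55.77
eef_pos: [0.4753, -0.2927, 0.2934]
ee_rot: [1.243, 1.568, 2.748]
force: [0.1, 0.6, 0.7]
width: 0.0005
```

Call:
{"name": "play_rows", "arguments": {"steps": [{"gripper": 0, "tx": 0, "ty": 0.3, "tz": 0, "ax": 0, "ay": 0, "az": 0}, {"gripper": 0, "tx": 0, "ty": 0, "tz": 0, "ax": 0, "ay": 0, "az": 0}]}}

```text
t: 55.93
eef_pos: [0.4691, -0.2924, 0.2936]
ee_rot: [1.314, 1.569, 2.819]
force: [0.7, -0.6, -0.4]
width: 0.0004
```

Call:
{"name": "play_rows", "arguments": {"steps": [{"gripper": 0, "tx": 0, "ty": 0.2, "tz": 0, "ax": 0, "ay": 0, "az": 0}, {"gripper": 0, "tx": 0, "ty": 0, "tz": 0, "ax": 0, "ay": 0, "az": 0}]}}

```text
t: 56.1
eef_pos: [0.4667, -0.2923, 0.2945]
ee_rot: [-1.731, 1.566, -0.225]
force: [7.7, -0.1, -0.7]
width: 0.0002
```

Call:
{"name": "play_rows", "arguments": {"steps": [{"gripper": 0, "tx": 0, "ty": 0.12, "tz": 0, "ax": 0, "ay": 0, "az": 0}, {"gripper": 0, "tx": 0, "ty": 0, "tz": 0, "ax": 0, "ay": 0, "az": 0}]}}

```text
t: 56.27
eef_pos: [0.4653, -0.2922, 0.2951]
ee_rot: [-1.73, 1.562, -0.224]
force: [13.2, -0.3, -2.2]
width: 0.0003
```

Call:
{"name": "play_rows", "arguments": {"steps": [{"gripper": 0, "tx": 0, "ty": -0.9, "tz": 0, "ax": 0, "ay": 0, "az": 0}, {"gripper": 0, "tx": 0, "ty": -1, "tz": 0, "ax": 0, "ay": 0, "az": 0}, {"gripper": 0, "tx": 0, "ty": -1, "tz": 0, "ax": 0, "ay": 0, "az": 0}, {"gripper": 0, "tx": 0, "ty": -1, "tz": 0, "ax": 0, "ay": 0, "az": 0}, {"gripper": 0, "tx": 0, "ty": -0.8, "tz": 0, "ax": 0, "ay": 0, "az": 0}, {"gripper": 0, "tx": 0, "ty": 0, "tz": -0.8, "ax": 0, "ay": 0, "az": 0}, {"gripper": 0, "tx": 0, "ty": 0, "tz": -0.8, "ax": 0, "ay": 0, "az": 0}, {"gripper": 0, "tx": 0, "ty": 0, "tz": -0.8, "ax": 0, "ay": 0, "az": 0}, {"gripper": 0, "tx": 0, "ty": 0, "tz": -0.8, "ax": 0, "ay": 0, "az": 0}, {"gripper": 0, "tx": 0, "ty": 0, "tz": 0, "ax": 0, "ay": 0, "az": 0}, {"gripper": 0, "tx": 0, "ty": 0, "tz": 0, "ax": 0, "ay": 0, "az": 0}]}}

```text
t: 57.18
eef_pos: [0.5737, -0.3804, 0.2927]
ee_rot: [1.283, 1.568, 2.787]
force: [-0.6, 0.1, -0.4]
width: 0.0004
```

```bash
python3 - <<'E'
from h import *
print(inbank())
im,c=snap('side','s23');cv2.imwrite('pics/s23c.png',cv2.resize(im[130:240,230:370,::-1],None,fx=4,fy=4))
E
```

```text
[np.float64(0.09712049231658883), np.float64(-0.08018789063826227), np.float64(0.2927432558996381)]
```

View pics/s23c.png

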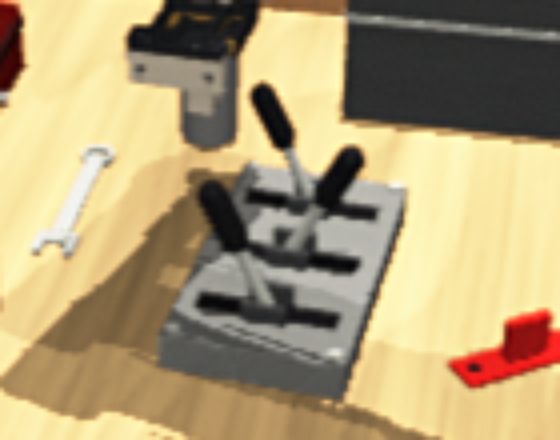

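Mid is home. Now the right lever.

Call:
{"name": "play_rows", "arguments": {"steps": [{"gripper": 0, "tx": 0, "ty": 0.6, "tz": 0, "ax": 0, "ay": 0, "az": 0}, {"gripper": 0, "tx": 0, "ty": 0.4, "tz": 0, "ax": 0, "ay": 0, "az": 0}, {"gripper": 0, "tx": 0, "ty": 0.3, "tz": 0, "ax": 0, "ay": 0, "az": 0}, {"gripper": 0, "tx": 0, "ty": 0.2, "tz": 0, "ax": 0, "ay": 0, "az": 0}, {"gripper": 0, "tx": 0, "ty": 0, "tz": 0, "ax": 0, "ay": 0, "az": 0}]}}

```text
t: 57.65
eef_pos: [0.5369, -0.3767, 0.2951]
ee_rot: [-1.851, 1.569, -0.345]
force: [1.6, 0.2, 0.2]
width: 0.0003
```

Call:
{"name": "play_rows", "arguments": {"steps": [{"gripper": 0, "tx": 0, "ty": 0.2, "tz": 0, "ax": 0, "ay": 0, "az": 0}, {"gripper": 0, "tx": 0, "ty": 0, "tz": 0, "ax": 0, "ay": 0, "az": 0}]}}

```text
t: 57.82
eef_pos: [0.5323, -0.3766, 0.2947]
ee_rot: [-1.897, 1.569, -0.392]
force: [3.1, -0.6, 1.4]
width: 0.0002
```

Call:
{"name": "play_rows", "arguments": {"steps": [{"gripper": 0, "tx": 0, "ty": 0.2, "tz": 0, "ax": 0, "ay": 0, "az": 0}, {"gripper": 0, "tx": 0, "ty": 0, "tz": 0, "ax": 0, "ay": 0, "az": 0}]}}

```text
t: 57.98
eef_pos: [0.5273, -0.3764, 0.2944]
ee_rot: [-1.959, 1.57, -0.453]
force: [3.4, -0.8, 2.0]
width: 0.0003
```

Call:
{"name": "play_rows", "arguments": {"steps": [{"gripper": 0, "tx": 0, "ty": 0.2, "tz": 0, "ax": 0, "ay": 0, "az": 0}, {"gripper": 0, "tx": 0, "ty": 0, "tz": 0, "ax": 0, "ay": 0, "az": 0}]}}

```text
t: 58.15
eef_pos: [0.5221, -0.3761, 0.2941]
ee_rot: [-2.42, 1.571, -0.915]
force: [1.9, -1.4, 2.6]
width: 0.0006
```

Call:
{"name": "play_rows", "arguments": {"steps": [{"gripper": 0, "tx": 0, "ty": 0.2, "tz": 0, "ax": 0, "ay": 0, "az": 0}, {"gripper": 0, "tx": 0, "ty": 0, "tz": 0, "ax": 0, "ay": 0, "az": 0}]}}

```text
t: 58.32
eef_pos: [0.5168, -0.3757, 0.2938]
ee_rot: [1.165, 1.57, 2.67]
force: [2.0, -0.6, 1.7]
width: 0.0004
```

Call:
{"name": "play_rows", "arguments": {"steps": [{"gripper": 0, "tx": 0, "ty": 0.4, "tz": 0, "ax": 0, "ay": 0, "az": 0}, {"gripper": 0, "tx": 0, "ty": 0.4, "tz": 0, "ax": 0, "ay": 0, "az": 0}, {"gripper": 0, "tx": 0, "ty": 0.4, "tz": 0, "ax": 0, "ay": 0, "az": 0}, {"gripper": 0, "tx": 0, "ty": 0.4, "tz": 0, "ax": 0, "ay": 0, "az": 0}, {"gripper": 0, "tx": 0, "ty": 0.3, "tz": 0, "ax": 0, "ay": 0, "az": 0}, {"gripper": 0, "tx": 0, "ty": 0, "tz": 0, "ax": 0, "ay": 0, "az": 0}]}}

```text
t: 58.82
eef_pos: [0.4675, -0.3724, 0.2934]
ee_rot: [1.158, 1.568, 2.662]
force: [-0.6, 0.0, 0.3]
width: 0.0007
```

Call:
{"name": "play_rows", "arguments": {"steps": [{"gripper": 0, "tx": 0, "ty": 0.2, "tz": 0, "ax": 0, "ay": 0, "az": 0}, {"gripper": 0, "tx": 0, "ty": 0, "tz": 0, "ax": 0, "ay": 0, "az": 0}]}}

```text
t: 58.98
eef_pos: [0.4638, -0.3723, 0.2937]
ee_rot: [1.235, 1.569, 2.74]
force: [0.1, -0.2, -0.3]
width: 0.0004
```

Call:
{"name": "play_rows", "arguments": {"steps": [{"gripper": 0, "tx": 0, "ty": 0.2, "tz": 0, "ax": 0, "ay": 0, "az": 0}, {"gripper": 0, "tx": 0, "ty": 0, "tz": 0, "ax": 0, "ay": 0, "az": 0}]}}

```text
t: 59.15
eef_pos: [0.461, -0.3722, 0.2945]
ee_rot: [-1.801, 1.566, -0.295]
force: [6.5, -0.6, -1.3]
width: 0.0004
```

Call:
{"name": "play_rows", "arguments": {"steps": [{"gripper": 0, "tx": 0, "ty": 0.15, "tz": 0, "ax": 0, "ay": 0, "az": 0}, {"gripper": 0, "tx": 0, "ty": 0, "tz": 0, "ax": 0, "ay": 0, "az": 0}]}}

```text
t: 59.32
eef_pos: [0.4593, -0.3721, 0.2952]
ee_rot: [-1.814, 1.561, -0.307]
force: [13.9, -0.5, -2.5]
width: 0.0008
```

Call:
{"name": "play_rows", "arguments": {"steps": [{"gripper": 0, "tx": 0, "ty": -0.9, "tz": 0, "ax": 0, "ay": 0, "az": 0}, {"gripper": 0, "tx": 0, "ty": -1, "tz": 0, "ax": 0, "ay": 0, "az": 0}, {"gripper": 0, "tx": 0, "ty": -1, "tz": 0, "ax": 0, "ay": 0, "az": 0}, {"gripper": 0, "tx": 0, "ty": -1, "tz": 0, "ax": 0, "ay": 0, "az": 0}, {"gripper": 0, "tx": 0, "ty": -0.9, "tz": 0, "ax": 0, "ay": 0, "az": 0}, {"gripper": 0, "tx": 0, "ty": 0, "tz": 0.8, "ax": 0, "ay": 0, "az": 0}, {"gripper": 0, "tx": 0, "ty": 0, "tz": 0.8, "ax": 0, "ay": 0, "az": 0}, {"gripper": 0, "tx": 0, "ty": 0, "tz": 0.8, "ax": 0, "ay": 0, "az": 0}, {"gripper": 0, "tx": 0, "ty": 0, "tz": 0.8, "ax": 0, "ay": 0, "az": 0}, {"gripper": 0, "tx": 0, "ty": 0, "tz": 0.8, "ax": 0, "ay": 0, "az": 0}, {"gripper": 0, "tx": 0, "ty": 0, "tz": 0.8, "ax": 0, "ay": 0, "az": 0}, {"gripper": 0, "tx": 0, "ty": 0, "tz": 0.8, "ax": 0, "ay": 0, "az": 0}, {"gripper": 0, "tx": 0, "ty": 0, "tz": 0.8, "ax": 0, "ay": 0, "az": 0}, {"gripper": 0, "tx": 0, "ty": 0, "tz": 0, "ax": 0, "ay": 0, "az": 0}, {"gripper": 0, "tx": 0, "ty": 0, "tz": 0, "ax": 0, "ay": 0, "az": 0}]}}

```text
t: 60.57
eef_pos: [0.5861, -0.2191, 0.2937]
ee_rot: [1.626, 1.569, 3.133]
force: [0.4, -0.3, 0.8]
width: 0.0006
```

```bash
python3 - <<'E'
from h import *
print(inbank())
E
```

```text
[np.float64(0.09893818206210334), np.float64(0.08151032708122578), np.float64(0.29371197028707385)]
```

Call:
{"name": "play_rows", "arguments": {"steps": [{"gripper": 0, "tx": 0, "ty": 0.6, "tz": 0, "ax": 0, "ay": 0, "az": 0}, {"gripper": 0, "tx": 0, "ty": 0.4, "tz": 0, "ax": 0, "ay": 0, "az": 0}, {"gripper": 0, "tx": 0, "ty": 0.3, "tz": 0, "ax": 0, "ay": 0, "az": 0}, {"gripper": 0, "tx": 0, "ty": 0.2, "tz": 0, "ax": 0, "ay": 0, "az": 0}, {"gripper": 0, "tx": 0, "ty": 0, "tz": 0, "ax": 0, "ay": 0, "az": 0}]}}

```text
t: 60.98
eef_pos: [0.5485, -0.2179, 0.2948]
ee_rot: [-1.627, 1.569, -0.122]
force: [1.7, 1.3, 1.4]
width: 0.0004
```

Call:
{"name": "play_rows", "arguments": {"steps": [{"gripper": 0, "tx": 0, "ty": 0.2, "tz": 0, "ax": 0, "ay": 0, "az": 0}, {"gripper": 0, "tx": 0, "ty": 0, "tz": 0, "ax": 0, "ay": 0, "az": 0}]}}

```text
t: 61.15
eef_pos: [0.544, -0.2174, 0.2946]
ee_rot: [-1.718, 1.569, -0.213]
force: [2.6, -0.3, 2.1]
width: 0.0002
```

Call:
{"name": "play_rows", "arguments": {"steps": [{"gripper": 0, "tx": 0, "ty": 0.2, "tz": 0, "ax": 0, "ay": 0, "az": 0}, {"gripper": 0, "tx": 0, "ty": 0, "tz": 0, "ax": 0, "ay": 0, "az": 0}]}}

```text
t: 61.32
eef_pos: [0.539, -0.217, 0.2943]
ee_rot: [-1.829, 1.57, -0.324]
force: [2.7, 0.7, 2.7]
width: 0.0005
```

Call:
{"name": "play_rows", "arguments": {"steps": [{"gripper": 0, "tx": 0, "ty": 0.2, "tz": 0, "ax": 0, "ay": 0, "az": 0}, {"gripper": 0, "tx": 0, "ty": 0, "tz": 0, "ax": 0, "ay": 0, "az": 0}]}}

```text
t: 61.48
eef_pos: [0.5338, -0.2166, 0.2941]
ee_rot: [-2.298, 1.571, -0.792]
force: [2.4, 0.1, 2.0]
width: 0.0004
```

Call:
{"name": "play_rows", "arguments": {"steps": [{"gripper": 0, "tx": 0, "ty": 0.4, "tz": 0, "ax": 0, "ay": 0, "az": 0}, {"gripper": 0, "tx": 0, "ty": 0.4, "tz": 0, "ax": 0, "ay": 0, "az": 0}, {"gripper": 0, "tx": 0, "ty": 0.4, "tz": 0, "ax": 0, "ay": 0, "az": 0}, {"gripper": 0, "tx": 0, "ty": 0.4, "tz": 0, "ax": 0, "ay": 0, "az": 0}, {"gripper": 0, "tx": 0, "ty": 0.4, "tz": 0, "ax": 0, "ay": 0, "az": 0}, {"gripper": 0, "tx": 0, "ty": 0.2, "tz": 0, "ax": 0, "ay": 0, "az": 0}, {"gripper": 0, "tx": 0, "ty": 0, "tz": 0, "ax": 0, "ay": 0, "az": 0}]}}

```text
t: 62.07
eef_pos: [0.4769, -0.2128, 0.2935]
ee_rot: [1.419, 1.568, 2.923]
force: [0.5, -0.1, -0.6]
width: 0.0002
```

Call:
{"name": "play_rows", "arguments": {"steps": [{"gripper": 0, "tx": 0, "ty": 0.2, "tz": 0, "ax": 0, "ay": 0, "az": 0}, {"gripper": 0, "tx": 0, "ty": 0, "tz": 0, "ax": 0, "ay": 0, "az": 0}]}}

```text
t: 62.23
eef_pos: [0.4738, -0.2126, 0.294]
ee_rot: [-1.67, 1.57, -0.164]
force: [2.2, -0.6, 0.0]
width: 0.0005
```

Call:
{"name": "play_rows", "arguments": {"steps": [{"gripper": 0, "tx": 0, "ty": 0.2, "tz": 0, "ax": 0, "ay": 0, "az": 0}, {"gripper": 0, "tx": 0, "ty": 0, "tz": 0, "ax": 0, "ay": 0, "az": 0}]}}

```text
t: 62.4
eef_pos: [0.4714, -0.2123, 0.2951]
ee_rot: [-1.652, 1.564, -0.146]
force: [10.6, -1.0, -1.7]
width: 0.0011
```

Call:
{"name": "play_rows", "arguments": {"steps": [{"gripper": 0, "tx": 0, "ty": 0.1, "tz": 0, "ax": 0, "ay": 0, "az": 0}, {"gripper": 0, "tx": 0, "ty": 0, "tz": 0, "ax": 0, "ay": 0, "az": 0}]}}

```text
t: 62.57
eef_pos: [0.4703, -0.2122, 0.2957]
ee_rot: [-1.65, 1.56, -0.143]
force: [14.0, -0.8, -3.0]
width: 0.0005
```

Call:
{"name": "play_rows", "arguments": {"steps": [{"gripper": 0, "tx": 0, "ty": -0.9, "tz": 0, "ax": 0, "ay": 0, "az": 0}, {"gripper": 0, "tx": 0, "ty": -1, "tz": 0, "ax": 0, "ay": 0, "az": 0}, {"gripper": 0, "tx": 0, "ty": -1, "tz": 0, "ax": 0, "ay": 0, "az": 0}, {"gripper": 0, "tx": -0.5, "ty": -1, "tz": 0, "ax": 0, "ay": 0, "az": 0}, {"gripper": 0, "tx": -1, "ty": -0.9, "tz": 0, "ax": 0, "ay": 0, "az": 0}, {"gripper": 0, "tx": -1, "ty": 0, "tz": 0, "ax": 0, "ay": 0, "az": 0}, {"gripper": 0, "tx": -1, "ty": 0, "tz": 0, "ax": 0, "ay": 0, "az": 0}, {"gripper": 0, "tx": -1, "ty": 0, "tz": 0, "ax": 0, "ay": 0, "az": 0}, {"gripper": 0, "tx": -0.5, "ty": 0, "tz": 0, "ax": 0, "ay": 0, "az": 0}, {"gripper": 0, "tx": 0, "ty": 0, "tz": 0, "ax": 0, "ay": 0, "az": 0}, {"gripper": 0, "tx": 0, "ty": 0, "tz": 0, "ax": 0, "ay": 0, "az": 0}]}}

```text
t: 63.48
eef_pos: [0.5859, -0.2199, 0.4189]
ee_rot: [1.079, 1.57, 2.584]
force: [-0.0, -0.2, -1.1]
width: 0.0006
```

```bash
python3 - <<'E'
from h import *
im,c=snap('side','s24');a=cv2.resize(im[130:240,230:370,::-1],None,fx=4,fy=4);cv2.imwrite('pics/s24c.png',a)
cv2.imwrite('pics/s24d.png',cv2.resize(im[280:410,170:300,::-1],None,fx=4.5,fy=4.5,interpolation=cv2.INTER_CUBIC))
im,c=snap('top','t24');cv2.imwrite('pics/t24c.png',cv2.resize(im[140:275,115:285,::-1],None,fx=4.7,fy=4.4,interpolation=cv2.INTER_CUBIC))
im,c=snap('wrist','w24')
E
```

```text
(no output)
```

View pics/s24c.png

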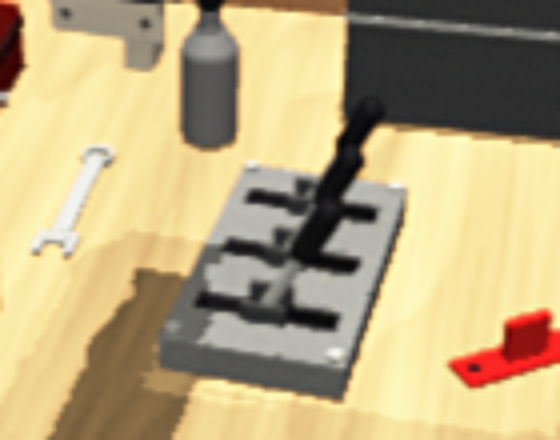

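View pics/s24d.png

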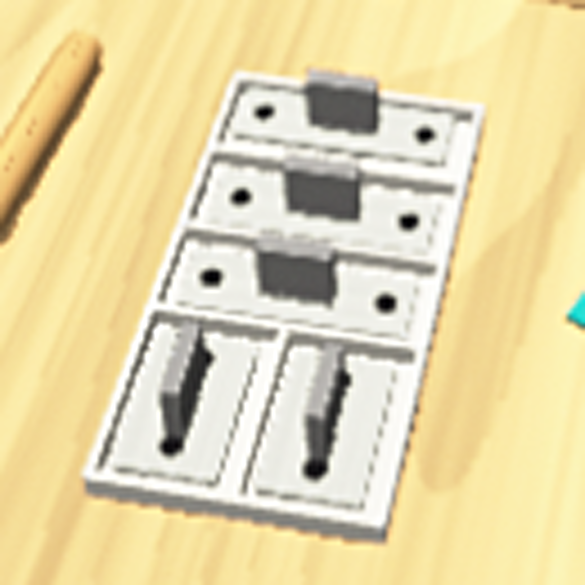

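View pics/t24c.png

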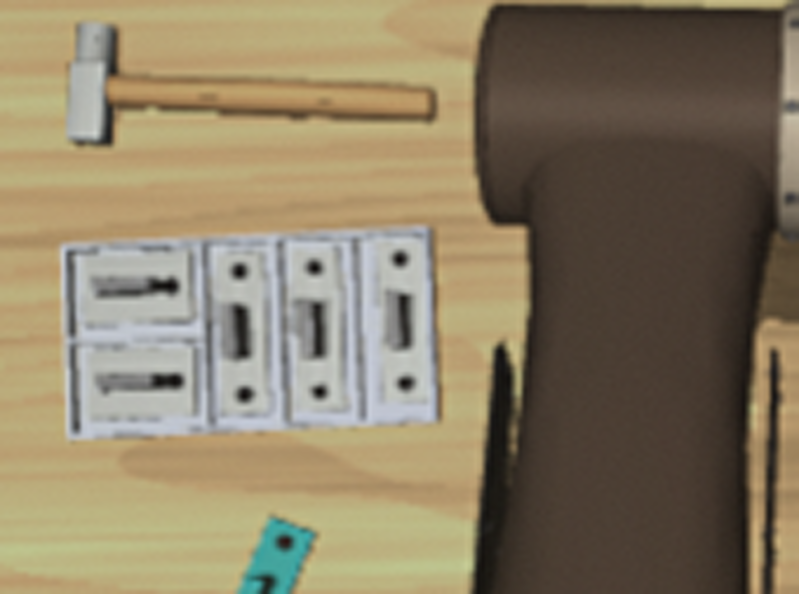

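View pics/w24.png

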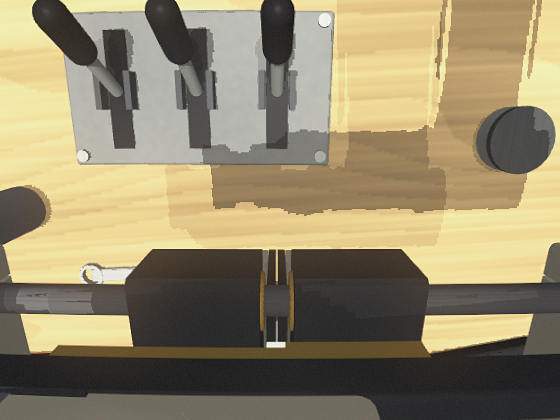

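```bash
python3 -c "
from station import job_done;print(job_done())"
```

```text
the job is handed in; nothing more can be done
None
```

I threw the levers in the order left, right, middle, laid all five brackets in the tray, and swung the levers home in the order middle, right, left. I handed the job in at about 64 s. No verdict was reported.

- **Blocked lever:** The middle lever was blocked when I tried it after the left one. I pushed on one small step after its stop had shown, to about 29 N, when I should have stopped at the first sign, near 17 N. Then I backed off and took the right lever.
- **Levers:** Each lever ended against its stop in both directions. The wrist picture after the last push shows all three leaning towards the robot, and the side view agrees.
- **Brackets:** The last top and side pictures show the three long and two wide brackets flat, lug up, each alone in a compartment of its own shape.
- **Off-centre bracket:** The bracket in long compartment 1 (the one furthest right) lies about 7 mm off centre, against the side wall. I had placed it near the centre. I measured it as flat and fully inside, so I left it there.
- **Measurements:** The top and wrist cameras disagreed by 2 to 5 mm on position, so I worked from averages and corrected them in the close-ups.
- **Other things:** I did not touch the tin, wrench, jar, hammer, oil bottle, or the red and turquoise look-alikes.

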